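# Restock the sharpening drawer

### The arm

A 6-joint arm with a two-finger parallel gripper is mounted at the origin on the work surface. World frame = base frame: x ahead of the robot, y to its left, z up, the work surface at z = 0. Lengths are in mm, angles in rad, forces in N, time in s.
With the tool pointing down it reaches from about 350 to 850 mm from the base axis. Payload 8.1 kg.
Tool frame: the origin (TCP) lies midway between the tips of the shut fingers; the grasp point (between the pads) lies 19 mm behind it; z points along the fingers, y is the direction in which the jaws open and shut (so a half turn about z gives the same grasp; the last joint's range is limited). The gripper opens to 85 mm and grips with 20 to 120 N. Pads are 22 mm wide; open, the fingers measure 114 mm over their backs; the gripper's body (76 mm by 85 mm) begins 54 mm behind the grasp point. The pads swing forward as they close: fully open they stand 13 mm farther back than shut.
Start: joints at [-0.085, 0.13, 1.488, -0, 1.523, -0.085], TCP at [600.004, 0.022, 231.292] pointing down, gripper open.
Joint ranges: [-2.96, 2.96], [-0.89, 2.26], [0.02, 2.5], [-1.34, 4.48], [0, 2.73], [-2.66, 2.66]. Speed limits (rad/s): [2.39, 2.39, 2.79, 3.14, 3.14, 3.14].

### API

Orientations are given as a unit quaternion [w, x, y, z].
In Python, from workcell import sensors, cams, arm, models gives the robot as it stands.
- The arm moves only by the tool move_arm, never from a script. Its argument "motion" is a list of rows, each an object of numbers: "tx", "ty", "tz": the shift along the tool's x, y, z normalised to -1 to 1, where 1 is 25 cm; "spin": the turn about the tool's z normalised to -1 to 1, where 1 is pi rad. A call has exactly 8 rows; each row is the pose to reach, as a shift and turn from the pose commanded when the call began, along the tool's axes at that moment, turning the shorter way round; what a row does not reach only later rows make up. A row lasts 1/10 s, in which the tool goes at most 50 mm and 8.59 degrees, less where a joint would pass 70% of its speed; a pose out of reach is approached as far as the arm can. A call with a number of a shift or a turn outside -1 to 1 is refused whole. A call with a gripper value outside its range is refused whole. "hand" is the closure, from -1 (fully open) to 1 (shut), set as the call begins (left out, the last holds). The fingers move at their own pace and stop on an object; "newtons" is the grip in N (left out, the last holds). Time passes only in rows, so rows that repeat a pose let the fingers close, or fill a call up. It gives the time, the measured TCP pose, the force and the opening at its end, in the units of the state.
- sensors.get_state(): the state, without advancing time (a new reading comes with each control period).
- cams.grab_frame(name): name is "scene" or "side" or "wrist"; returns a dict with "image" (480x640x3 uint8, red, green, blue), "range_z" (480x640 float32, mm along the optical axis (not along the pixel's ray), 0 where there is no reading), "vfov" (degrees; the focal length in pixels is half the picture's height over the tangent of half this angle, whatever the lens; pixels are square), "cx", "cy" (the principal point, pixels), "dist" ([k1, k2, p1, p2, k3] as OpenCV has them; the pictures are not rectified), "view" (4x4, takes a point from world to camera coordinates). Camera axes: x right, y up, looking along -z (the intrinsics and any distortion apply to the point x, -y, -z); pixel columns grow to the right and rows downward; lengths in mm; the calibration is good to about 2 mm. A picture is of the moment at which its call begins.
- arm.close_job(): hands the job in, once; it reports no verdict.
Trained networks look in a picture, given as the dict that the camera call returned (one of the last four; its "shot" number tells which), for a name from the list of things; names that differ only in an ending like _2 or _b are one class to them, and where a whole thing is asked for, a point or a joint stands for the part that bears it (a point fixed in the world has none). Each returns a list of dicts, best first, with "p" (0 to 1); they miss things now and then, are a little off and sometimes report something else, mostly with a low value. They report only what shows in the picture. A call takes as long as a camera call. They do not tell look-alikes from the thing itself.
- models.recognise(picture, label): "rect" ([left, top, right, bottom] in pixels, round what is visible of it).
- models.place_of(picture, label): "at" ([row, column] in pixels: a listed point, or the origin of a listed thing).
The state is a dict: "clock": time; "joints": joint angles; "qd": joint speeds; "tau": joint torques, N m; "position": TCP position; "eef_rot": TCP orientation; "wrist_force": force on the tool from outside, world axes, zero at the start; "ft_torque": the same for the moment, N m; "finger_gap": finger opening in mm.
Only numpy, scipy, OpenCV 4.12 (cv2) and the standard library are available. Lean on these libraries where they do the work, as an engineer would, in place of code of your own. Each camera call takes 0.05 s, during which the arm holds its last target.

### The job

Pull the chest's half-open drawer right out, put one spare compound bar from the bench into every pocket that is empty (surplus spares stay on the bench, bars already in place stay in their pockets) and pick up the three sharpening stones together as one pile and tilt them into their snug well, one end in under the front lip first, so that they lie flat with the dark one at the bottom and the white one on top. Then push the drawer fully shut. Leave the other things on the bench where they are.

Things in the scene. Friction and masses are not known exactly. Their poses are not given: they have to be found in the camera images.
- drawer (a joint): slide of the blue-fronted drawer of the low grey bench chest, m: -0.13 shut, about 0 half open (as it starts), 0.07 fully out, towards the robot along the chest's -x. About 2 N of friction, no spring, no catch. The chest (260 deep, 320 wide, 98 mm high) is fixed; the shut drawer's pull is 49 mm before its face. Drawer inside 178 deep x 290 wide; sides 66, front panel 82 mm above the bench
- drawer_pull (a point): middle of the drawer's dark bar handle, about 10 mm thick and 130 mm long along y, 35 mm in front of the drawer's front panel, 61 mm above the bench (the panel's top edge is 21 mm higher); moves with the drawer. Its axes are the chest's: +x to the chest's back, away from the robot, z up
- well_floor (a point): centre of the stone well's cork floor, 36 mm above the bench, in the drawer; axes the chest's. Inside 145 (x) x 59 mm (y). Heights above the cork: front (-x) end wall with a brass lip reaching 9 mm in over the well, lip underside 31, top 35 mm; rear end wall 16; corner walls of the long sides 18, 4.5 thick. Middle 87 mm of the long sides open for fingers, free to 53 mm either side of the centre, 6 mm deeper
- stone_coarse: dark grey sharpening stone, 140 (x) x 56 (y) x 9 mm (z), about 0.16 kg, the bottom one of a loose pile of three equal stones lying flat on the bench (27 mm high together). Origin: centre of its underside
- stone_medium: brick-red sharpening stone, same size, in the middle of the pile. Origin: centre of its underside
- stone_fine: white sharpening stone, same size, on top of the pile. Origin: centre of its underside
- pocket1 (a point): centre of the floor of drawer pocket 1, 30 mm above the bench; moves with the drawer, axes as the chest's. Each of the six pockets is 78 mm (x) x 36 mm (y) inside, with wooden ribs 11 mm high around it; two rows of three, 57 mm apart in y and 86 mm in x: 1, 2, 3 are the row next the drawer front from left (+y) to right, 4, 5, 6 the row behind
- bar1: green polishing-compound bar with a paper sleeve that already lies in pocket 1 at the start, or is absent (then pocket 1 starts empty). 70 (x) x 30 (y) x 26 mm (z), 0.1 kg. Origin: centre of its underside
- pocket2 (a point): centre of the floor of drawer pocket 2, as pocket1
- bar2: bar already in pocket 2, or absent; same as bar1
- pocket3 (a point): centre of the floor of drawer pocket 3, as pocket1
- bar3: bar already in pocket 3, or absent; same as bar1
- pocket4 (a point): centre of the floor of drawer pocket 4, as pocket1
- bar4: bar already in pocket 4, or absent; same as bar1
- pocket5 (a point): centre of the floor of drawer pocket 5, as pocket1
- bar5: bar already in pocket 5, or absent; same as bar1
- pocket6 (a point): centre of the floor of drawer pocket 6, as pocket1
- bar6: bar already in pocket 6, or absent; same as bar1
- spare1: spare green compound bar lying on the bench, 70 (x) x 30 (y) x 26 mm (z), about 0.1 kg, the same as the bars in the drawer. Origin: centre of its underside
- spare2: spare compound bar on the bench, as spare1
- spare3: spare compound bar on the bench, as spare1
- spare4: spare compound bar on the bench, as spare1
- wrench: spanner lying on the bench, leave alone
- tape_roll: yellow roll of tape, 100 mm across, 25 mm high, lying flat, leave alone; origin under its centre
Mind the look-alikes: they are no part of the job. What is shaped like the spare1 but pink is not meant.

How it is judged:
By the outcome, as a careful person would: the job done as asked, in the order asked, and still so for the second after the job is handed in, with the robot touching nothing.
Of bar1, bar2, bar3, bar4, bar5, bar6 only 2 to 3 are there at a start; the rules pass over those that are not, and their reading is None.
At some moment in a run one of spare1, spare2, spare3, spare4 may be knocked a few centimetres aside while the robot is not near it.
It also fails if it takes over 210 s, if anything falls off the work surface, if the arm or the gripper's body presses on something with over 40 N, if the wrist force passes 120 N, or if a joint passes its speed limit or range.

## Working session

There is one attempt and no reset: what is moved stays moved. The work goes in short steps, Python scripts to look and compute and a tool call to move; the robot and the scene stay as the last step left them, time stands still between calls to the robot, and variables do not carry over. Pictures are saved under pics/ and viewed, and the job is handed in when it is done.

Besides the shell and the picture viewer there is one more tool, called after ">>>" as name(argument=value, ...) on one line, values as JSON. move_arm: Moves the arm, as the interface text tells. Its arguments: {"type":"object","properties":{"motion":{"type":"array"},"hand":{"type":"number"},"newtons":{"type":"number"}},"required":["motion"]}

```bash
ls; mkdir -p pics
cat > h.py <<'E'
import numpy as np, cv2
from workcell import sensors, cams, arm, models
def K(f):
    fl=240/np.tan(np.radians(f["vfov"])/2)
    return np.array([[fl,0,f["cx"]],[0,fl,f["cy"]],[0,0,1.]])
def save(f,n): cv2.imwrite("pics/"+n,cv2.cvtColor(f["image"],cv2.COLOR_RGB2BGR))
def ray(f,uv):
    p=cv2.undistortPoints(np.array([[uv]],float),K(f),np.array(f["dist"],float))[0,0]
    d=np.array([p[0],-p[1],-1.]); V=np.array(f["view"]); R=V[:3,:3]
    return -R.T@V[:3,3], R.T@d
def atz(f,uv,z):
    o,d=ray(f,uv); return o+d*(z-o[2])/d[2]
def cloud(f):
    h,w=f["range_z"].shape
    u,v=np.meshgrid(np.arange(w),np.arange(h))
    p=cv2.undistortPoints(np.stack([u,v],-1).reshape(-1,1,2).astype(float),K(f),np.array(f["dist"],float)).reshape(h,w,2)
    z=f["range_z"].astype(float); V=np.array(f["view"]); R=V[:3,:3]
    c=np.stack([p[...,0]*z,-p[...,1]*z,-z],-1)
    W=(c-V[:3,3])@R
    W[z==0]=np.nan
    return W
def proj(f,P):
    P=np.atleast_2d(P); V=np.array(f["view"]); c=P@V[:3,:3].T+V[:3,3]
    c=c*[1,-1,-1]
    return cv2.projectPoints(c.reshape(-1,1,3),np.zeros(3),np.zeros(3),K(f),np.array(f["dist"],float))[0].reshape(-1,2)
E
python3 - <<'E'
from h import *
for n in ["scene","side","wrist"]:
    f=cams.grab_frame(n); save(f,n+"0.png"); V=np.array(f["view"]); print(n,f["vfov"],f["dist"],-V[:3,:3].T@V[:3,3],-V[2,:3])
print(sensors.get_state())
E
```

```text
pics
scene 51.12702816311745 [-0.03387356  0.          0.          0.          0.        ] [1110.38456563  419.49656612  527.21160142] [-0.64385449 -0.54848367 -0.53349513]
side 54.20106960889508 [-0.11078624  0.          0.          0.          0.        ] [233.69666441 632.44309252 573.54668304] [ 0.31207304 -0.78644177 -0.53302886]
wrist 69.61751832430625 [0.00077248 0.         0.         0.         0.        ] [599.91076123  84.81991459 372.02264362] [-0.00115929 -0.32697378 -0.9450327 ]
{'clock': 0.15, 'joints': array([-8.53891609e-02,  1.31012096e-01,  1.48900100e+00, -7.58366395e-06,
        1.52300411e+00, -8.54087591e-02]), 'qd': array([-0.00157604, -0.0016959 , -0.00409049, -0.00011902, -0.00043968,
       -0.00133082]), 'tau': array([ 1.01583330e-03, -5.70061326e+01, -5.01160097e+01, -1.39109225e-04,
        9.69119486e-03, -7.10949371e-05]), 'position': array([5.99587825e+02, 6.13533115e-02, 2.30486274e+02]), 'eef_rot': array([-5.42339941e-04,  7.07099543e-01,  7.07113661e-01, -4.61757724e-04]), 'wrist_force': array([-0.03257833, -0.08539878,  0.68655976]), 'ft_torque': array([-0.06327973, -0.00805316,  0.00573108]), 'finger_gap': 85.82975500213504}
```

View pics/scene0.png

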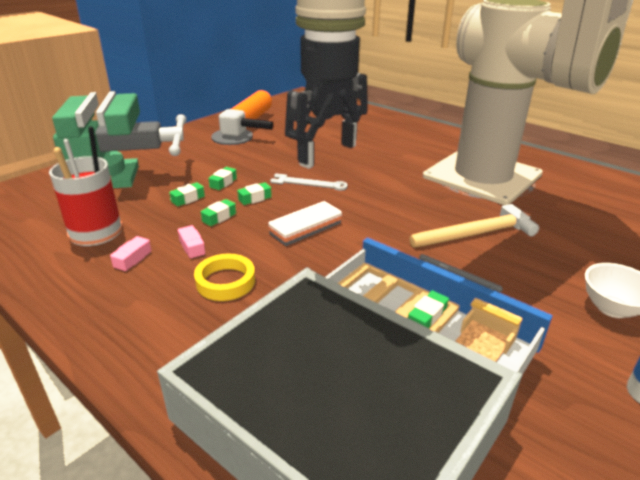

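View pics/side0.png

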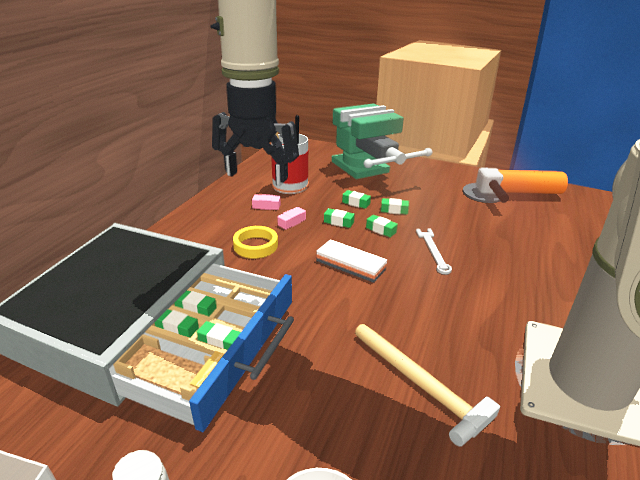

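View pics/wrist0.png

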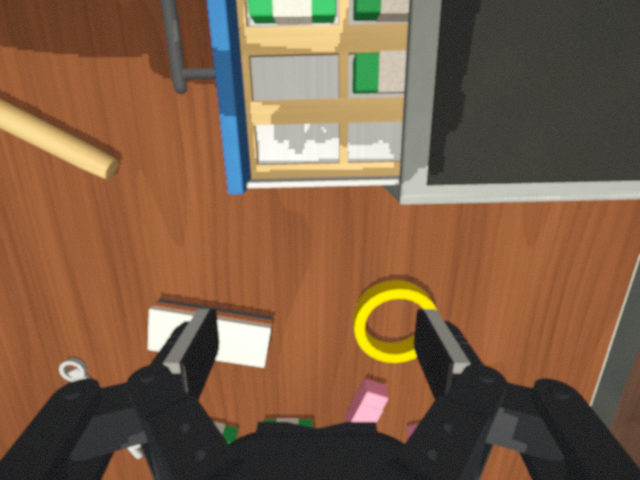

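The chest sits at +y, with the well at its +y end. Pockets 1, 4 and 5 look filled and 2, 3 and 6 empty. The pile is near wrist pixel (210,335), with four green spares and two pink look-alikes. Next I'll measure.

Run:
```python
from h import *
import cv2
names=["drawer_pull","well_floor","stone_coarse","stone_fine","pocket1","pocket2","pocket3","pocket4","pocket5","pocket6","bar1","bar2","bar3","bar4","bar5","bar6","spare1","tape_roll","wrench"]
zz=dict(drawer_pull=61,well_floor=36,stone_fine=18)
for n in ["side","scene"]:
    f=cams.grab_frame(n)
    for l in names:
        r=models.place_of(f,l)
        z=zz.get(l,30 if l[:3] in("poc","bar") else 0)
        print(n,l,[(round(d["p"],2),np.round(d["at"]).tolist(),np.round(atz(f,d["at"][::-1],z)[:2]).tolist()) for d in r[:5]])
    np.save(n+"0.npy",cloud(f));
```

```text
side drawer_pull [(0.61, [346.0, 271.0], [486.0, 179.0])]
side well_floor [(0.66, [369.0, 168.0], [617.0, 265.0])]
side stone_coarse [(0.5, [262.0, 350.0], [476.0, -167.0])]
side stone_fine [(0.85, [258.0, 354.0], [463.0, -158.0])]
side pocket1 [(0.92, [305.0, 255.0], [574.0, 71.0]), (0.86, [330.0, 176.0], [664.0, 183.0]), (0.84, [344.0, 221.0], [577.0, 182.0]), (0.81, [311.0, 197.0], [660.0, 127.0]), (0.56, [293.0, 213.0], [662.0, 73.0])]
side pocket2 [(0.92, [305.0, 255.0], [574.0, 71.0]), (0.86, [330.0, 176.0], [664.0, 183.0]), (0.84, [344.0, 221.0], [577.0, 182.0]), (0.81, [311.0, 197.0], [660.0, 127.0]), (0.56, [293.0, 213.0], [662.0, 73.0])]
side pocket3 [(0.92, [305.0, 255.0], [574.0, 71.0]), (0.86, [330.0, 176.0], [664.0, 183.0]), (0.84, [344.0, 221.0], [577.0, 182.0]), (0.81, [311.0, 197.0], [660.0, 127.0]), (0.56, [293.0, 213.0], [662.0, 73.0])]
side pocket4 [(0.92, [305.0, 255.0], [574.0, 71.0]), (0.86, [330.0, 176.0], [664.0, 183.0]), (0.84, [344.0, 221.0], [577.0, 182.0]), (0.81, [311.0, 197.0], [660.0, 127.0]), (0.56, [293.0, 213.0], [662.0, 73.0])]
side pocket5 [(0.92,
[... 2541 characters left out ...]
], [578.0, 175.0]), (0.67, [286.0, 363.0], [578.0, 62.0])]
scene bar1 [(0.93, [317.0, 424.0], [578.0, 174.0])]
scene bar2 [(0.93, [317.0, 424.0], [578.0, 174.0])]
scene bar3 [(0.93, [317.0, 424.0], [578.0, 174.0])]
scene bar4 [(0.93, [317.0, 424.0], [578.0, 174.0])]
scene bar5 [(0.93, [317.0, 424.0], [578.0, 174.0])]
scene bar6 [(0.93, [317.0, 424.0], [578.0, 174.0])]
scene spare1 [(0.93, [201.0, 191.0], [553.0, -426.0]), (0.9, [248.0, 195.0], [664.0, -266.0]), (0.87, [259.0, 132.0], [761.0, -325.0]), (0.85, [218.0, 220.0], [557.0, -320.0]), (0.8, [182.0, 224.0], [442.0, -444.0])]
scene tape_roll [(0.93, [283.0, 224.0], [696.0, -143.0])]
scene wrench [(0.65, [181.0, 312.0], [302.0, -290.0])]
```

Run:
```python
from h import *
# colour blobs from side and scene clouds
for n in ["side","scene"]:
    f=cams.grab_frame(n); W=cloud(f); im=f["image"]; hsv=cv2.cvtColor(im,cv2.COLOR_RGB2HSV)
    H,S,Vv=hsv[...,0].astype(int),hsv[...,1].astype(int),hsv[...,2].astype(int)
    x,y,z=W[...,0],W[...,1],W[...,2]
    def st(name,m):
        k,lab,s,c=cv2.connectedComponentsWithStats(m.astype(np.uint8),connectivity=8)
        for i in range(1,k):
            if s[i,4]>60:
                P=W[lab==i]; P=P[~np.isnan(P[:,0])]
                print(n,name,s[i].tolist(),np.round(np.nanpercentile(P,[2,98],axis=0)).tolist())
    st("green",(H>50)&(H<75)&(S>150)&(Vv>60)&(z<80)&(x<900))
    st("blue",(H>100)&(H<120)&(S>150)&(Vv>60)&(z<100)&(x>400)&(x<900))
    st("tape",(H>24)&(H<33)&(S>180)&(Vv>100)&(z<40)&(x<900))
    # chest top
    m=(np.abs(z-98)<5); P=W[m]; print("top",np.percentile(P,[1,50,99],axis=0).round())
```

```text
side green [360, 195, 10, 13, 102] [[515.0, -442.0, 1.0], [535.0, -418.0, 26.0]]
side green [381, 199, 8, 13, 73] [[461.0, -446.0, 1.0], [480.0, -416.0, 25.0]]
side green [324, 209, 9, 14, 79] [[576.0, -327.0, 1.0], [591.0, -304.0, 27.0]]
side green [343, 213, 11, 14, 120] [[522.0, -328.0, 2.0], [541.0, -305.0, 26.0]]
side green [367, 216, 10, 14, 73] [[470.0, -342.0, 1.0], [486.0, -318.0, 27.0]]
side green [384, 222, 13, 14, 73] [[417.0, -330.0, 1.0], [439.0, -305.0, 27.0]]
side green [175, 291, 15, 17, 86] [[682.0, 113.0, 40.0], [696.0, 140.0, 56.0]]
side green [197, 296, 19, 20, 249] [[629.0, 111.0, 37.0], [649.0, 139.0, 56.0]]
side green [155, 310, 16, 18, 95] [[680.0, 170.0, 38.0], [695.0, 197.0, 56.0]]
side green [178, 316, 20, 21, 286] [[628.0, 168.0, 37.0], [648.0, 196.0, 56.0]]
side green [197, 322, 17, 21, 177] [[596.0, 167.0, 38.0], [611.0, 194.0, 56.0]]
side green [223, 330, 17, 19, 159] [[549.0, 167.0, 39.0], [563.0, 194.0, 56.0]]
side blue [190, 275, 102, 157, 4022] [[516.0, 38.0, 23.0], [531.0, 329.0, 82.0]]
top [[  -31. -1796.    93.]
 [  766.   196.    96.]
 [ 1741.   493.   102.]]
scene green [210, 176, 13, 13, 118] [[469.0, -441.0, 7.0], [486.0, -417.0, 28.0]]
scene green [171, 191, 13, 14, 124] [[574.0, -446.0, 6.0], [590.0, -422.0, 28.0]]
scene green [239, 190, 11, 14, 117] [[475.0, -341.0, 6.0], [491.0, -317.0, 28.0]]
scene green [202, 209, 14, 16, 156] [[580.0, -329.0, 7.0], [596.0, -304.0, 28.0]]
scene green [430, 291, 19, 14, 106] [[535.0, 166.0, 47.0], [560.0, 193.0, 58.0]]
scene green [410, 309, 21, 17, 205] [[599.0, 169.0, 49.0], [616.0, 195.0, 58.0]]
scene blue [365, 240, 185, 101, 3727] [[524.0, 41.0, 43.0], [538.0, 320.0, 84.0]]
scene tape [195, 254, 59, 37, 791] [[638.0, -212.0, -0.0], [742.0, -95.0, 27.0]]
top [[ -595. -1168.    94.]
 [  803.   193.    98.]
 [  924.   340.   101.]]
```

>>> move_arm(motion=[{"tx":0.72,"ty":-0.46,"tz":0.2},{"tx":0.72,"ty":-0.46,"tz":0.2},{"tx":0.72,"ty":-0.46,"tz":0.2},{"tx":0.72,"ty":-0.46,"tz":0.2},{"tx":0.72,"ty":-0.46,"tz":0.2},{"tx":0.72,"ty":-0.46,"tz":0.2},{"tx":0.72,"ty":-0.46,"tz":0.2},{"tx":0.72,"ty":-0.46,"tz":0.2}], hand=-0.3)

```text
invalid input at $.motion[0]: expected keys tx, ty, tz, spin
```

Run:
```python
from h import *
f=cams.grab_frame("wrist"); save(f,"w1.png"); np.save("w1.npy",cloud(f)); W=cloud(f)
s=sensors.get_state(); print(s["position"],s["finger_gap"],s["wrist_force"])
hsv=cv2.cvtColor(f["image"],cv2.COLOR_RGB2HSV); H,S,V=[hsv[...,i].astype(int) for i in range(3)]
b=(H>100)&(H<120)&(S>120)&(np.abs(W[...,2]-82)<4); P=W[b]; print("panel top",len(P),np.percentile(P,[1,50,99],axis=0).round(1))
l=np.polyfit(P[:,1],P[:,0],1); print("yaw",l)
m=(np.abs(W[...,2]-64)<6)&(W[...,0]<np.polyval(l,W[...,1])-20)&(W[...,0]>420)&(W[...,1]>60)&(W[...,1]<300); P=W[m]; print("handle",len(P),np.percentile(P,[1,50,99],axis=0).round(1),np.polyfit(P[:,1],P[:,0],1))
for l in ["drawer_pull","well_floor","pocket1"]:
    z=dict(drawer_pull=61,well_floor=36,pocket1=30)[l]
    print(l,[(round(d["p"],2),np.round(d["at"]).tolist(),np.round(atz(f,d["at"][::-1],z)[:2]).tolist()) for d in models.place_of(f,l)[:6]])
```

```text
[6.00003862e+02 3.71096441e-02 2.31295903e+02] 85.80313389033624 [-0.527734   -0.44061287 -0.12433269]
panel top 3363 [[521.6  28.6  78.6]
 [529.5 106.5  80.8]
 [536.8 165.9  82.6]]
yaw [-2.53608709e-02  5.32080455e+02]
handle 1559 [[481.1 107.5  59.1]
 [488.4 136.   64.3]
 [507.8 171.1  66.9]] [-1.07675446e-01  5.04074127e+02]
drawer_pull [(0.53, [77.0, 391.0], [662.0, 119.0])]
well_floor [(0.29, [76.0, 394.0], [669.0, 122.0])]
pocket1 [(0.89, [144.0, 296.0], [581.0, 64.0]), (0.8, [80.0, 292.0], [579.0, 120.0]), (0.78, [139.0, 384.0], [665.0, 68.0])]
```

View pics/w1.png

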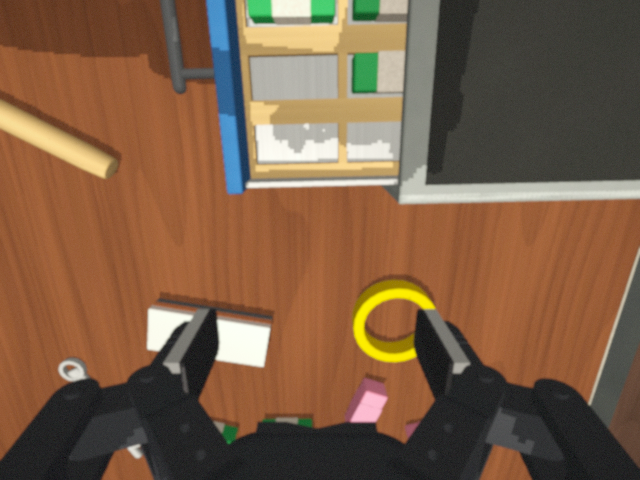

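>>> move_arm(motion=[{"tx":0.72,"ty":-0.46,"tz":0.2,"spin":0},{"tx":0.72,"ty":-0.46,"tz":0.2,"spin":0},{"tx":0.72,"ty":-0.46,"tz":0.2,"spin":0},{"tx":0.72,"ty":-0.46,"tz":0.2,"spin":0},{"tx":0.72,"ty":-0.46,"tz":0.2,"spin":0},{"tx":0.72,"ty":-0.46,"tz":0.2,"spin":0},{"tx":0.72,"ty":-0.46,"tz":0.2,"spin":0},{"tx":0.72,"ty":-0.46,"tz":0.2,"spin":0}], hand=-0.3)

```text
clock: 3.25
position: [485.9, 179.3, 181.9]
eef_rot: [0.0, 0.707, 0.707, 0.0]
wrist_force: [0.3, -1.3, -0.5]
finger_gap: 55.2
```

```bash
cat > look.py <<'E'
from h import *
import sys
f=cams.grab_frame("wrist"); save(f,sys.argv[1]+".png"); W=cloud(f); np.save(sys.argv[1]+".npy",W)
s=sensors.get_state(); print(s["position"].round(1),round(s["finger_gap"],1),s["wrist_force"].round(1),round(s["clock"],1))
hsv=cv2.cvtColor(f["image"],cv2.COLOR_RGB2HSV); H,S,V=[hsv[...,i].astype(int) for i in range(3)]
b=(H>100)&(H<120)&(S>120)&(np.abs(W[...,2]-82)<4); P=W[b]; print("panel top",len(P),np.percentile(P,[1,50,99],axis=0).round(1))
l=np.polyfit(P[:,1],P[:,0],1); print("yaw",l)
m=(np.abs(W[...,2]-64)<6)&(W[...,0]<np.polyval(l,W[...,1])-20)&(W[...,0]>400)&(W[...,1]>60)&(W[...,1]<300); P=W[m]; print("handle",len(P),np.percentile(P,[1,50,99],axis=0).round(1))
for l in ["drawer_pull","well_floor","pocket1"]:
    z=dict(drawer_pull=61,well_floor=36,pocket1=30)[l]
    print(l,[(round(d["p"],2),np.round(d["at"]).tolist(),np.round(atz(f,d["at"][::-1],z)[:2]).tolist()) for d in models.place_of(f,l)[:6]])
E
python3 look.py w2
```

```text
[486.  179.1 181.8] 55.7 [ 0.2 -0.1  0.2] 3.3
panel top 7127 [[517.4  32.8  78.7]
 [525.6 221.1  80.9]
 [534.8 326.5  82.6]]
yaw [-2.40062462e-02  5.30542955e+02]
handle 2667 [[478.8 110.8  59.9]
 [486.1 186.9  64.3]
 [504.9 244.8  66.6]]
drawer_pull [(0.91, [235.0, 314.0], [485.0, 177.0])]
well_floor [(0.57, [122.0, 482.0], [617.0, 263.0])]
pocket1 [(0.88, [332.0, 495.0], [663.0, 66.0]), (0.78, [279.0, 506.0], [664.0, 123.0]), (0.61, [282.0, 414.0], [578.0, 121.0]), (0.57, [332.0, 412.0], [581.0, 66.0])]
```

View pics/w2.png

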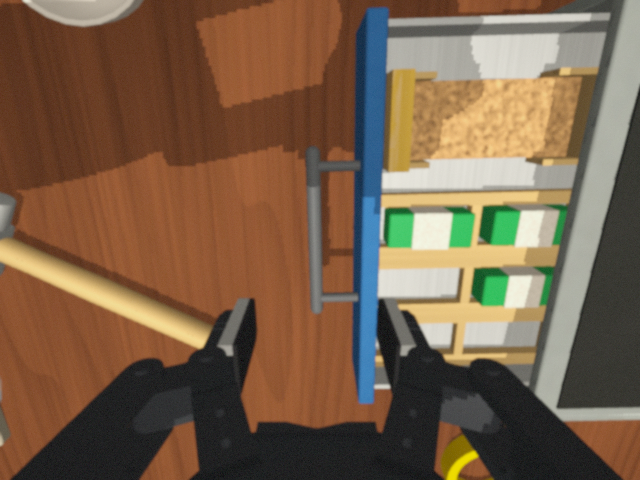

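>>> move_arm(motion=[{"tx":0,"ty":0,"tz":0,"spin":0},{"tx":0,"ty":0,"tz":0,"spin":0},{"tx":0,"ty":0,"tz":0.2,"spin":0},{"tx":0,"ty":0,"tz":0.4,"spin":0},{"tx":0,"ty":0,"tz":0.53,"spin":0},{"tx":0,"ty":0,"tz":0.53,"spin":0},{"tx":0,"ty":0,"tz":0.53,"spin":0},{"tx":0,"ty":0,"tz":0.53,"spin":0}], hand=0.25, newtons=40)

```text
clock: 4.25
position: [487.1, 180.6, 51.6]
eef_rot: [0.001, 0.707, 0.707, 0.002]
wrist_force: [-0.0, 0.1, 0.9]
finger_gap: 31.9
```

>>> move_arm(motion=[{"tx":0,"ty":0,"tz":0,"spin":0},{"tx":0,"ty":0,"tz":0,"spin":0},{"tx":0,"ty":0,"tz":0,"spin":0},{"tx":0,"ty":0,"tz":0,"spin":0},{"tx":0,"ty":0,"tz":0,"spin":0},{"tx":0,"ty":0,"tz":0,"spin":0},{"tx":0,"ty":0,"tz":0,"spin":0},{"tx":0,"ty":0,"tz":0,"spin":0}], hand=1)

```text
clock: 5.05
position: [486.8, 180.5, 51.3]
eef_rot: [0.001, 0.707, 0.707, 0.002]
wrist_force: [-2.1, 0.4, 6.7]
finger_gap: 9.4
```

Gripped (9.4 mm). Next, pull the drawer along −x.

>>> move_arm(motion=[{"tx":0,"ty":-0.08,"tz":0,"spin":0},{"tx":0,"ty":-0.16,"tz":0,"spin":0},{"tx":-0.005,"ty":-0.22,"tz":0,"spin":0},{"tx":-0.005,"ty":-0.26,"tz":0,"spin":0},{"tx":-0.005,"ty":-0.28,"tz":0,"spin":0},{"tx":-0.005,"ty":-0.29,"tz":0,"spin":0},{"tx":-0.005,"ty":-0.29,"tz":0,"spin":0},{"tx":-0.005,"ty":-0.29,"tz":0,"spin":0}])

```text
clock: 5.85
position: [415.1, 178.7, 51.8]
eef_rot: [0.002, 0.707, 0.707, 0.002]
wrist_force: [0.2, -5.0, 10.5]
finger_gap: 9.0
```

>>> move_arm(motion=[{"tx":0,"ty":-0.01,"tz":0,"spin":0},{"tx":0,"ty":-0.02,"tz":0,"spin":0},{"tx":0,"ty":-0.03,"tz":0,"spin":0},{"tx":0,"ty":-0.03,"tz":0,"spin":0},{"tx":0,"ty":-0.03,"tz":0,"spin":0},{"tx":0,"ty":-0.03,"tz":0,"spin":0},{"tx":0,"ty":-0.03,"tz":0,"spin":0},{"tx":0,"ty":-0.03,"tz":0,"spin":0}])

```text
clock: 6.65
position: [414.7, 178.7, 52.3]
eef_rot: [0.007, 0.707, 0.707, 0.008]
wrist_force: [40.7, -2.8, -26.5]
finger_gap: 9.4
```

Stopped hard, so the drawer is fully out. Ease off, open and rise.

>>> move_arm(motion=[{"tx":0,"ty":0.02,"tz":0,"spin":0},{"tx":0,"ty":0.02,"tz":0,"spin":0},{"tx":0,"ty":0.02,"tz":0,"spin":0},{"tx":0,"ty":0.02,"tz":0,"spin":0},{"tx":0,"ty":0.02,"tz":0,"spin":0},{"tx":0,"ty":0.02,"tz":0,"spin":0},{"tx":0,"ty":0.02,"tz":0,"spin":0},{"tx":0,"ty":0.02,"tz":0,"spin":0}], hand=0.25)

```text
clock: 7.45
position: [409.9, 178.8, 48.8]
eef_rot: [-0.0, 0.707, 0.707, -0.0]
wrist_force: [-1.0, -0.0, 0.5]
finger_gap: 32.0
```

>>> move_arm(motion=[{"tx":0,"ty":0,"tz":-0.2,"spin":0},{"tx":0,"ty":0,"tz":-0.4,"spin":0},{"tx":0,"ty":0,"tz":-0.6,"spin":0},{"tx":-0.1,"ty":0.2,"tz":-0.76,"spin":0},{"tx":-0.1,"ty":0.4,"tz":-0.76,"spin":0},{"tx":-0.1,"ty":0.48,"tz":-0.76,"spin":0},{"tx":-0.1,"ty":0.48,"tz":-0.76,"spin":0},{"tx":-0.1,"ty":0.48,"tz":-0.76,"spin":0}], hand=-1)

```text
clock: 8.25
position: [529.9, 153.6, 237.8]
eef_rot: [-0.001, 0.707, 0.707, -0.001]
wrist_force: [-0.6, 0.1, -0.6]
finger_gap: 85.1
```

```bash
python3 look.py w3
```

```text
[529.3 153.7 238.1] 85.5 [-0.6  0.1  0.5] 8.3
panel top 5536 [[448.7  30.9  78.5]
 [457.8 209.9  80.8]
 [466.9 320.5  82.6]]
yaw [-2.44264368e-02  4.62565347e+02]
handle 2141 [[410.5 108.9  59. ]
 [418.1 184.   64.2]
 [437.1 242.6  66.5]]
drawer_pull [(0.97, [193.0, 196.0], [418.0, 174.0])]
well_floor [(0.89, [92.0, 335.0], [547.0, 263.0])]
pocket1 [(0.94, [286.0, 302.0], [513.0, 63.0]), (0.91, [285.0, 372.0], [593.0, 64.0]), (0.8, [235.0, 378.0], [596.0, 123.0])]
```

View pics/w3.png

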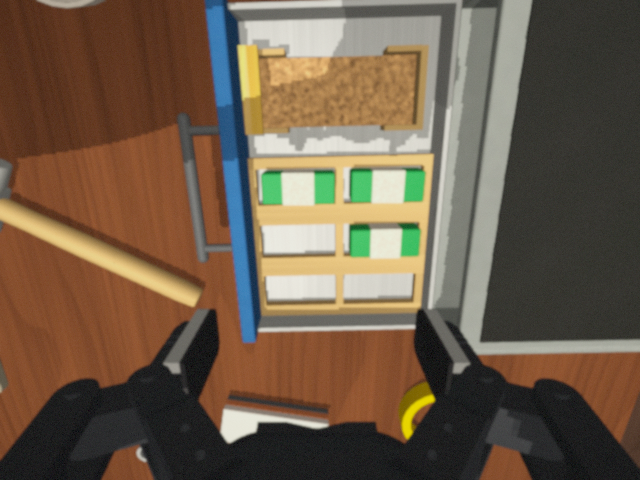

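The drawer is fully out, pockets 1, 4 and 5 are filled, and 2 (300,238), 3 (300,288) and 6 (378,286) are empty. Next I'll fit the drawer frame precisely.

Run:
```python
from h import *
W=np.load("w3.npy"); P=W.reshape(-1,3); P=P[~np.isnan(P[:,0])]
yaw=np.arctan(.0244); c,s=np.cos(yaw),np.sin(yaw)
o=np.array([462.6-0.0244*174,174.]) 
X=(P[:,0]-o[0])*c+(P[:,1]-o[1])*s; Y=-(P[:,0]-o[0])*s+(P[:,1]-o[1])*c; Z=P[:,2]
def prof(name,m,A,lo,hi,st=3):
    print(name)
    print(' '.join(f"{a}:{np.median(Z[m&(abs(A-a)<st/2)]):.0f}" for a in range(lo,hi,st) if (m&(abs(A-a)<st/2)).sum()>2))
prof("y over front pockets x 40-70",(X>40)&(X<70),Y,-150,150)
prof("y over rear pockets",(X>125)&(X<155),Y,-150,150)
for yy in (-110,-52,5,90): prof(f"x at y {yy}",abs(Y-yy)<8,X,-60,260)
```

```text
y over front pockets x 40-70
-147:65 -144:55 -141:40 -138:40 -135:40 -132:37 -129:29 -126:29 -123:29 -120:29 -117:29 -114:29 -111:29 -108:29 -105:29 -102:29 -99:29 -96:40 -93:40 -90:40 -87:40 -84:40 -81:40 -78:40 -75:39 -72:29 -69:29 -66:29 -63:29 -60:29 -57:29 -54:29 -51:29 -48:29 -45:29 -42:29 -39:39 -36:40 -33:40 -30:40 -27:40 -24:40 -21:40 -18:40 -12:317 -9:320 -6:323 -3:325 0:56 3:55 6:55 9:55 12:55 15:55 18:40 21:40 24:40 27:40 30:33 33:29 36:29 39:29 42:29 45:29 48:29 51:29 54:30 57:34 60:35 63:35 66:35 69:35 72:35 75:35 78:35 81:35 84:35 87:35 90:35 93:35 96:35 99:35 102:35 105:35 108:35 111:35 114:35 117:36 120:29 123:29 126:29 129:29 132:29 135:29 138:29 141:29 144:29 147:51
y over rear pockets
-147:65 -144:54 -141:40 -138:40 -135:40 -132:37 -129:29 -126:29 -123:29 -120:29 -117:29 -114:29 -111:29 -108:29 -105:29 -102:29 -99:29 -96:39 -93:40 -90:40 -87:40 -84:40 -81:40 -78:40 -69:55 -66:55 -63:55 -60:55 -57:55 -54:55 -51:55 -48:55 -45:55 -42:55 -39:46 -36:40 -33:307 -30:307 -27:304 -24:304 -21:304 -18:302 -15:302 -12:315 -9:301 -6:55 -3:55 0:55 3:55 6:55 9:55 12:55 15:55 18:
[... 2113 characters left out ...]
 225:95 228:96 231:97 234:96 237:97 240:97 243:97 246:97 249:97 252:97 255:97 258:97
x at y 90
-60:-1 -57:-1 -54:-1 -51:-1 -48:-1 -45:-1 -42:-1 -39:-1 -36:-1 -33:-1 -30:-1 -6:81 -3:81 0:81 3:81 6:67 12:70 15:70 18:70 21:70 24:69 27:66 30:35 33:35 36:35 39:35 42:35 45:35 48:35 51:35 54:35 57:35 60:35 63:35 66:35 69:35 72:35 75:35 78:35 81:35 84:35 87:35 90:35 93:35 96:35 99:35 102:35 105:35 108:35 111:35 114:35 117:35 120:35 123:35 126:35 129:35 132:35 135:35 138:35 141:35 144:35 147:35 150:35 153:35 156:35 159:35 162:37 165:51 168:51 177:29 180:29 183:43 186:63 189:65 207:91 210:95 213:94 216:95 219:94 222:94 225:95 228:97 231:97 234:96 237:97 240:97 243:97 246:97 249:97 252:97 255:97 258:97
```

>>> move_arm(motion=[{"tx":-1,"ty":0,"tz":0,"spin":-0.37},{"tx":-1,"ty":0,"tz":0,"spin":-0.37},{"tx":-1,"ty":0,"tz":0,"spin":-0.37},{"tx":-1,"ty":0,"tz":0,"spin":-0.37},{"tx":-1,"ty":0,"tz":0,"spin":-0.37},{"tx":-1,"ty":0,"tz":0,"spin":-0.37},{"tx":-1,"ty":0,"tz":0,"spin":-0.37},{"tx":-1,"ty":0,"tz":0,"spin":-0.37}], hand=-1)

```text
clock: 9.25
position: [529.3, -96.9, 239.2]
eef_rot: [0.0, 0.217, 0.976, 0.0]
wrist_force: [0.4, 0.6, -0.5]
finger_gap: 85.4
```

```bash
cat >> h.py <<'E'
from scipy.spatial.transform import Rotation as Ro
def goal(p,yaw_y=None,s=None):
    """p: world TCP target; yaw_y: angle of tool y axis in world (rad). prints tx ty tz spin from measured state"""
    s=s or sensors.get_state(); q=s["eef_rot"]; R=Ro.from_quat([q[1],q[2],q[3],q[0]]).as_matrix()
    d=R.T@(np.array(p)-s["position"])/250
    a=np.arctan2(R[1,1],R[0,1]); sp=0
    if yaw_y is not None:
        e=a-yaw_y; e=(e+np.pi/2)%np.pi-np.pi/2; sp=e/np.pi
    print("pos",s["position"].round(1),"yawy",round(a,3),"tilt",np.round(R[:2,2],3),"-> t",d.round(3),"spin",round(sp,4),"gap",round(s["finger_gap"],1),"F",s["wrist_force"].round(1),"q6",s["joints"].round(2))
E
python3 - <<'E'
from h import *
goal([530,-375,260],np.pi/2)
E
```

```text
pos [529.3 -96.9 239.2] yawy 1.133 tilt [ 0.001 -0.   ] -> t [-0.474 -1.006 -0.083] spin -0.1393 gap 85.4 F [ 0.4  0.6 -0.5] q6 [-0.28 -0.04  1.65  0.    1.53 -1.41]
```

>>> move_arm(motion=[{"tx":-0.47,"ty":-1,"tz":-0.08,"spin":-0.13},{"tx":-0.47,"ty":-1,"tz":-0.08,"spin":-0.13},{"tx":-0.47,"ty":-1,"tz":-0.08,"spin":-0.13},{"tx":-0.47,"ty":-1,"tz":-0.08,"spin":-0.13},{"tx":-0.47,"ty":-1,"tz":-0.08,"spin":-0.13},{"tx":-0.47,"ty":-1,"tz":-0.08,"spin":-0.13},{"tx":-0.47,"ty":-1,"tz":-0.08,"spin":-0.13},{"tx":-0.47,"ty":-1,"tz":-0.08,"spin":-0.13}])

```text
clock: 10.05
position: [528.8, -372.4, 258.9]
eef_rot: [0.0, 0.017, 1.0, 0.0]
wrist_force: [0.5, -0.0, -0.8]
finger_gap: 85.5
```

```bash
cat > bars.py <<'E'
from h import *
import sys
f=cams.grab_frame("wrist"); n=sys.argv[1]; save(f,n+".png"); W=cloud(f); np.save(n+".npy",W)
hsv=cv2.cvtColor(f["image"],cv2.COLOR_RGB2HSV); H,S,V=[hsv[...,i].astype(int) for i in range(3)]
g=(H>50)&(H<75)&(S>150)&(V>60)&(W[...,2]>15)&(W[...,2]<60)
# whole bar tops: height in 20..30, touching green
t=(W[...,2]>21)&(W[...,2]<31)
k,lab,s,c=cv2.connectedComponentsWithStats(t.astype(np.uint8))
for i in range(1,k):
    m=lab==i
    if s[i,4]>300 and (g&m).sum()>50:
        r=cv2.minAreaRect(W[m][:,:2].astype(np.float32))
        b=cv2.boxPoints(r); e=[b[1]-b[0],b[2]-b[1]]; L=max(e,key=np.linalg.norm); a=np.arctan2(L[1],L[0]); a=(a+np.pi/2)%np.pi-np.pi/2
        print("bar c",np.round(r[0],1),"size",np.round(r[1],1),"long yaw",round(a,3),"z",round(np.median(W[m][:,2]),1),"px",c[i].round(),"tooly",round((a+np.pi/2),3))
for l in ["spare1"]: print([(round(d["p"],2),np.round(d["at"]).tolist()) for d in models.place_of(f,l)])
print(sensors.get_state()["clock"])
E
python3 bars.py w4; python3 -c "
from h import *
goal([530,-375,260],np.pi/2)"
```

```text
bar c [ 447.9 -439.9] size [70.1 30.9] long yaw 0.232 z 25.0 px [248. 125.] tooly 1.803
bar c [ 452.1 -327.7] size [30.8 69.8] long yaw -0.284 z 25.1 px [356. 125.] tooly 1.287
bar c [ 551.6 -436.2] size [30.4 70.1] long yaw -0.093 z 25.0 px [260. 221.] tooly 1.478
bar c [ 558.5 -321.6] size [70.1 30.6] long yaw 0.006 z 25.1 px [361. 223.] tooly 1.577
[(0.97, [125.0, 253.0]), (0.88, [355.0, 356.0]), (0.86, [217.0, 265.0]), (0.84, [295.0, 393.0]), (0.77, [218.0, 355.0]), (0.62, [126.0, 350.0])]
10.15
pos [ 529.3 -371.1  259. ] yawy 1.538 tilt [0. 0.] -> t [-0.003 -0.016 -0.004] spin -0.0104 gap 85.4 F [1.  0.3 0.3] q6 [-0.69  0.25  1.31  0.    1.59 -2.23]
```

View pics/w4.png

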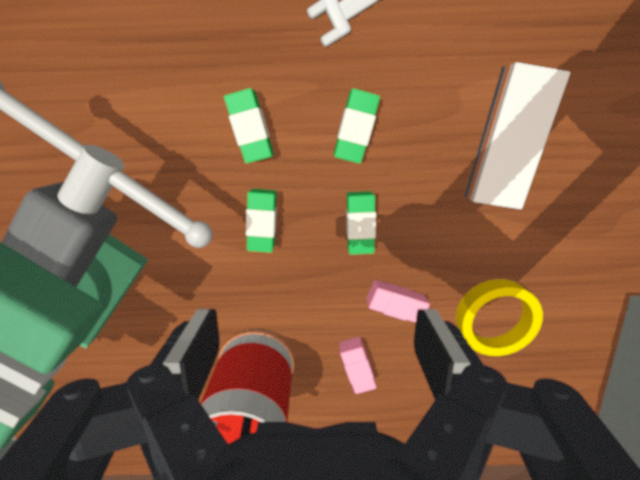

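>>> move_arm(motion=[{"tx":-0.11,"ty":0.2,"tz":0.2,"spin":-0.01},{"tx":-0.11,"ty":0.2,"tz":0.4,"spin":-0.01},{"tx":-0.11,"ty":0.2,"tz":0.6,"spin":-0.01},{"tx":-0.11,"ty":0.2,"tz":0.65,"spin":-0.01},{"tx":-0.11,"ty":0.2,"tz":0.65,"spin":-0.01},{"tx":-0.11,"ty":0.2,"tz":0.65,"spin":-0.01},{"tx":-0.11,"ty":0.2,"tz":0.65,"spin":-0.01},{"tx":-0.11,"ty":0.2,"tz":0.65,"spin":-0.01}], hand=-0.4, newtons=50)

```text
clock: 10.95
position: [560.1, -324.6, 99.9]
eef_rot: [0.002, 0.001, 1.0, -0.002]
wrist_force: [0.6, 0.0, -0.2]
finger_gap: 59.9
```

```bash
python3 -c "
from h import *
f=cams.grab_frame('wrist'); save(f,'w5.png')
goal([558.5,-321.6,14],1.577)"
```

```text
pos [ 559.8 -324.5   99.4] yawy 1.568 tilt [ 0.004 -0.003] -> t [0.007 0.013 0.342] spin -0.0028 gap 59.7 F [0.2 0.2 0.8] q6 [-0.6   0.34  1.49 -0.    1.31 -2.17]
```

View pics/w5.png

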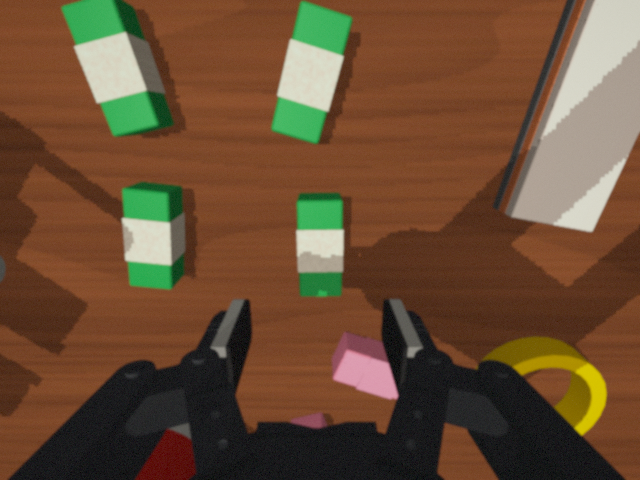

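>>> move_arm(motion=[{"tx":0.006,"ty":0.013,"tz":0.15,"spin":0},{"tx":0.006,"ty":0.013,"tz":0.28,"spin":0},{"tx":0.006,"ty":0.013,"tz":0.34,"spin":0},{"tx":0.006,"ty":0.013,"tz":0.34,"spin":0},{"tx":0.006,"ty":0.013,"tz":0.34,"spin":0},{"tx":0.006,"ty":0.013,"tz":0.34,"spin":0},{"tx":0.006,"ty":0.013,"tz":0.34,"spin":0},{"tx":0.006,"ty":0.013,"tz":0.34,"spin":0}])

```text
clock: 11.8
position: [557.7, -320.8, 12.8]
eef_rot: [0.001, 0.001, 1.0, -0.001]
wrist_force: [0.0, -0.4, -0.2]
finger_gap: 59.8
```

>>> move_arm(motion=[{"tx":0,"ty":0,"tz":0,"spin":0},{"tx":0,"ty":0,"tz":0,"spin":0},{"tx":0,"ty":0,"tz":0,"spin":0},{"tx":0,"ty":0,"tz":0,"spin":0},{"tx":0,"ty":0,"tz":0,"spin":0},{"tx":0,"ty":0,"tz":0,"spin":0},{"tx":0,"ty":0,"tz":-0.1,"spin":0},{"tx":0,"ty":0,"tz":-0.2,"spin":0}], hand=1)

```text
clock: 12.6
position: [555.3, -319.1, 59.7]
eef_rot: [-0.002, 0.001, 1.0, 0.001]
wrist_force: [1.3, -0.9, -1.1]
finger_gap: 28.9
```

```bash
python3 -c "
from h import *
f=cams.grab_frame('wrist'); save(f,'w6.png')
goal([514,61,160],1.595)"
```

```text
pos [ 558.3 -321.1   65.8] yawy 1.568 tilt [ 0.003 -0.002] -> t [ 0.18   1.527 -0.38 ] spin -0.0085 gap 28.8 F [ 3.5 -1.7  3.4] q6 [-0.6   0.37  1.52  0.    1.25 -2.17]
```

View pics/w6.png

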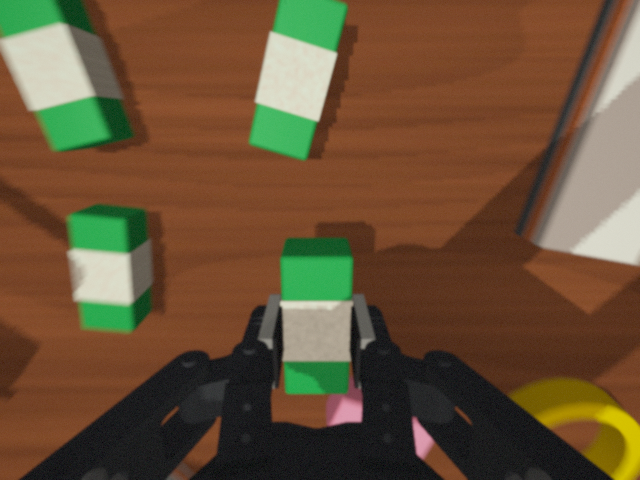

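Held, centred and straight. Carry it to pocket 2.

>>> move_arm(motion=[{"tx":0,"ty":0,"tz":-0.2,"spin":0},{"tx":0.05,"ty":0.2,"tz":-0.38,"spin":0},{"tx":0.09,"ty":0.4,"tz":-0.38,"spin":0},{"tx":0.09,"ty":0.6,"tz":-0.38,"spin":-0.008},{"tx":0.09,"ty":0.8,"tz":-0.38,"spin":-0.008},{"tx":0.09,"ty":1,"tz":-0.38,"spin":-0.008},{"tx":0.09,"ty":1,"tz":-0.38,"spin":-0.008},{"tx":0.09,"ty":1,"tz":-0.38,"spin":-0.008}])

```text
clock: 13.45
position: [534.6, -67.6, 155.6]
eef_rot: [-0.0, -0.013, 1.0, 0.0]
wrist_force: [-0.1, -0.7, -0.7]
finger_gap: 28.7
```

```bash
python3 -c "
from h import *
goal([512.7,118.3,130],1.595)"
```

```text
pos [534.6 -67.6 155.6] yawy 1.597 tilt [-0.001  0.001] -> t [0.068 0.746 0.103] spin 0.0007 gap 28.7 F [-0.1 -0.7 -0.7] q6 [-0.22  0.01  1.75  0.    1.38 -1.82]
```

>>> move_arm(motion=[{"tx":0.068,"ty":0.2,"tz":0.03,"spin":0},{"tx":0.068,"ty":0.4,"tz":0.06,"spin":0},{"tx":0.068,"ty":0.6,"tz":0.1,"spin":0},{"tx":0.068,"ty":0.746,"tz":0.1,"spin":0},{"tx":0.068,"ty":0.746,"tz":0.1,"spin":0},{"tx":0.068,"ty":0.746,"tz":0.1,"spin":0},{"tx":0.068,"ty":0.746,"tz":0.1,"spin":0},{"tx":0.068,"ty":0.746,"tz":0.1,"spin":0}])

```text
clock: 14.25
position: [514.2, 114.2, 131.3]
eef_rot: [0.0, -0.01, 1.0, -0.0]
wrist_force: [0.1, -0.2, -1.4]
finger_gap: 28.8
```

```bash
python3 -c "
from h import *
f=cams.grab_frame('wrist'); save(f,'w7.png'); np.save('w7.npy',cloud(f))
goal([512.7,118.3,44],1.595)"
```

```text
pos [514.1 114.4 131.3] yawy 1.591 tilt [ 0. -0.] -> t [0.005 0.016 0.349] spin -0.0012 gap 28.9 F [-0.4  0.3 -1.1] q6 [ 0.12  0.    1.81 -0.    1.33 -1.47]
```

View pics/w7.png

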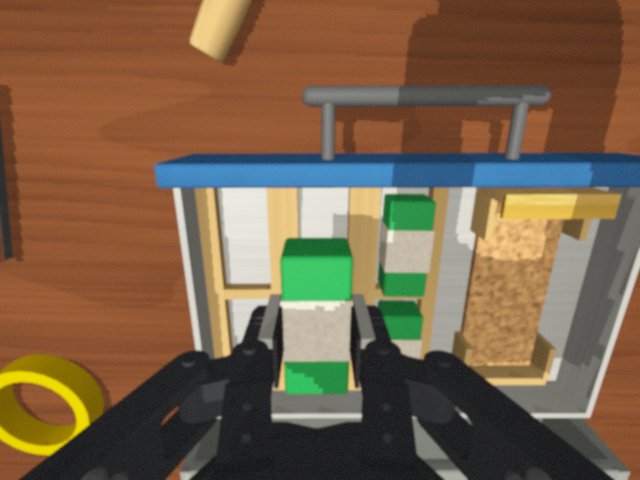

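```bash
python3 -c "
from h import *
W=np.load('w7.npy'); c=W.reshape(-1,3)
m=(np.abs(c[:,2]-143)<4)&(np.abs(c[:,0]-514)<60)&(np.abs(c[:,1]-114)<17); print(np.percentile(c[m],[1,99],axis=0).round(1))
yaw=.0244; o=np.array([458.35,174]); X=(c[:,0]-o[0])+(c[:,1]-o[1])*yaw; Y=-(c[:,0]-o[0])*yaw+(c[:,1]-o[1]); Z=c[:,2]
m=(X>20)&(X<45); print(' '.join(f'{a}:{np.median(Z[m&(abs(Y-a)<1)]):.0f}' for a in range(-150,0,2) if (m&(abs(Y-a)<1)).sum()>2))
m=(abs(Y+110)<10); print(' '.join(f'{a}:{np.median(Z[m&(abs(X-a)<1)]):.0f}' for a in range(-10,120,2) if (m&(abs(X-a)<1)).sum()>2))
"
```

```text
[[481.1  99.6 140.4]
 [549.2 129.3 146.1]]
-148:65 -146:65 -144:55 -142:40 -140:40 -138:40 -136:40 -134:40 -132:40 -130:32 -128:29 -126:29 -124:30 -122:216 -120:214 -118:212 -116:210 -114:209 -112:208 -110:207 -108:205 -106:199 -104:194 -102:190 -100:186 -98:184 -96:183 -94:40 -92:40 -90:40 -88:175 -86:183 -84:191 -82:201 -80:202 -78:203 -76:203 -74:205 -72:208 -70:209 -68:204 -66:204 -64:205 -62:205 -60:146 -58:146 -56:205 -54:205 -52:207 -50:208 -48:207 -46:204 -44:203 -42:203 -40:202 -38:190 -36:186 -34:177 -32:40 -30:40 -28:40 -26:180 -24:183 -22:185 -20:189 -18:193 -16:199 -14:201 -12:203 -10:207 -8:208 -6:210 -4:211 -2:213
-10:-1 -8:57 -6:81 -4:81 -2:81 0:81 2:81 4:81 6:80 16:29 18:29 20:29 22:29 24:29 26:29 28:29 30:29 32:29 34:29 36:29 38:29 40:181 42:205 44:208 46:205 48:207 50:208 52:205 54:205 56:203 58:202 60:193 62:192 64:197 66:195 68:29 70:29 72:29 74:29 76:29 78:29 80:29 82:29 84:29 86:29 88:29 90:35 92:40 94:40 96:40 98:40 104:29 106:29 108:29 110:29 112:29 114:29 116:29 118:29
```

>>> move_arm(motion=[{"tx":0.009,"ty":0.018,"tz":0,"spin":0},{"tx":0.009,"ty":0.018,"tz":0.1,"spin":0},{"tx":0.009,"ty":0.018,"tz":0.18,"spin":0},{"tx":0.009,"ty":0.018,"tz":0.24,"spin":0},{"tx":0.009,"ty":0.018,"tz":0.28,"spin":0},{"tx":0.009,"ty":0.018,"tz":0.31,"spin":0},{"tx":0.009,"ty":0.018,"tz":0.34,"spin":0},{"tx":0.009,"ty":0.018,"tz":0.34,"spin":0}])

```text
clock: 15.1
position: [511.0, 120.3, 45.5]
eef_rot: [-0.001, -0.011, 1.0, -0.0]
wrist_force: [-0.1, 0.0, -0.8]
finger_gap: 28.5
```

```bash
python3 -c "
from h import *
f=cams.grab_frame('wrist'); save(f,'w8.png'); np.save('w8.npy',cloud(f))
goal([511.7,118.9,44],1.595)"
```

```text
pos [511.4 120.4  46.2] yawy 1.593 tilt [-0. -0.] -> t [-0.001 -0.006  0.009] spin -0.0005 gap 29.1 F [ 0.2 -0.  -2.1] q6 [ 0.13  0.1   1.87  0.    1.17 -1.46]
```

View pics/w8.png

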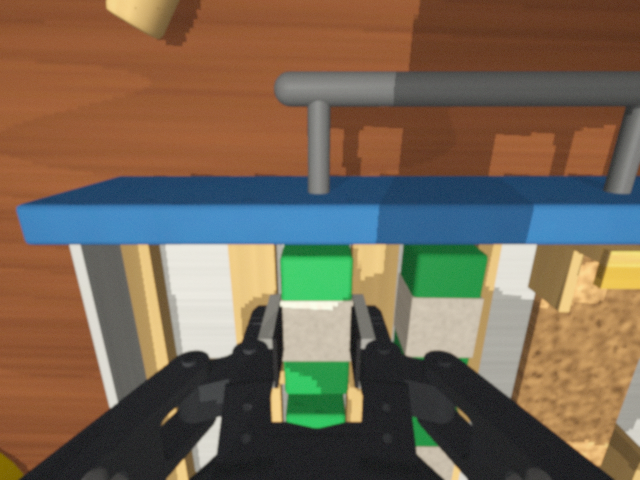

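>>> move_arm(motion=[{"tx":0,"ty":0,"tz":0.006,"spin":0},{"tx":0,"ty":0,"tz":0.006,"spin":0},{"tx":0,"ty":0,"tz":0.006,"spin":0},{"tx":0,"ty":0,"tz":0.006,"spin":0},{"tx":0,"ty":0,"tz":0,"spin":0},{"tx":0,"ty":0,"tz":-0.1,"spin":0},{"tx":0,"ty":0,"tz":-0.3,"spin":0},{"tx":0,"ty":0,"tz":-0.45,"spin":0}], hand=0.1)

```text
clock: 15.95
position: [511.5, 120.4, 161.0]
eef_rot: [0.0, -0.011, 1.0, 0.0]
wrist_force: [1.2, -0.7, 1.0]
finger_gap: 38.6
```

```bash
python3 -c "
from h import *
f=cams.grab_frame('wrist'); save(f,'w9.png'); np.save('w9.npy',cloud(f))
goal([452.1,-327.7,130],1.287)"
```

```text
pos [515.2 121.  168.5] yawy 1.594 tilt [0.011 0.001] -> t [ 0.295 -1.789  0.149] spin 0.0976 gap 38.3 F [4.  1.  5.8] q6 [ 0.13 -0.03  1.77  0.    1.39 -1.46]
```

View pics/w9.png

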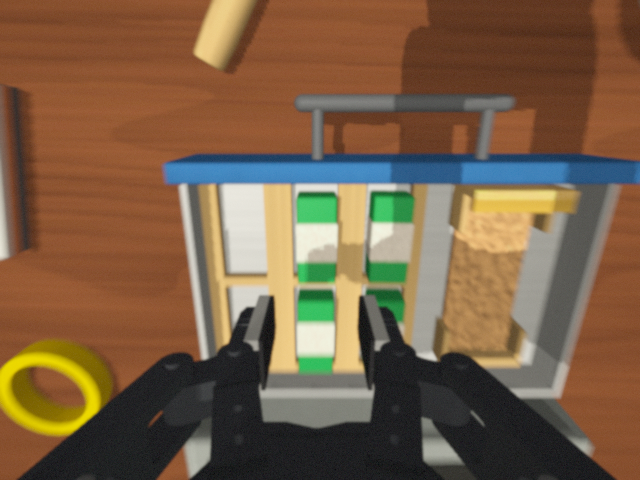

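>>> move_arm(motion=[{"tx":0.1,"ty":-0.2,"tz":0,"spin":0},{"tx":0.1,"ty":-0.4,"tz":0,"spin":0.04},{"tx":0.1,"ty":-0.6,"tz":0,"spin":0.09},{"tx":0.1,"ty":-0.8,"tz":0,"spin":0.09},{"tx":0.1,"ty":-1,"tz":0,"spin":0.09},{"tx":0.1,"ty":-1,"tz":0,"spin":0.09},{"tx":0.1,"ty":-1,"tz":0,"spin":0.09},{"tx":0.1,"ty":-1,"tz":0,"spin":0.09}], hand=-0.4)

```text
clock: 16.8
position: [492.0, -129.2, 158.6]
eef_rot: [-0.0, 0.13, 0.992, 0.0]
wrist_force: [-0.0, 0.4, -0.6]
finger_gap: 59.7
```

```bash
python3 -c "
from h import *
goal([452.1,-327.7,180],1.287)"
```

```text
pos [ 492.  -129.2  158.6] yawy 1.311 tilt [-0.     0.001] -> t [-0.05  -0.808 -0.086] spin 0.0076 gap 59.7 F [-0.   0.4 -0.6] q6 [-0.36 -0.07  1.83  0.    1.39 -1.67]
```

>>> move_arm(motion=[{"tx":-0.05,"ty":-0.2,"tz":0,"spin":0.008},{"tx":-0.05,"ty":-0.4,"tz":0,"spin":0.008},{"tx":-0.05,"ty":-0.6,"tz":0,"spin":0.008},{"tx":-0.05,"ty":-0.81,"tz":-0.05,"spin":0.008},{"tx":-0.05,"ty":-0.81,"tz":-0.05,"spin":0.008},{"tx":-0.05,"ty":-0.81,"tz":-0.05,"spin":0.008},{"tx":-0.05,"ty":-0.81,"tz":-0.05,"spin":0.008},{"tx":-0.05,"ty":-0.81,"tz":-0.05,"spin":0.008}])

```text
clock: 17.6
position: [452.8, -326.7, 170.8]
eef_rot: [-0.0, 0.141, 0.99, 0.0]
wrist_force: [-0.1, -0.5, -0.8]
finger_gap: 59.8
```

```bash
python3 bars.py w10; python3 -c "
from h import *
goal([452.1,-327.7,14],1.287)"
```

```text
bar c [ 445.4 -298.4] size [30.6 69.6] long yaw -0.278 z 25.1 px [345. 204.] tooly 1.293
bar c [ 448.1 -439.8] size [70.3 31.6] long yaw 0.24 z 25.0 px [192. 250.] tooly 1.811
bar c [ 572.3 -425.7] size [15.9 40.7] long yaw -0.577 z 24.9 px [251. 361.] tooly 0.993
[(0.94, [199.0, 345.0]), (0.89, [330.0, 244.0]), (0.62, [242.0, 205.0])]
17.7
pos [ 452.7 -327.3  171. ] yawy 1.288 tilt [-0.     0.001] -> t [ 0.001 -0.003  0.628] spin 0.0003 gap 59.5 F [0.7 0.1 0.6] q6 [-0.72  0.06  1.68  0.    1.41 -2.01]
```

View pics/w10.png

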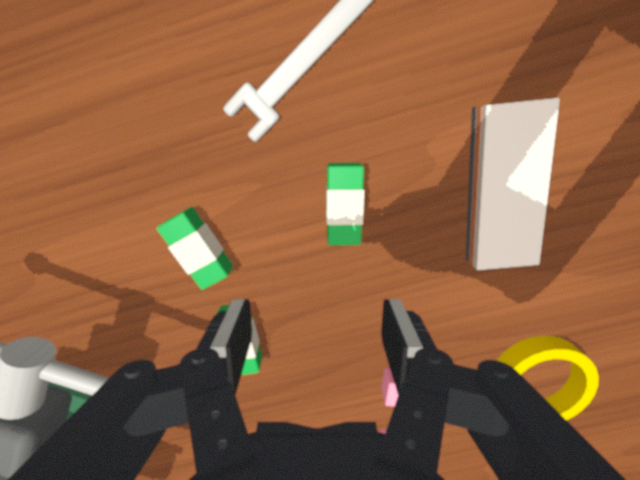

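The spare was knocked about 30 mm, to (445,−298). I'll use the new position.

```bash
python3 -c "
from h import *
goal([445.4,-298.4,14],1.293)"
```

```text
pos [ 452.7 -327.3  171. ] yawy 1.288 tilt [-0.     0.001] -> t [0.06  0.102 0.628] spin -0.0016 gap 59.5 F [0.7 0.1 0.6] q6 [-0.72  0.06  1.68  0.    1.41 -2.01]
```

>>> move_arm(motion=[{"tx":0.06,"ty":0.1,"tz":0.1,"spin":0},{"tx":0.06,"ty":0.1,"tz":0.25,"spin":0},{"tx":0.06,"ty":0.1,"tz":0.42,"spin":0},{"tx":0.06,"ty":0.1,"tz":0.52,"spin":0},{"tx":0.06,"ty":0.1,"tz":0.59,"spin":0},{"tx":0.06,"ty":0.1,"tz":0.625,"spin":0},{"tx":0.06,"ty":0.1,"tz":0.625,"spin":0},{"tx":0.06,"ty":0.1,"tz":0.625,"spin":0}])

```text
clock: 18.5
position: [445.4, -300.9, 16.0]
eef_rot: [0.0, 0.142, 0.99, -0.0]
wrist_force: [-0.1, -0.1, 0.3]
finger_gap: 59.7
```

```bash
python3 -c "
from h import *
f=cams.grab_frame('wrist'); save(f,'w11.png')
goal([445.4,-298.4,14],1.293)"
```

```text
pos [ 445.7 -301.3   16.4] yawy 1.286 tilt [ 0.002 -0.001] -> t [0.004 0.011 0.01 ] spin -0.0023 gap 59.6 F [ 0.5 -0.2  0.7] q6 [-0.69  0.18  1.85  0.    1.11 -1.98]
```

View pics/w11.png

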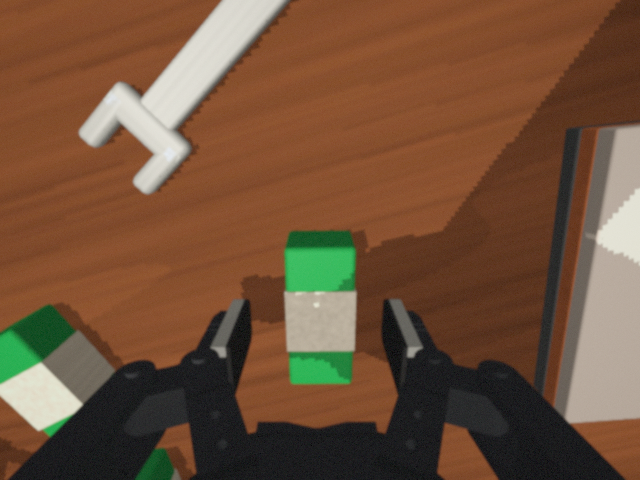

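>>> move_arm(motion=[{"tx":0.004,"ty":0.01,"tz":0.01,"spin":0},{"tx":0.004,"ty":0.01,"tz":0.01,"spin":0},{"tx":0.004,"ty":0.01,"tz":0.01,"spin":0},{"tx":0.004,"ty":0.01,"tz":0.01,"spin":0},{"tx":0.004,"ty":0.01,"tz":0.01,"spin":0},{"tx":0.004,"ty":0.01,"tz":0.01,"spin":0},{"tx":0.004,"ty":0.01,"tz":-0.1,"spin":0},{"tx":0.004,"ty":0.01,"tz":-0.3,"spin":0}], hand=1)

```text
clock: 19.35
position: [441.2, -295.6, 86.2]
eef_rot: [-0.004, 0.142, 0.99, 0.002]
wrist_force: [0.7, -0.4, -1.2]
finger_gap: 28.3
```

>>> move_arm(motion=[{"tx":0,"ty":0,"tz":-0.2,"spin":0},{"tx":0,"ty":0.2,"tz":-0.3,"spin":0},{"tx":0,"ty":0.4,"tz":-0.3,"spin":-0.04},{"tx":0,"ty":0.6,"tz":-0.3,"spin":-0.08},{"tx":0,"ty":0.8,"tz":-0.3,"spin":-0.095},{"tx":0,"ty":1,"tz":-0.3,"spin":-0.095},{"tx":0,"ty":1,"tz":-0.3,"spin":-0.095},{"tx":0,"ty":1,"tz":-0.3,"spin":-0.095}])

```text
clock: 20.15
position: [514.7, -56.8, 164.6]
eef_rot: [-0.0, -0.008, 1.0, -0.0]
wrist_force: [-0.1, -0.4, -1.2]
finger_gap: 28.5
```

```bash
python3 -c "
from h import *
goal([599.5,64.5,130],1.595)"
```

```text
pos [514.7 -56.8 164.6] yawy 1.587 tilt [-0.001 -0.   ] -> t [-0.347  0.479  0.138] spin -0.0025 gap 28.5 F [-0.1 -0.4 -1.2] q6 [-0.21 -0.05  1.8  -0.    1.4  -1.8 ]
```

>>> move_arm(motion=[{"tx":-0.1,"ty":0.16,"tz":0.04,"spin":0},{"tx":-0.22,"ty":0.32,"tz":0.08,"spin":0},{"tx":-0.32,"ty":0.45,"tz":0.13,"spin":-0.002},{"tx":-0.347,"ty":0.478,"tz":0.13,"spin":-0.002},{"tx":-0.347,"ty":0.478,"tz":0.13,"spin":-0.002},{"tx":-0.347,"ty":0.478,"tz":0.13,"spin":-0.002},{"tx":-0.347,"ty":0.478,"tz":0.13,"spin":-0.002},{"tx":-0.347,"ty":0.478,"tz":0.13,"spin":-0.002}])

```text
clock: 20.95
position: [599.9, 61.0, 133.2]
eef_rot: [0.0, -0.009, 1.0, -0.0]
wrist_force: [-0.9, -0.8, -2.2]
finger_gap: 28.9
```

```bash
cat > held.py <<'E'
from h import *
import sys
f=cams.grab_frame('wrist'); save(f,sys.argv[1]+'.png'); W=cloud(f); np.save(sys.argv[1]+'.npy',W)
s=sensors.get_state(); p=s["position"]; c=W.reshape(-1,3)
m=(np.abs(c[:,2]-p[2]-12)<5)&(np.abs(c[:,0]-p[0])<60)&(np.abs(c[:,1]-p[1])<18)
q=np.percentile(c[m],[1,99],axis=0); print("held",q.round(1),"centre",q.mean(0).round(1))
yaw=.0244; o=np.array([458.35,174]); X=(c[:,0]-o[0])+(c[:,1]-o[1])*yaw; Y=-(c[:,0]-o[0])*yaw+(c[:,1]-o[1]); Z=c[:,2]
print("TCP drawer XY",(p[0]-o[0]+(p[1]-o[1])*yaw).round(1),(-(p[0]-o[0])*yaw+p[1]-o[1]).round(1))
for a,b in ((20,45),(60,90),(105,135)):
  m=(X>a)&(X<b); print(a,b,' '.join(f'{a}:{np.median(Z[m&(abs(Y-a)<1)]):.0f}' for a in range(-150,0,2) if (m&(abs(Y-a)<1)).sum()>2))
m=(abs(Y+110)<10); print("X",' '.join(f'{a}:{np.median(Z[m&(abs(X-a)<1)]):.0f}' for a in range(-10,190,2) if (m&(abs(X-a)<1)).sum()>2))
E
python3 held.py w12; python3 -c "
from h import *
goal([599.2,64.2,44],1.595)"
```

```text
held [[566.1  46.2 141.6]
 [634.1  76.3 147.9]] centre [600.1  61.3 144.7]
TCP drawer XY 138.8 -116.2
20 45 -148:65 -146:65 -144:59 -142:40 -140:40 -138:40 -136:40 -134:40 -132:40 -130:29 -128:29 -126:29 -124:29 -122:29 -120:29 -118:29 -116:29 -114:29 -112:29 -110:29 -108:29 -106:29 -104:29 -102:29 -100:29 -98:29 -96:29 -94:40 -92:40 -90:40 -88:40 -86:40 -84:40 -82:40 -80:40 -78:40 -76:40 -74:40 -72:29 -70:40 -68:55 -66:55 -64:55 -62:55 -60:55 -58:55 -56:55 -54:55 -52:55 -50:55 -48:55 -46:55 -44:55 -42:55 -40:55 -34:40 -32:40 -30:40 -28:40 -26:40 -24:40 -22:40 -20:40 -18:40 -16:39 -14:45 -12:49 -10:55 -8:55 -6:55 -4:55 -2:55
60 90 -148:65 -146:65 -144:59 -142:40 -140:40 -138:40 -136:40 -134:40 -132:40 -130:29 -128:29 -126:29 -124:29 -122:29 -120:29 -118:29 -116:29 -114:29 -112:29 -110:29 -108:29 -106:29 -104:29 -102:29 -100:29 -98:29 -96:29 -94:40 -92:40 -90:40 -88:40 -86:40 -84:40 -82:40 -80:40 -78:40 -76:40 -74:40 -72:29 -70:40 -68:55 -66:55 -64:55 -62:55 -60:55 -58:55 -56:55 -54:55 -52:55 -50:55 -48:55 -46:55 -44:55 -42:55 -40:55 -36:41 -34:40 -32:40 -30:40 -28:40 -26:40 -24:40 -2
[... 734 characters left out ...]
29 22:29 24:29 26:29 28:29 30:29 32:29 34:29 36:29 38:29 40:29 42:29 44:29 46:29 48:29 50:29 52:29 54:29 56:29 58:29 60:29 62:29 64:29 66:29 68:29 70:29 72:29 74:29 76:29 78:29 80:29 82:29 84:29 86:29 88:29 90:38 92:40 94:40 96:40 98:39 100:29 102:29 104:131 106:137 108:144 110:145 112:144 114:145 116:144 118:145 120:224 122:212 124:145 126:146 128:214 130:169 132:145 134:145 136:145 138:146 140:146 142:146 144:146 146:146 148:145 150:145 152:145 154:145 156:145 158:145 160:145 162:145 164:145 166:145 168:145 170:145 172:145 174:144
pos [599.9  61.2 133.2] yawy 1.589 tilt [ 0.001 -0.   ] -> t [0.003 0.012 0.357] spin -0.002 gap 28.9 F [ 0.2  0.9 -1. ] q6 [ 0.02  0.2   1.59 -0.    1.35 -1.57]
```

View pics/w12.png

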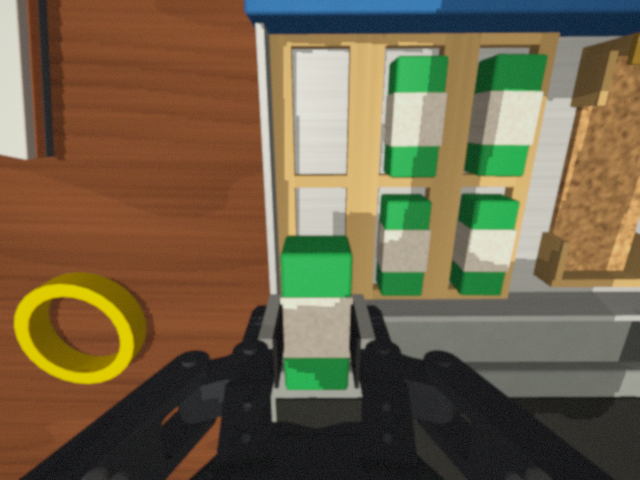

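>>> move_arm(motion=[{"tx":0.005,"ty":0.016,"tz":0,"spin":-0.002},{"tx":0.005,"ty":0.016,"tz":0.1,"spin":-0.002},{"tx":0.005,"ty":0.016,"tz":0.18,"spin":-0.002},{"tx":0.005,"ty":0.016,"tz":0.24,"spin":-0.002},{"tx":0.005,"ty":0.016,"tz":0.29,"spin":-0.002},{"tx":0.005,"ty":0.016,"tz":0.32,"spin":-0.002},{"tx":0.005,"ty":0.016,"tz":0.345,"spin":-0.002},{"tx":0.005,"ty":0.016,"tz":0.345,"spin":-0.002}])

```text
clock: 21.8
position: [598.4, 66.4, 45.7]
eef_rot: [-0.0, -0.013, 1.0, 0.0]
wrist_force: [-0.4, -0.2, -1.8]
finger_gap: 28.6
```

```bash
python3 held.py w13 | head -3; python3 -c "
from h import *
goal([598.5,65.3,44],1.595)"
```

```text
held [[564.7  50.1  54. ]
 [645.5  82.7  62.7]] centre [605.1  66.4  58.4]
TCP drawer XY 137.8 -111.0
pos [598.7  66.4  46.3] yawy 1.597 tilt [-0.  0.] -> t [ 0.001 -0.004  0.009] spin 0.0005 gap 29.1 F [-0.2 -0.  -2. ] q6 [ 0.03  0.3   1.65  0.    1.2  -1.57]
```

View pics/w13.png

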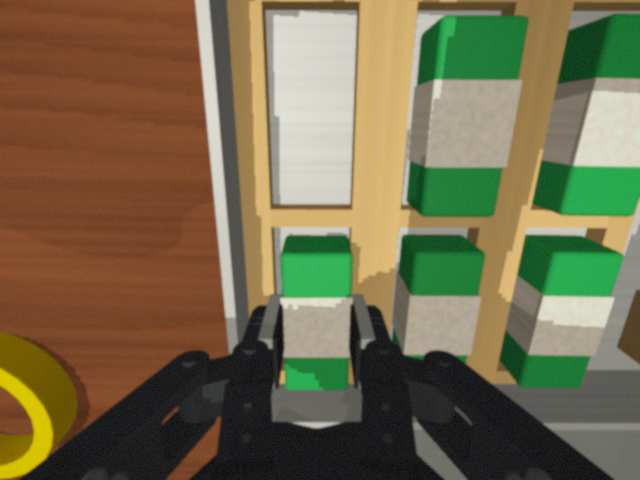

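>>> move_arm(motion=[{"tx":0,"ty":0,"tz":0.006,"spin":0},{"tx":0,"ty":0,"tz":0.006,"spin":0},{"tx":0,"ty":0,"tz":0.006,"spin":0},{"tx":0,"ty":0,"tz":0.006,"spin":0},{"tx":0,"ty":0,"tz":0,"spin":0},{"tx":0,"ty":0,"tz":-0.1,"spin":0},{"tx":0,"ty":0,"tz":-0.25,"spin":0},{"tx":0,"ty":0,"tz":-0.45,"spin":0}], hand=0.15)

```text
clock: 22.65
position: [596.6, 66.3, 157.4]
eef_rot: [-0.003, -0.013, 1.0, -0.0]
wrist_force: [1.0, 0.7, 0.2]
finger_gap: 36.2
```

```bash
python3 -c "
from h import *
f=cams.grab_frame('wrist'); save(f,'w14.png'); np.save('w14.npy',cloud(f))
goal([540,-420,190],1.478)"
```

```text
pos [602.2  66.6 169.7] yawy 1.597 tilt [0.01 0.  ] -> t [ 0.298 -1.939 -0.084] spin 0.0378 gap 36.4 F [4.5 0.8 8.2] q6 [ 0.03  0.17  1.56 -0.    1.4  -1.57]
```

View pics/w14.png

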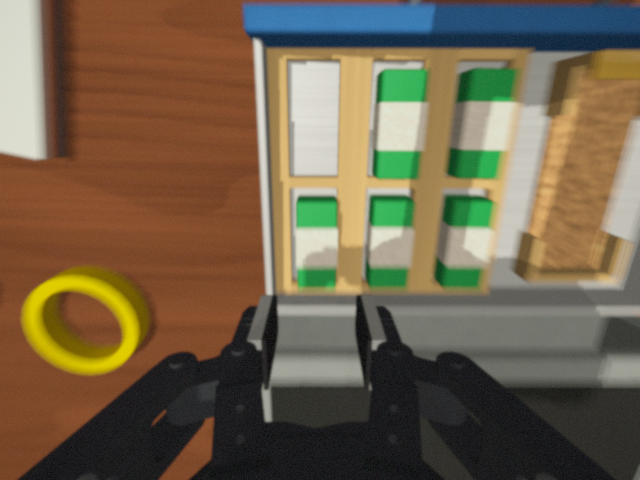

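```bash
python3 -c "
import numpy as np
W=np.load('w4.npy').reshape(-1,3)
m=(W[:,1]<-460)&(W[:,2]>30)&(W[:,0]<620)&(W[:,0]>420)&(W[:,2]<230); P=W[m]
for a in range(-600,-460,10):
    q=P[abs(P[:,1]-a)<5]
    if len(q)>3: print(a,np.percentile(q,[2,98],axis=0).round().tolist())
"
```

```text
-600 [[430.0, -605.0, 92.0], [617.0, -595.0, 180.0]]
-590 [[439.0, -595.0, 96.0], [615.0, -585.0, 180.0]]
-580 [[447.0, -585.0, 95.0], [617.0, -575.0, 180.0]]
-570 [[456.0, -575.0, 85.0], [608.0, -565.0, 179.0]]
-560 [[459.0, -565.0, 87.0], [598.0, -555.0, 177.0]]
-550 [[464.0, -555.0, 86.0], [495.0, -545.0, 116.0]]
-540 [[472.0, -545.0, 89.0], [496.0, -535.0, 112.0]]
-530 [[485.0, -535.0, 98.0], [505.0, -525.0, 107.0]]
-520 [[494.0, -525.0, 98.0], [514.0, -515.0, 107.0]]
-510 [[502.0, -515.0, 98.0], [523.0, -505.0, 107.0]]
-500 [[510.0, -505.0, 98.0], [530.0, -495.0, 107.0]]
-490 [[519.0, -495.0, 98.0], [543.0, -485.0, 110.0]]
-480 [[527.0, -485.0, 98.0], [549.0, -475.0, 111.0]]
-470 [[529.0, -475.0, 97.0], [547.0, -469.0, 110.0]]
```

>>> move_arm(motion=[{"tx":0.15,"ty":-0.2,"tz":0,"spin":0},{"tx":0.15,"ty":-0.4,"tz":0,"spin":0.01},{"tx":0.15,"ty":-0.6,"tz":0,"spin":0.03},{"tx":0.15,"ty":-0.8,"tz":0,"spin":0.03},{"tx":0.15,"ty":-1,"tz":0,"spin":0.03},{"tx":0.15,"ty":-1,"tz":0,"spin":0.03},{"tx":0.15,"ty":-1,"tz":0,"spin":0.03},{"tx":0.15,"ty":-1,"tz":0,"spin":0.03}], hand=-0.4)

```text
clock: 23.5
position: [567.6, -183.6, 158.7]
eef_rot: [-0.0, 0.034, 0.999, 0.0]
wrist_force: [0.3, -0.0, -0.0]
finger_gap: 59.7
```

```bash
python3 -c "
from h import *
goal([552,-420,190],1.478)"
```

```text
pos [ 567.6 -183.6  158.7] yawy 1.502 tilt [-0.     0.001] -> t [-0.002 -0.948 -0.126] spin 0.0077 gap 59.7 F [ 0.3 -0.  -0. ] q6 [-0.4   0.17  1.58  0.    1.39 -1.9 ]
```

The vise's handle ball (about x 538, y −479, z 98) would hit the gripper body over the spare at (552,−436). I'll take the fourth spare at (448,−440) and leave that one.

>>> move_arm(motion=[{"tx":0.1,"ty":-0.2,"tz":-0.1,"spin":0},{"tx":0.2,"ty":-0.4,"tz":-0.1,"spin":-0.02},{"tx":0.3,"ty":-0.6,"tz":-0.1,"spin":-0.04},{"tx":0.38,"ty":-0.8,"tz":-0.1,"spin":-0.06},{"tx":0.38,"ty":-0.9,"tz":-0.1,"spin":-0.06},{"tx":0.38,"ty":-0.9,"tz":-0.1,"spin":-0.06},{"tx":0.38,"ty":-0.9,"tz":-0.1,"spin":-0.06},{"tx":0.38,"ty":-0.9,"tz":-0.1,"spin":-0.06}])

```text
clock: 24.3
position: [458.5, -400.4, 183.6]
eef_rot: [0.0, -0.061, 0.998, 0.0]
wrist_force: [0.0, 0.7, -1.0]
finger_gap: 59.8
```

```bash
python3 bars.py w15;  python3 -c "
from h import *
goal([448,-440,14],1.77)"
```

```text
bar c [ 448. -440.] size [70.4 30.8] long yaw 0.224 z 25.1 px [273. 200.] tooly 1.795
bar c [ 551.2 -436.6] size [30.6 70.1] long yaw -0.104 z 25.1 px [269. 302.] tooly 1.467
[(0.76, [292.0, 274.0]), (0.75, [196.0, 278.0]), (0.63, [391.0, 401.0])]
24.4
pos [ 458.6 -400.5  183.8] yawy 1.694 tilt [0. 0.] -> t [ 0.061 -0.152  0.679] spin -0.0243 gap 59.7 F [-0.2 -0.3  0.4] q6 [-0.8   0.18  1.52  0.    1.44 -2.5 ]
```

View pics/w15.png

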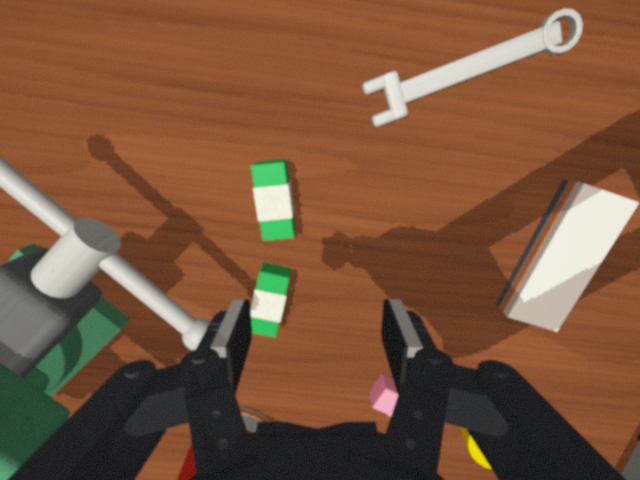

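>>> move_arm(motion=[{"tx":0.05,"ty":-0.1,"tz":0.1,"spin":0},{"tx":0.061,"ty":-0.152,"tz":0.25,"spin":0},{"tx":0.061,"ty":-0.152,"tz":0.4,"spin":0},{"tx":0.061,"ty":-0.152,"tz":0.5,"spin":0},{"tx":0.061,"ty":-0.152,"tz":0.6,"spin":0},{"tx":0.061,"ty":-0.152,"tz":0.675,"spin":0},{"tx":0.061,"ty":-0.152,"tz":0.675,"spin":0},{"tx":0.061,"ty":-0.152,"tz":0.675,"spin":0}])

```text
clock: 25.2
position: [447.5, -441.0, 15.3]
eef_rot: [-0.0, -0.061, 0.998, 0.0]
wrist_force: [0.5, 0.3, -0.4]
finger_gap: 59.7
```

```bash
python3 -c "
from h import *
f=cams.grab_frame('wrist'); save(f,'w16.png')
goal([448,-440,14],1.73)"
```

```text
pos [ 447.9 -441.9   16.4] yawy 1.692 tilt [ 0.001 -0.001] -> t [-0.001  0.008  0.009] spin -0.0121 gap 59.6 F [-0.9 -0.6  0.6] q6 [-0.86  0.4   1.58  0.    1.16 -2.55]
```

View pics/w16.png

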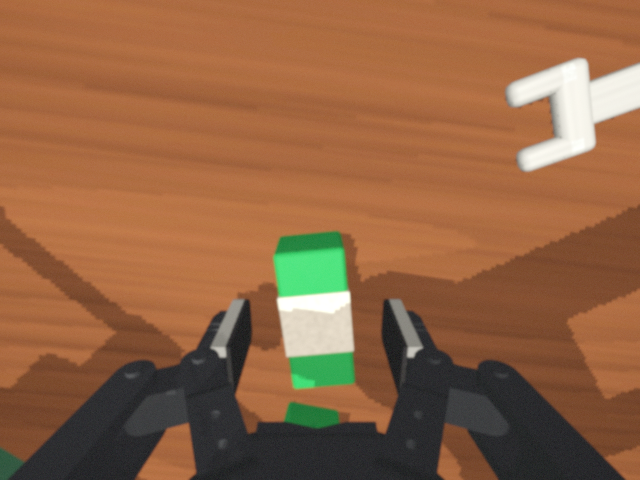

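>>> move_arm(motion=[{"tx":0,"ty":0.006,"tz":0.009,"spin":0},{"tx":0,"ty":0.006,"tz":0.009,"spin":0},{"tx":0,"ty":0.006,"tz":0.009,"spin":0},{"tx":0,"ty":0.006,"tz":0.009,"spin":0},{"tx":0,"ty":0.006,"tz":0.009,"spin":0},{"tx":0,"ty":0.006,"tz":0.009,"spin":0},{"tx":0,"ty":0.006,"tz":-0.1,"spin":0},{"tx":0,"ty":0.006,"tz":-0.3,"spin":0}], hand=1)

```text
clock: 26.05
position: [444.0, -437.6, 85.9]
eef_rot: [-0.003, -0.06, 0.998, 0.004]
wrist_force: [0.7, -0.5, -0.3]
finger_gap: 28.9
```

```bash
python3 -c "
from h import *
f=cams.grab_frame('wrist'); save(f,'w17.png')
goal([512,65,140],1.595)"
```

```text
pos [ 448.7 -442.9   99.2] yawy 1.691 tilt [ 0.005 -0.005] -> t [-0.495  1.986 -0.173] spin 0.0305 gap 29.4 F [ 4.5 -5.1  7.1] q6 [-0.86  0.3   1.54  0.    1.29 -2.55]
```

View pics/w17.png

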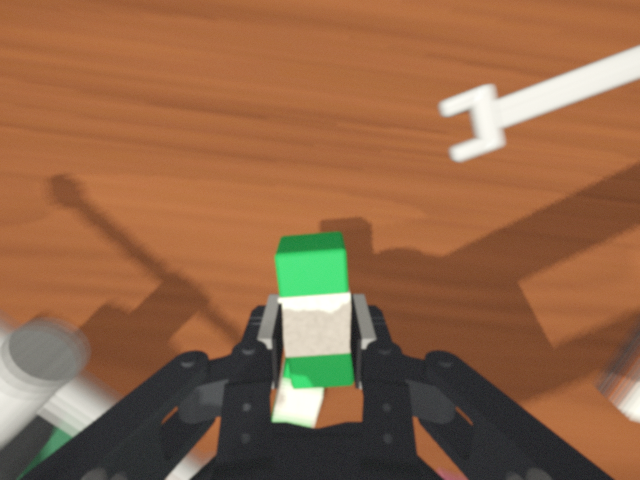

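>>> move_arm(motion=[{"tx":0,"ty":0.1,"tz":-0.15,"spin":0},{"tx":-0.05,"ty":0.25,"tz":-0.25,"spin":0},{"tx":-0.1,"ty":0.4,"tz":-0.25,"spin":0.01},{"tx":-0.15,"ty":0.6,"tz":-0.25,"spin":0.03},{"tx":-0.2,"ty":0.8,"tz":-0.25,"spin":0.03},{"tx":-0.25,"ty":0.98,"tz":-0.25,"spin":0.03},{"tx":-0.25,"ty":0.98,"tz":-0.25,"spin":0.03},{"tx":-0.25,"ty":0.98,"tz":-0.25,"spin":0.03}])

```text
clock: 26.9
position: [479.7, -188.8, 153.0]
eef_rot: [0.0, -0.014, 1.0, -0.0]
wrist_force: [-0.7, -0.8, -0.8]
finger_gap: 29.2
```

>>> move_arm(motion=[{"tx":-0.04,"ty":0.2,"tz":0,"spin":0},{"tx":-0.08,"ty":0.4,"tz":0,"spin":0},{"tx":-0.12,"ty":0.6,"tz":0,"spin":0},{"tx":-0.16,"ty":0.8,"tz":0,"spin":0},{"tx":-0.2,"ty":0.98,"tz":0.05,"spin":0},{"tx":-0.2,"ty":0.98,"tz":0.05,"spin":0},{"tx":-0.2,"ty":0.98,"tz":0.05,"spin":0},{"tx":-0.2,"ty":0.98,"tz":0.05,"spin":0}])

```text
clock: 27.7
position: [523.4, 54.7, 140.2]
eef_rot: [0.0, -0.012, 1.0, -0.0]
wrist_force: [-1.0, -0.1, -0.8]
finger_gap: 29.2
```

```bash
python3 held.py w18;  python3 - <<'E'
from h import *
W=np.load('w18.npy'); s=sensors.get_state(); p=s["position"]
im=cv2.imread("pics/w18.png"); hsv=cv2.cvtColor(im,cv2.COLOR_BGR2HSV)
m=(hsv[...,0]>50)&(hsv[...,0]<75)&(hsv[...,1]>150)&(np.abs(W[...,2]-p[2]-13)<4)
P=W[m]; r=cv2.minAreaRect(P[:,:2].astype(np.float32)); print(r)
goal([512,65,44],1.595)
E
```

```text
held [[488.9  38.2 148.5]
 [557.2  71.3 155. ]] centre [523.   54.7 151.8]
TCP drawer XY 62.1 -121.0
20 45 -148:65 -146:65 -144:64 -142:212 -140:223 -138:222 -136:209 -134:210 -132:152 -130:151 -128:149 -126:150 -124:150 -122:149 -120:149 -118:150 -116:150 -114:150 -112:150 -110:151 -108:218 -106:224 -104:225 -102:223 -100:219 -98:209 -96:29 -94:40 -92:40 -90:40 -88:40 -86:40 -84:40 -82:40 -80:40 -78:40 -76:40 -74:40 -72:29 -70:40 -68:54 -66:55 -64:55 -62:55 -60:55 -58:55 -56:55 -54:55 -52:55 -50:55 -48:55 -46:55 -44:55 -42:55 -40:55 -38:39 -36:40 -34:40 -32:40 -30:40 -28:40 -26:40 -24:40 -22:40 -20:40 -18:40 -16:40 -14:45 -12:48 -10:55 -8:55 -6:55 -4:55 -2:55
60 90 -150:194 -148:65 -136:177 -134:152 -132:151 -130:151 -128:151 -126:151 -124:151 -122:151 -120:151 -118:151 -116:151 -114:151 -112:151 -110:151 -108:151 -106:158 -104:177 -100:29 -98:29 -96:29 -94:40 -92:40 -90:41 -88:194 -86:194 -84:195 -82:197 -80:199 -78:207 -76:212 -74:203 -72:198 -70:40 -68:55 -66:55 -64:55 -62:55 -60:55 -58:55 -56:55 -54:55 -52:55 -50:55 -48:55 -46:55 -44:55 -42:55 -40:55 -34:40 -32:40 -30:40 -28:40 
[... 343 characters left out ...]
:40 -16:40 -14:45 -12:47 -10:55 -8:55 -6:55 -4:55 -2:55
X -10:-1 -8:60 -6:81 -4:81 -2:81 0:81 2:81 4:81 6:80 10:41 12:40 14:29 16:29 18:29 20:29 22:29 24:29 26:132 28:142 30:150 32:150 34:150 36:150 38:150 40:150 42:233 44:224 46:219 48:151 50:195 52:217 54:152 56:151 58:151 60:152 62:152 64:152 66:152 68:152 70:151 72:151 74:151 76:151 78:151 80:151 82:151 84:151 86:151 88:151 90:151 92:151 94:151 96:150 182:61 184:60 186:65 188:65
((522.7456665039062, 62.20215606689453), (70.37176513671875, 43.35074234008789), 5.8881144523620605)
pos [523.4  54.5 140.3] yawy 1.594 tilt [ 0.    -0.001] -> t [0.045 0.043 0.385] spin -0.0002 gap 29.2 F [-0.1  0.8 -0.2] q6 [ 0.01 -0.01  1.8  -0.    1.35 -1.59]
```

View pics/w18.png

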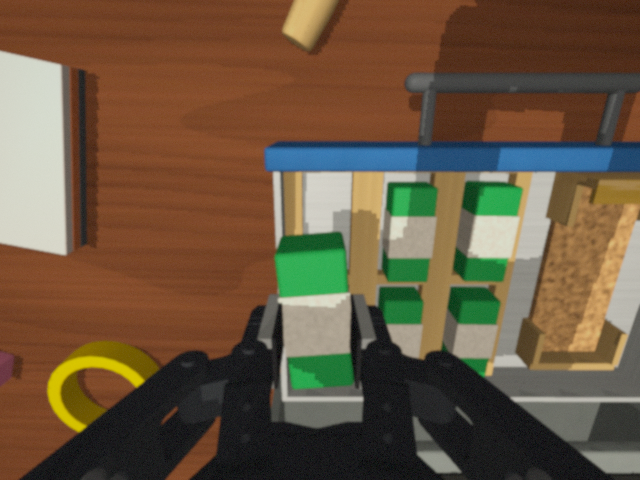

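Run:
```python
from h import *
for n,p in (("w18",(523.4,54.6,140.3)),("w12",(599.9,61.1,133.2))):
    c=np.load(n+'.npy').reshape(-1,3)
    m=(np.abs(c[:,2]-p[2]-11.5)<4)&(np.abs(c[:,0]-p[0])<37)&(np.abs(c[:,1]-p[1])<22); P=c[m]
    im=[]
    for a in list(range(-34,-12,4))+list(range(14,36,4)):
        q=P[abs(P[:,0]-p[0]-a)<2]
        lo,hi=np.percentile(q[:,1],[2,98]); im.append((a,(lo+hi)/2-p[1])); print(n,a,lo.round(1),hi.round(1))
    print(n,np.polyfit(*np.array(im).T,1))
```

```text
w18 -34 39.0 66.0
w18 -30 37.8 66.2
w18 -26 38.1 66.8
w18 -22 38.5 67.0
w18 -18 39.3 67.7
w18 -14 39.3 68.6
w18 14 41.8 69.9
w18 18 43.1 70.8
w18 22 43.5 71.5
w18 26 44.0 72.0
w18 30 44.3 72.8
w18 34 44.5 71.3
w18 [0.09627819 0.55725577]
w12 -34 47.0 74.5
w12 -30 46.7 74.9
w12 -26 46.7 75.2
w12 -22 46.6 75.3
w12 -18 46.9 75.2
w12 -14 46.5 75.7
w12 14 47.5 75.8
w12 18 47.4 76.0
w12 22 47.8 76.2
w12 26 47.7 75.9
w12 30 47.7 76.1
w12 34 47.9 76.1
w12 [0.01890666 0.2809286 ]
```

>>> move_arm(motion=[{"tx":0.04,"ty":0.035,"tz":0,"spin":0.023},{"tx":0.04,"ty":0.035,"tz":0.06,"spin":0.023},{"tx":0.04,"ty":0.035,"tz":0.12,"spin":0.023},{"tx":0.04,"ty":0.035,"tz":0.18,"spin":0.023},{"tx":0.04,"ty":0.035,"tz":0.22,"spin":0.023},{"tx":0.04,"ty":0.035,"tz":0.24,"spin":0.023},{"tx":0.04,"ty":0.035,"tz":0.24,"spin":0.023},{"tx":0.04,"ty":0.035,"tz":0.24,"spin":0.023}])

```text
clock: 28.55
position: [513.2, 64.9, 80.3]
eef_rot: [0.0, 0.023, 1.0, -0.0]
wrist_force: [0.0, -0.3, -0.5]
finger_gap: 29.4
```

```bash
python3 held.py w19 | sed -n '1,3p;7p';  python3 - <<'E'
from h import *
goal([513.2,63,44],1.523)
s=sensors.get_state(); p=s["position"]; c=np.load('w19.npy').reshape(-1,3)
m=(np.abs(c[:,2]-p[2]-11.5)<4)&(np.abs(c[:,0]-p[0])<37)&(np.abs(c[:,1]-p[1])<22); P=c[m]
im=[]
for a in list(range(-34,-12,4))+list(range(14,36,4)):
    q=P[abs(P[:,0]-p[0]-a)<2]
    lo,hi=np.percentile(q[:,1],[2,98]); im.append((a,(lo+hi)/2-p[1]))
print(np.polyfit(*np.array(im).T,1))
E
```

```text
held [[479.   49.7  88.8]
 [546.8  80.6  95.4]] centre [512.9  65.1  92.1]
TCP drawer XY 52.4 -110.4
X -10:-1 -8:60 -6:81 -4:81 -2:81 0:81 2:81 4:81 6:80 18:82 20:90 22:91 24:91 26:90 28:90 30:91 32:171 34:160 36:91 38:91 40:162 42:161 44:92 46:91 48:91 50:91 52:91 54:91 56:91 58:91 60:91 62:91 64:91 66:91 68:91 70:91 72:91 74:91 76:91 78:91 80:91 82:91 84:91 86:91 88:90 118:56 120:55 122:55 124:55 126:55 128:56 130:55 132:55 134:55 136:55 138:55 140:55 142:55 144:55 146:55 148:55 150:55
pos [513.4  65.   80.7] yawy 1.525 tilt [0.001 0.   ] -> t [ 0.001 -0.008  0.147] spin 0.0005 gap 29.1 F [ 1.  -0.2 -1.7] q6 [ 0.03  0.03  1.87  0.    1.23 -1.5 ]
[0.03407808 0.07727586]
```

View pics/w19.png

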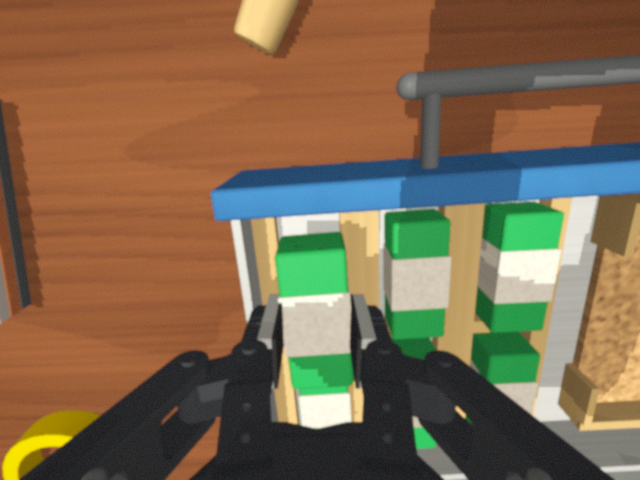

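>>> move_arm(motion=[{"tx":0,"ty":-0.006,"tz":0.03,"spin":0.003},{"tx":0,"ty":-0.006,"tz":0.06,"spin":0.003},{"tx":0,"ty":-0.006,"tz":0.09,"spin":0.003},{"tx":0,"ty":-0.006,"tz":0.115,"spin":0.003},{"tx":0,"ty":-0.006,"tz":0.13,"spin":0.003},{"tx":0,"ty":-0.006,"tz":0.14,"spin":0.003},{"tx":0,"ty":-0.006,"tz":0.145,"spin":0.003},{"tx":0,"ty":-0.006,"tz":0.145,"spin":0.003}])

```text
clock: 29.4
position: [513.4, 63.4, 44.4]
eef_rot: [0.001, 0.028, 1.0, 0.0]
wrist_force: [-0.0, 0.4, 2.7]
finger_gap: 29.3
```

```bash
python3 held.py w20 | sed -n '1,2p';  python3 - <<'E'
from h import *
goal([513.2,63,44],1.523)
E
```

```text
held [[453.6  48.1  52. ]
 [569.8  79.3  60.1]] centre [511.7  63.7  56.1]
pos [513.4  63.4  44.4] yawy 1.515 tilt [0.001 0.   ] -> t [ 0.001 -0.002  0.002] spin -0.0026 gap 29.2 F [-0.1  0.4  2.6] q6 [ 0.02  0.08  1.9  -0.    1.16 -1.49]
```

View pics/w20.png

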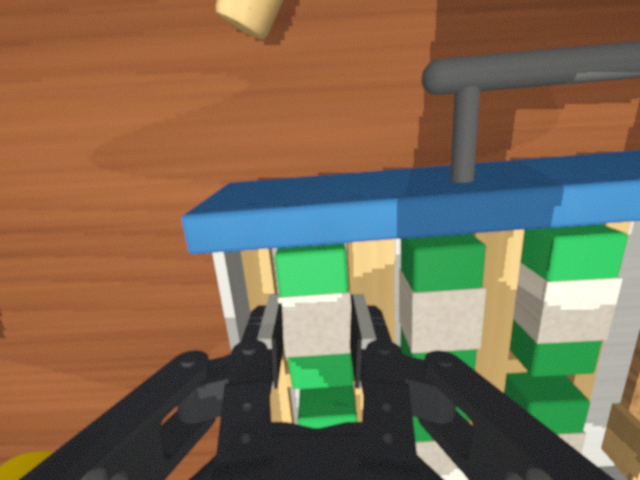

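Seated (a slight 2.7 N upward force, z 44). Release gently and rise.

>>> move_arm(motion=[{"tx":0,"ty":0,"tz":0,"spin":0},{"tx":0,"ty":0,"tz":0,"spin":0},{"tx":0,"ty":0,"tz":0,"spin":0},{"tx":0,"ty":0,"tz":0,"spin":0},{"tx":0,"ty":0,"tz":0,"spin":0},{"tx":0,"ty":0,"tz":-0.1,"spin":0},{"tx":0,"ty":0,"tz":-0.25,"spin":0},{"tx":0,"ty":0,"tz":-0.45,"spin":0}], hand=0.15)

```text
clock: 30.25
position: [510.3, 63.0, 154.7]
eef_rot: [-0.003, 0.028, 1.0, -0.0]
wrist_force: [1.5, 0.0, -0.2]
finger_gap: 36.5
```

>>> move_arm(motion=[{"tx":-0.1,"ty":0.1,"tz":-0.15,"spin":0},{"tx":-0.2,"ty":0.2,"tz":-0.3,"spin":0},{"tx":-0.2,"ty":0.2,"tz":-0.3,"spin":0},{"tx":-0.2,"ty":0.2,"tz":-0.3,"spin":0},{"tx":-0.2,"ty":0.2,"tz":-0.3,"spin":0},{"tx":-0.2,"ty":0.2,"tz":-0.3,"spin":0},{"tx":-0.2,"ty":0.2,"tz":-0.3,"spin":0},{"tx":-0.2,"ty":0.2,"tz":-0.3,"spin":0}], hand=-1)

```text
clock: 31.05
position: [564.8, 110.1, 230.4]
eef_rot: [-0.001, 0.028, 1.0, -0.0]
wrist_force: [-0.2, 0.2, 0.0]
finger_gap: 85.3
```

Run:
```python
from h import *
f=cams.grab_frame('wrist'); save(f,'w21.png'); W=cloud(f); np.save('w21.npy',W)
yaw=.0244; o=np.array([458.35,174]); c=W.reshape(-1,3); X=(c[:,0]-o[0])+(c[:,1]-o[1])*yaw; Y=-(c[:,0]-o[0])*yaw+(c[:,1]-o[1]); Z=c[:,2]
def pr(n,m,A,lo,hi): print(n,' '.join(f'{a}:{np.median(Z[m&(abs(A-a)<1)]):.0f}' for a in range(lo,hi,2) if (m&(abs(A-a)<1)).sum()>2))
pr("well Y x40-70:",(X>38)&(X<44),Y,40,150)
pr("well Y x mid:",(X>70)&(X<110),Y,30,150)
pr("rear wall corner Y:",(X>150)&(X<157),Y,40,150)
pr("well X y87:",abs(Y-87)<12,X,0,200)
# bar tops
m=(np.abs(W[...,2]-55)<3); k,lab,s,cc=cv2.connectedComponentsWithStats(m.astype(np.uint8))
for i in range(1,k):
    if s[i,4]>300:
        r=cv2.minAreaRect(W[lab==i][:,:2].astype(np.float32)); d=np.array(r[0])-o; print("bar",np.round(r[0],1),np.round(r[1],1),round(r[2],1),"drawer",round(d[0]+d[1]*yaw,1),round(d[1]-d[0]*yaw,1),"z",np.median(W[lab==i][:,2]).round(1))
print(sensors.get_state()["position"])
```

```text
well Y x40-70: 40:29 42:29 44:29 46:29 48:29 50:29 52:39 54:48 56:53 64:35 66:35 68:35 70:35 72:36 74:35 76:35 78:35 80:35 82:35 84:35 86:35 88:35 90:35 92:35 94:35 96:35 98:35 100:35 102:35 104:35 106:35 108:35 110:35 112:35 114:35 116:43 118:53 120:53 134:29 136:29 138:29 140:29 142:29 144:29 146:47 148:55
well Y x mid: 30:40 32:30 34:29 36:29 38:29 40:29 42:29 44:29 46:29 48:29 50:29 52:29 54:29 56:29 58:34 60:35 62:35 64:35 66:35 68:35 70:35 72:35 74:35 76:35 78:35 80:35 82:35 84:35 86:35 88:35 90:35 92:35 94:35 96:35 98:35 100:35 102:35 104:35 106:35 108:35 110:35 112:35 114:35 116:35 120:29 122:29 124:29 126:29 128:29 130:29 132:29 134:29 136:29 138:29 140:29 142:29 144:29 146:48 148:52
rear wall corner Y: 40:29 42:29 44:29 46:29 48:29 50:29 52:39 54:53 56:53 58:52 64:35 66:35 68:35 70:35 72:35 74:35 76:35 78:35 80:35 82:35 84:35 86:35 88:35 90:36 92:35 94:35 96:35 98:35 100:35 102:35 104:35 106:35 108:35 110:36 112:35 114:35 116:45 118:53 120:53 134:30 136:29 138:29 140:30 142:29 144:29 146:47 148:54
well X y87: 0:81 2:81 4:81 6:78 8:29 10:29 12:29 14:70 16:70 18:70 20:70 22:7
[... 269 characters left out ...]
35 112:35 114:35 116:35 118:35 120:35 122:35 124:35 126:35 128:35 130:35 132:35 134:35 136:35 138:35 140:35 142:35 144:35 146:35 148:35 150:35 152:35 154:35 156:35 158:35 160:35 162:35 164:44 166:51 168:51 170:51 180:29 182:29 184:47 186:56 188:65
bar [554.5 178.6] [179. 292.] 1.4 drawer 96.3 2.3 z 55.1
bar [513.2 177.1] [70.1 30.8] 0.5 drawer 54.9 1.7 z 55.1
bar [514.9 121.2] [70.  30.6] 1.7 drawer 55.3 -54.1 z 55.1
bar [513.9  64.2] [69.8 30.9] 2.5 drawer 52.9 -111.2 z 55.1
bar [597.8 179.5] [69.7 31. ] 0.2 drawer 139.6 2.1 z 55.1
bar [599.2 122.4] [69.9 30.6] 1.3 drawer 139.5 -55.1 z 55.1
bar [601.3  67.3] [70.4 31. ] 1.7 drawer 140.4 -110.2 z 55.1
[565.005434   110.18648716 230.68723334]
```

View pics/w21.png

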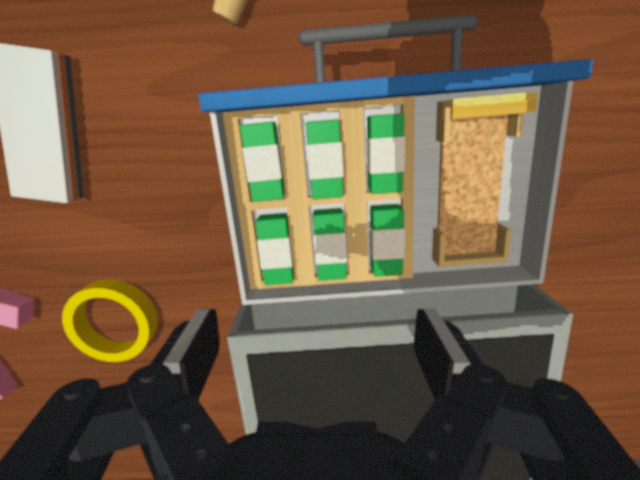

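All six pockets are filled, with tops level at z 55. Now the pile.

>>> move_arm(motion=[{"tx":0.1,"ty":-0.2,"tz":0,"spin":0},{"tx":0.2,"ty":-0.4,"tz":0,"spin":0.02},{"tx":0.25,"ty":-0.6,"tz":0,"spin":0.04},{"tx":0.25,"ty":-0.8,"tz":0,"spin":0.06},{"tx":0.25,"ty":-1,"tz":0,"spin":0.07},{"tx":0.25,"ty":-1,"tz":0,"spin":0.07},{"tx":0.25,"ty":-1,"tz":0,"spin":0.07},{"tx":0.25,"ty":-1,"tz":0,"spin":0.07}], hand=-1)

```text
clock: 31.9
position: [489.1, -135.1, 231.2]
eef_rot: [-0.0, 0.138, 0.99, 0.0]
wrist_force: [-0.2, 0.5, -0.4]
finger_gap: 85.6
```

```bash
cat > pile.py <<'E'
from h import *
import sys
f=cams.grab_frame('wrist'); save(f,sys.argv[1]+'.png'); W=cloud(f); np.save(sys.argv[1]+'.npy',W)
m=(np.abs(W[...,2]-26)<4)&(W[...,1]<0)&(W[...,1]>-260)&(W[...,0]<600); k,lab,s,cc=cv2.connectedComponentsWithStats(m.astype(np.uint8))
for i in range(1,k):
    if s[i,4]>1500:
        P=W[lab==i]; r=cv2.minAreaRect(P[:,:2].astype(np.float32)); b=cv2.boxPoints(r); e=[b[1]-b[0],b[2]-b[1]]; L=max(e,key=np.linalg.norm); a=np.arctan2(L[1],L[0]); a=(a+np.pi/2)%np.pi-np.pi/2
        print("pile",np.round(r[0],1),np.round(r[1],1),"yaw",round(a,3),"tooly",round(a+np.pi/2,3),np.median(P[:,2]).round(1))
goal([475,-155,0])
E
python3 pile.py w22
```

```text
pile [ 471.5 -158.3] [ 56.2 140. ] yaw -0.185 tooly 1.386 25.9
pos [ 489.2 -134.6  231.2] yawy 1.296 tilt [-0.     0.001] -> t [ 0.032 -0.095  0.925] spin 0 gap 85.4 F [ 0.2 -0.1  0.3] q6 [-0.37 -0.12  1.74  0.    1.52 -1.67]
```

View pics/w22.png

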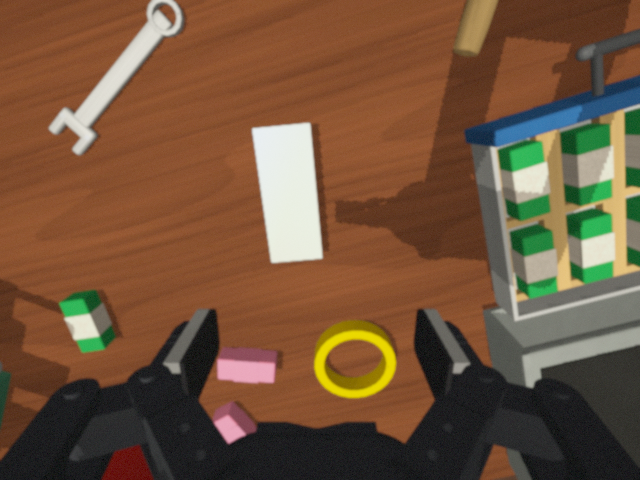

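```bash
python3 -c "
from h import *
goal([471.5,-158.3,70],1.386)"
```

```text
pos [ 489.2 -134.6  231.2] yawy 1.296 tilt [-0.     0.001] -> t [ 0.042 -0.111  0.645] spin -0.0287 gap 85.4 F [ 0.2 -0.1  0.3] q6 [-0.37 -0.12  1.74  0.    1.52 -1.67]
```

>>> move_arm(motion=[{"tx":0.042,"ty":-0.11,"tz":0.1,"spin":-0.029},{"tx":0.042,"ty":-0.11,"tz":0.28,"spin":-0.029},{"tx":0.042,"ty":-0.11,"tz":0.46,"spin":-0.029},{"tx":0.042,"ty":-0.11,"tz":0.6,"spin":-0.029},{"tx":0.042,"ty":-0.11,"tz":0.645,"spin":-0.029},{"tx":0.042,"ty":-0.11,"tz":0.645,"spin":-0.029},{"tx":0.042,"ty":-0.11,"tz":0.645,"spin":-0.029},{"tx":0.042,"ty":-0.11,"tz":0.645,"spin":-0.029}], hand=-0.6)

```text
clock: 32.75
position: [473.5, -159.7, 72.7]
eef_rot: [0.002, 0.092, 0.996, -0.001]
wrist_force: [0.4, 0.1, 0.1]
finger_gap: 68.2
```

```bash
python3 pile.py w23; python3 -c "
from h import *
goal([471.5,-158.3,70],1.386)"
```

```text
pile [ 471.7 -158.6] [ 56.3 140.6] yaw -0.185 tooly 1.386 26.0
pos [ 473.4 -159.8   72.5] yawy 1.387 tilt [ 0.004 -0.002] -> t [-0.002  0.02   0.29 ] spin 0 gap 68.5 F [-0.8  0.7  0.8] q6 [-0.43 -0.01  1.93  0.    1.21 -1.81]
pos [ 473.4 -159.8   72.5] yawy 1.387 tilt [ 0.004 -0.002] -> t [0.009 0.004 0.01 ] spin 0.0002 gap 68.5 F [-0.8  0.7  0.8] q6 [-0.43 -0.01  1.93  0.    1.21 -1.81]
```

View pics/w23.png

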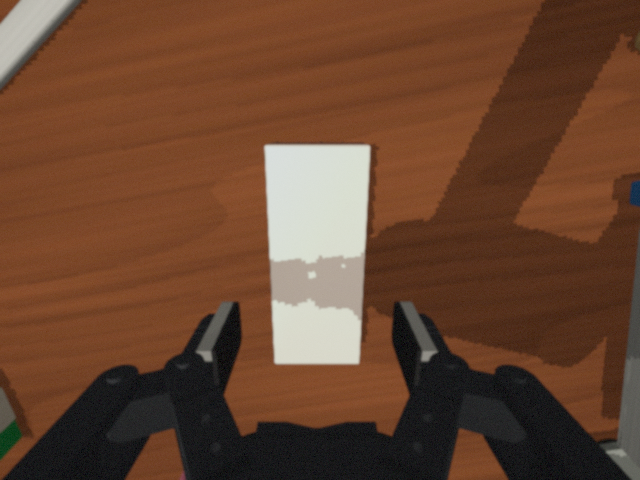

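>>> move_arm(motion=[{"tx":0.008,"ty":0.004,"tz":0.1,"spin":0},{"tx":0.008,"ty":0.004,"tz":0.18,"spin":0},{"tx":0.008,"ty":0.004,"tz":0.24,"spin":0},{"tx":0.008,"ty":0.004,"tz":0.27,"spin":0},{"tx":0.008,"ty":0.004,"tz":0.28,"spin":0},{"tx":0.008,"ty":0.004,"tz":0.28,"spin":0},{"tx":0.008,"ty":0.004,"tz":0.28,"spin":0},{"tx":0.008,"ty":0.004,"tz":0.28,"spin":0}])

```text
clock: 33.6
position: [470.5, -158.2, 1.0]
eef_rot: [0.001, 0.092, 0.996, -0.0]
wrist_force: [-0.6, -0.2, -0.0]
finger_gap: 68.3
```

>>> move_arm(motion=[{"tx":0,"ty":0,"tz":0.006,"spin":0},{"tx":0,"ty":0,"tz":0.012,"spin":0},{"tx":0,"ty":0,"tz":0.018,"spin":0},{"tx":0,"ty":0,"tz":0.02,"spin":0},{"tx":0,"ty":0,"tz":0.02,"spin":0},{"tx":0,"ty":0,"tz":0.02,"spin":0},{"tx":0,"ty":0,"tz":0.02,"spin":0},{"tx":0,"ty":0,"tz":0.02,"spin":0}])

```text
clock: 34.4
position: [469.8, -157.8, -4.9]
eef_rot: [0.0, 0.092, 0.996, -0.0]
wrist_force: [0.0, -0.3, 0.1]
finger_gap: 68.4
```

```bash
python3 -c "
from h import *
f=cams.grab_frame('side'); save(f,'s1.png'); cv2.imwrite('pics/s1c.png',cv2.resize(cv2.cvtColor(f['image'],cv2.COLOR_RGB2BGR)[190:310,270:430],(800,600),interpolation=cv2.INTER_CUBIC))
goal([471.5,-158.3,0],1.386)"
```

```text
pos [ 469.8 -157.9   -4.9] yawy 1.386 tilt [ 0. -0.] -> t [-0.007 -0.    -0.02 ] spin 0.0 gap 68.4 F [ 0.5  0.3 -0.1] q6 [-0.43  0.11  1.97 -0.    1.06 -1.81]
```

View pics/s1c.png

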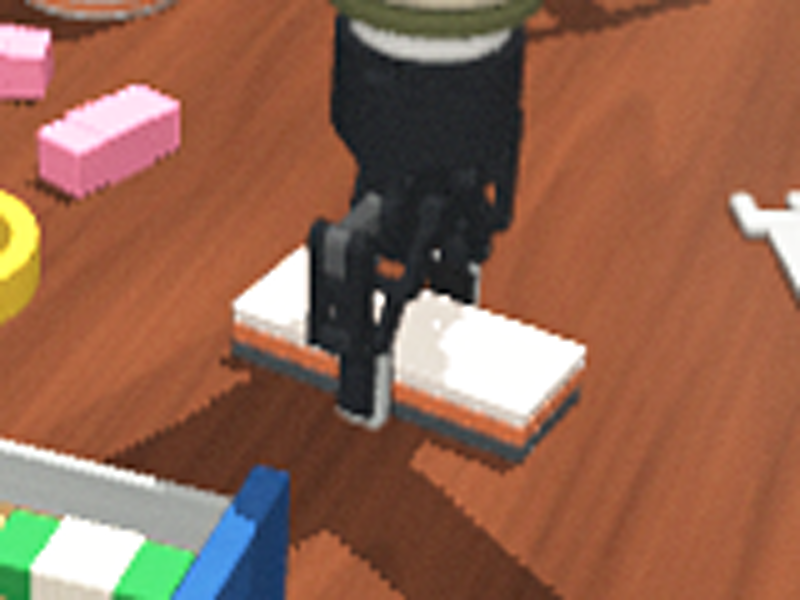

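>>> move_arm(motion=[{"tx":-0.007,"ty":0,"tz":-0.01,"spin":0},{"tx":-0.007,"ty":0,"tz":-0.01,"spin":0},{"tx":-0.007,"ty":0,"tz":-0.01,"spin":0},{"tx":-0.007,"ty":0,"tz":-0.01,"spin":0},{"tx":-0.007,"ty":0,"tz":-0.01,"spin":0},{"tx":-0.007,"ty":0,"tz":-0.01,"spin":0},{"tx":-0.007,"ty":0,"tz":-0.01,"spin":0},{"tx":-0.007,"ty":0,"tz":-0.01,"spin":0}])

```text
clock: 35.25
position: [471.4, -158.2, -2.5]
eef_rot: [-0.0, 0.092, 0.996, 0.0]
wrist_force: [-0.2, 0.6, 0.3]
finger_gap: 67.7
```

>>> move_arm(motion=[{"tx":0,"ty":0,"tz":0,"spin":0},{"tx":0,"ty":0,"tz":0,"spin":0},{"tx":0,"ty":0,"tz":0,"spin":0},{"tx":0,"ty":0,"tz":0,"spin":0},{"tx":0,"ty":0,"tz":0,"spin":0},{"tx":0,"ty":0,"tz":0,"spin":0},{"tx":0,"ty":0,"tz":0,"spin":0},{"tx":0,"ty":0,"tz":0,"spin":0}], hand=1, newtons=60)

```text
clock: 36.05
position: [471.7, -158.4, -2.1]
eef_rot: [0.0, 0.092, 0.996, -0.0]
wrist_force: [-1.4, -1.8, 5.4]
finger_gap: 55.0
```

>>> move_arm(motion=[{"tx":0,"ty":0,"tz":-0.02,"spin":0},{"tx":0,"ty":0,"tz":-0.06,"spin":0},{"tx":0,"ty":0,"tz":-0.12,"spin":0},{"tx":0,"ty":0,"tz":-0.2,"spin":0},{"tx":0,"ty":0,"tz":-0.28,"spin":0},{"tx":0,"ty":0,"tz":-0.34,"spin":0},{"tx":0,"ty":0,"tz":-0.36,"spin":0},{"tx":0,"ty":0,"tz":-0.36,"spin":0}])

```text
clock: 36.85
position: [471.9, -158.2, 88.3]
eef_rot: [0.001, 0.092, 0.996, -0.0]
wrist_force: [0.3, 0.1, -4.6]
finger_gap: 54.9
```

```bash
python3 -c "
from h import *
f=cams.grab_frame('wrist'); save(f,'w24.png')
f=cams.grab_frame('side'); cv2.imwrite('pics/s2c.png',cv2.resize(cv2.cvtColor(f['image'],cv2.COLOR_RGB2BGR)[140:290,250:450],(800,600),interpolation=cv2.INTER_CUBIC))
goal([550,150,200],1.595)"
```

```text
pos [ 470.8 -157.8   86.6] yawy 1.386 tilt [-0.001  0.001] -> t [-0.085  1.269 -0.453] spin -0.0665 gap 55.2 F [ 0.2  0.1 -4.3] q6 [-0.43 -0.03  1.92  0.    1.25 -1.81]
```

View pics/s2c.png

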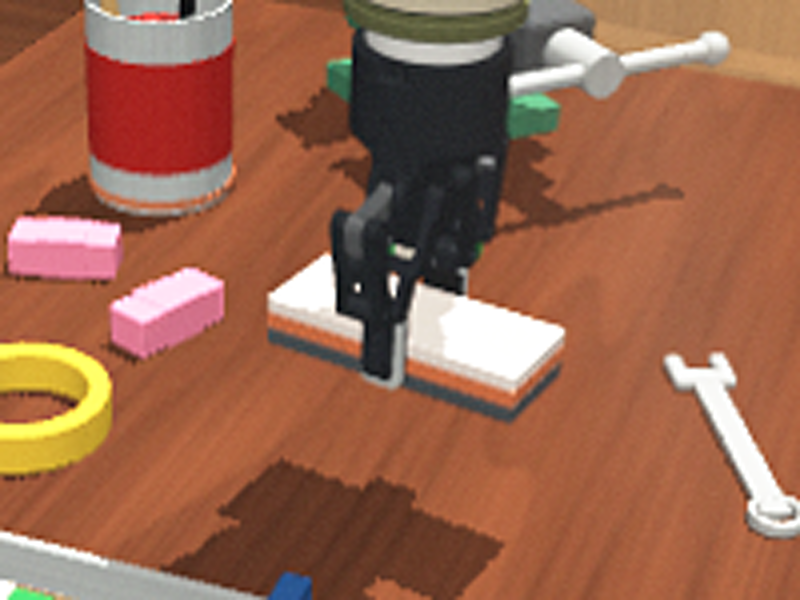

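View pics/w24.png

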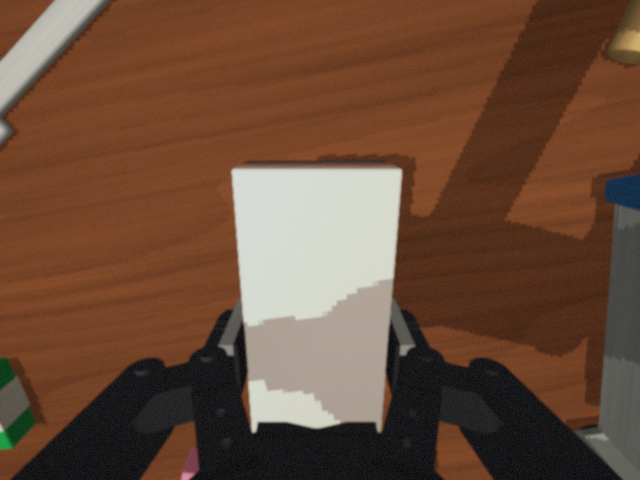

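All three are held level. Carry at a moderate pace.

>>> move_arm(motion=[{"tx":0,"ty":0,"tz":-0.08,"spin":0},{"tx":0,"ty":0.05,"tz":-0.18,"spin":0},{"tx":0,"ty":0.15,"tz":-0.28,"spin":-0.01},{"tx":-0.02,"ty":0.28,"tz":-0.36,"spin":-0.02},{"tx":-0.04,"ty":0.42,"tz":-0.4,"spin":-0.04},{"tx":-0.06,"ty":0.56,"tz":-0.4,"spin":-0.06},{"tx":-0.07,"ty":0.68,"tz":-0.4,"spin":-0.066},{"tx":-0.08,"ty":0.76,"tz":-0.4,"spin":-0.066}])

```text
clock: 37.75
position: [525.5, 27.1, 186.0]
eef_rot: [-0.001, -0.012, 1.0, 0.0]
wrist_force: [0.1, -0.2, -5.1]
finger_gap: 55.0
```

```bash
python3 -c "
from h import *
goal([558.2,263.5,150],1.595)"
```

```text
pos [525.5  27.1 186. ] yawy 1.596 tilt [-0.002  0.001] -> t [-0.155  0.942  0.144] spin 0.0002 gap 55.0 F [ 0.1 -0.2 -5.1] q6 [-0.05 -0.04  1.75  0.    1.44 -1.64]
```

>>> move_arm(motion=[{"tx":-0.01,"ty":0.08,"tz":0,"spin":0},{"tx":-0.03,"ty":0.2,"tz":0,"spin":0},{"tx":-0.06,"ty":0.36,"tz":0,"spin":0},{"tx":-0.09,"ty":0.52,"tz":0,"spin":0},{"tx":-0.12,"ty":0.68,"tz":0,"spin":0},{"tx":-0.14,"ty":0.82,"tz":0.05,"spin":0},{"tx":-0.155,"ty":0.92,"tz":0.1,"spin":0},{"tx":-0.155,"ty":0.94,"tz":0.14,"spin":0}])

```text
clock: 38.55
position: [558.1, 263.4, 149.7]
eef_rot: [-0.002, -0.013, 1.0, -0.0]
wrist_force: [-0.4, -0.8, -5.6]
finger_gap: 55.4
```

```bash
cat > well.py <<'E'
from h import *
import sys
f=cams.grab_frame('wrist'); save(f,sys.argv[1]+'.png'); W=cloud(f); np.save(sys.argv[1]+'.npy',W)
s=sensors.get_state(); p=s["position"]
c=W.reshape(-1,3)
yaw=.0244; o=np.array([458.35,174]); X=(c[:,0]-o[0])+(c[:,1]-o[1])*yaw; Y=-(c[:,0]-o[0])*yaw+(c[:,1]-o[1]); Z=c[:,2]
px,py=(p[0]-o[0]+(p[1]-o[1])*yaw),(-(p[0]-o[0])*yaw+p[1]-o[1])
print("TCP drawer",px.round(1),py.round(1),p[2].round(1))
zt=p[2]+27+2
m=(np.abs(Z-zt)<10)&(np.abs(Y-py)<31)&(np.abs(X-px)<90)
P=np.c_[X,Y,Z][m]
for a in range(-72,76,6):
    q=P[abs(P[:,0]-px-a)<1.5]
    if len(q)>20:
        lo,hi=np.percentile(q[:,1],[1,99]); print(a,"Y",lo.round(1),hi.round(1),((lo+hi)/2-py).round(2),"w",(hi-lo).round(1),"z",np.median(q[:,2]).round(1))
q=P[abs(P[:,1]-py)<15]; print("X range",np.percentile(q[:,0],[0.5,99.5]).round(1)-px)
def pr(n,m,A,lo,hi,st=1): print(n,' '.join(f'{a}:{np.median(Z[m&(abs(A-a)<st/2)]):.0f}' for a in range(lo,hi,st) if (m&(abs(A-a)<st/2)).sum()>2))
lowz=Z<80
for a in (20,26,32,38,44,150,156,162): pr(f"Y@X{a}",lowz&(abs(X-a)<3),Y,40,135)
pr("X@Y",lowz&(abs(Y-87)<25),X,0,190)
goal([558.2,263.5,90],1.595)
E
python3 well.py w25
```

```text
TCP drawer 100.8 85.8 147.7
-66 Y 60.1 114.5 1.5 w 54.3 z 178.0
-60 Y 60.2 114.5 1.57 w 54.3 z 178.0
-54 Y 60.0 114.5 1.48 w 54.5 z 177.9
-48 Y 60.1 114.6 1.56 w 54.4 z 177.9
-42 Y 60.1 114.5 1.51 w 54.4 z 178.0
-36 Y 60.1 114.4 1.44 w 54.3 z 177.9
-30 Y 60.0 114.4 1.43 w 54.4 z 177.9
-24 Y 60.2 114.6 1.57 w 54.4 z 177.8
-18 Y 60.3 114.3 1.5 w 54.1 z 177.8
-12 Y 60.0 114.7 1.55 w 54.8 z 177.8
-6 Y 59.7 114.9 1.54 w 55.2 z 177.8
0 Y 59.8 114.9 1.56 w 55.1 z 177.9
6 Y 59.8 115.0 1.58 w 55.2 z 177.8
12 Y 59.7 115.0 1.55 w 55.2 z 177.8
18 Y 60.0 114.5 1.48 w 54.5 z 177.7
24 Y 60.0 114.2 1.33 w 54.2 z 177.7
30 Y 60.4 114.4 1.59 w 54.1 z 177.7
36 Y 60.4 114.5 1.67 w 54.1 z 177.6
42 Y 59.6 115.2 1.57 w 55.6 z 177.4
X range [-68.62883177  38.77116823]
Y@X20 40:29 41:29 42:29 43:29 44:28 45:29 46:29 53:70 54:70 55:70 56:70 57:70 58:70 59:70 60:70 61:70 62:70 63:70 64:70 65:70 66:70 67:70 68:70 69:70 70:70 71:70 72:70 73:70 74:70 75:70 76:70 77:70 78:70 79:70 80:70 81:70 82:70 83:70 84:70 85:70 86:70 87:70 88:70 89:70 90:70 91:70 92:70 93:70 94:70 95:70 96:70 97:70 98:70 99:70 100:70 101:70 10
[... 2164 characters left out ...]
5 93:35 94:35 95:35 96:35 97:35 98:35 99:35 100:34 101:35 102:35 103:35 104:35 105:35 106:35 107:35 108:35 109:34 110:35 111:34 112:35 113:35 114:35 115:35 116:41 118:53 119:53 124:29 125:29 126:29 127:29 128:29 129:29 130:30 131:29 132:29 133:29 134:29
Y@X150 
Y@X156 
Y@X162 
X@Y 0:80 1:80 2:80 3:80 4:80 5:80 6:80 7:56 8:29 9:29 10:29 11:29 12:29 13:70 14:70 15:70 16:70 17:70 18:70 19:70 20:70 21:70 22:70 23:70 24:70 25:70 26:70 27:70 28:70 30:35 31:35 32:35 33:35 34:35 35:35 36:35 37:35 38:35 39:35 40:35 41:35 42:35 43:35 44:35
pos [557.  262.2 147.7] yawy 1.596 tilt [-0.006 -0.002] -> t [-0.006  0.005  0.231] spin 0.0003 gap 55.1 F [-1.8 -0.9 -6.8] q6 [ 0.36  0.23  1.53  0.    1.39 -1.24]
```

View pics/w25.png

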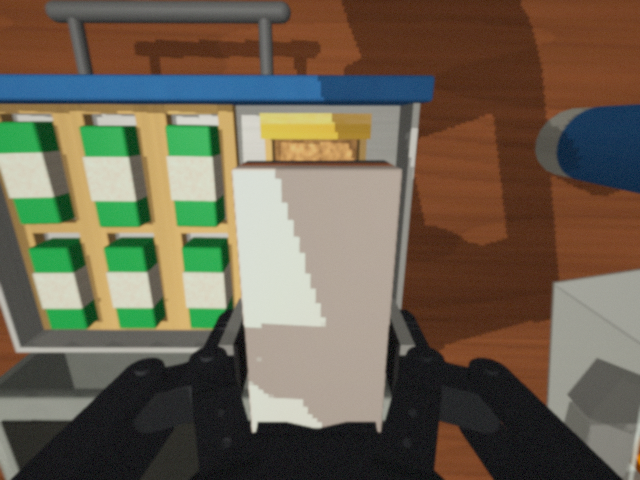

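>>> move_arm(motion=[{"tx":-0.004,"ty":0,"tz":0.06,"spin":0},{"tx":-0.004,"ty":0,"tz":0.13,"spin":0},{"tx":-0.004,"ty":0,"tz":0.2,"spin":0},{"tx":-0.004,"ty":0,"tz":0.25,"spin":0},{"tx":-0.004,"ty":0,"tz":0.28,"spin":0},{"tx":-0.004,"ty":0,"tz":0.29,"spin":0},{"tx":-0.004,"ty":0,"tz":0.29,"spin":0},{"tx":-0.004,"ty":0,"tz":0.29,"spin":0}])

```text
clock: 39.4
position: [561.1, 260.9, 81.1]
eef_rot: [0.001, -0.011, 1.0, 0.0]
wrist_force: [0.8, -0.5, -3.2]
finger_gap: 54.9
```

>>> move_arm(motion=[{"tx":0,"ty":0,"tz":0,"spin":0},{"tx":0,"ty":0,"tz":0,"spin":0},{"tx":0,"ty":0,"tz":0,"spin":0},{"tx":0,"ty":0,"tz":0,"spin":0},{"tx":0,"ty":0,"tz":0,"spin":0},{"tx":0,"ty":0,"tz":0,"spin":0},{"tx":0,"ty":0,"tz":0,"spin":0},{"tx":0,"ty":0,"tz":0,"spin":0}])

```text
clock: 40.2
position: [560.4, 260.8, 80.0]
eef_rot: [-0.0, -0.011, 1.0, -0.0]
wrist_force: [0.2, 0.1, -4.7]
finger_gap: 55.5
```

```bash
python3 well.py w26 | cut -c1-700; python3 -c "
from h import *
f=cams.grab_frame('side'); cv2.imwrite('pics/s3c.png',cv2.resize(cv2.cvtColor(f['image'],cv2.COLOR_RGB2BGR)[250:430,80:320],(800,600),interpolation=cv2.INTER_CUBIC))
f=cams.grab_frame('scene'); cv2.imwrite('pics/c3c.png',cv2.resize(cv2.cvtColor(f['image'],cv2.COLOR_RGB2BGR)[200:410,340:620],(800,600),interpolation=cv2.INTER_CUBIC))"
```

```text
TCP drawer 104.2 84.3 80.0
-66 Y 57.6 112.1 0.58 w 54.5 z 108.1
-60 Y 57.6 111.9 0.51 w 54.3 z 108.1
-54 Y 57.5 111.9 0.41 w 54.4 z 108.1
-48 Y 57.7 111.9 0.52 w 54.2 z 108.1
-42 Y 57.6 112.0 0.49 w 54.4 z 108.1
-36 Y 57.5 111.9 0.44 w 54.4 z 108.1
-30 Y 57.5 112.0 0.44 w 54.5 z 108.1
-24 Y 57.5 112.0 0.47 w 54.4 z 108.1
-18 Y 57.4 111.9 0.39 w 54.5 z 108.1
-12 Y 53.5 115.1 -0.01 w 61.6 z 108.3
-6 Y 57.0 112.3 0.39 w 55.3 z 108.2
0 Y 57.0 112.3 0.41 w 55.3 z 108.1
6 Y 57.1 112.3 0.41 w 55.2 z 108.2
12 Y 57.1 112.2 0.4 w 55.1 z 108.1
18 Y 57.5 111.9 0.45 w 54.4 z 108.1
24 Y 57.5 111.8 0.35 w 54.3 z 108.1
30 Y 57.3 111.8 0.29 w 54.6 z 108.1
36 Y 57.5 111.8 0.35 w 54.3 z 108.0
42 Y 56.5 112.5 0.25 w 56.0 z 107.8
X range [-69.78310251  37.61689749]
Y@X20 40:29 41:29 42:29 43:29 44:30 52:68 53:70 54:70 55:70 56:70 57:70 58:70 59:70 60:70 61:70 62:70 63:70 64:70 65:70 66:70 67:70 68:70 69:70 70:70 71:70 72:70 73:70 74:70 75:70 76:70 77:70 78:70 79:70 80:70 81:70 82:70 83:70 84:70 85:70 86:70 87:70 88:70 89:70 90:70 91:70 92:70 93:70 94:70 95:70 96:70 97:70 98:70 99:70 100:70 101:70 102:70 
[... 1584 characters left out ...]
02:35 103:35 104:35 105:35 106:35 107:35 108:35 109:35 110:35 111:35 112:35 113:35 114:35 115:35 116:42 117:53 118:53 119:53 120:53 121:53 126:29 127:29 128:29 129:29 130:29 131:29 132:29 133:29 134:29
Y@X44 40:29 41:29 42:29 43:30 126:29 127:29 128:29 129:29 130:29 131:28 132:29 133:29 134:29
Y@X150 
Y@X156 
Y@X162 
X@Y 0:80 1:80 2:80 3:80 4:80 5:80 6:80 7:62 8:29 9:29 10:29 11:29 13:70 14:70 15:70 16:70 17:70 18:70 19:70 20:70 21:70 22:70 23:70 24:70 25:70 26:70 27:70 28:70 30:35 31:35 32:35 33:35 34:35 35:35 36:35 37:35 38:35 39:35
pos [560.4 260.8  80. ] yawy 1.593 tilt [-0. -0.] -> t [ 0.009  0.011 -0.04 ] spin -0.0005 gap 54.9 F [ 0.3  0.1 -5.3] q6 [ 0.35  0.3   1.58  0.    1.26 -1.24]
```

View pics/w26.png

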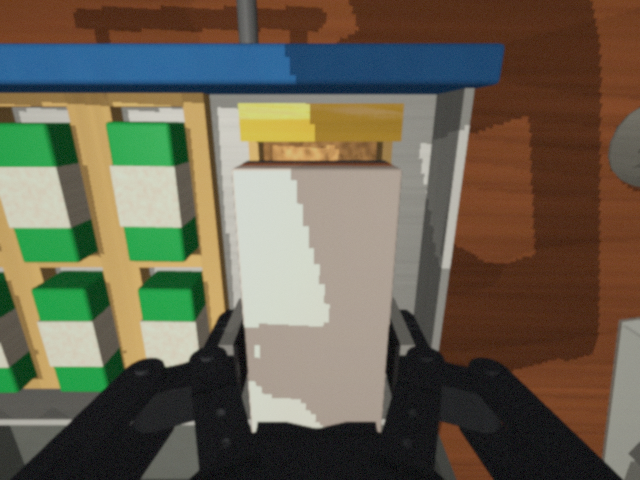

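View pics/s3c.png

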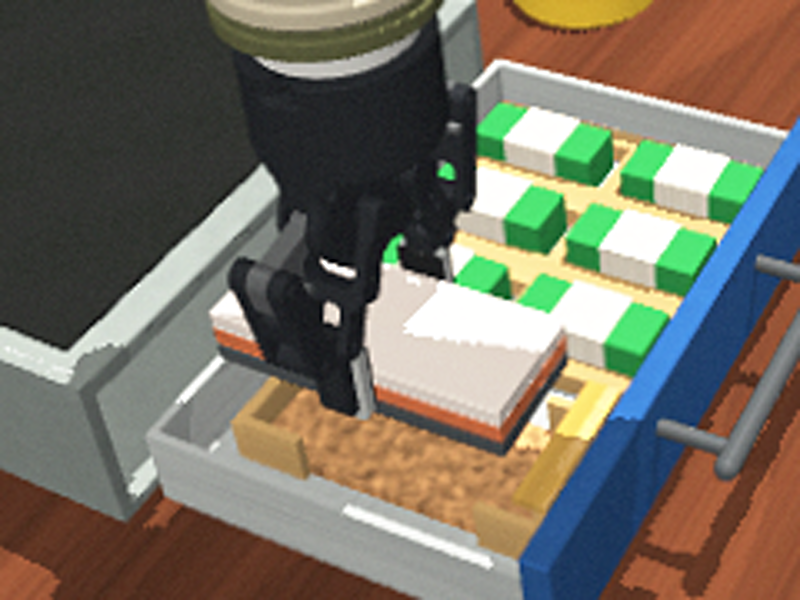

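View pics/c3c.png

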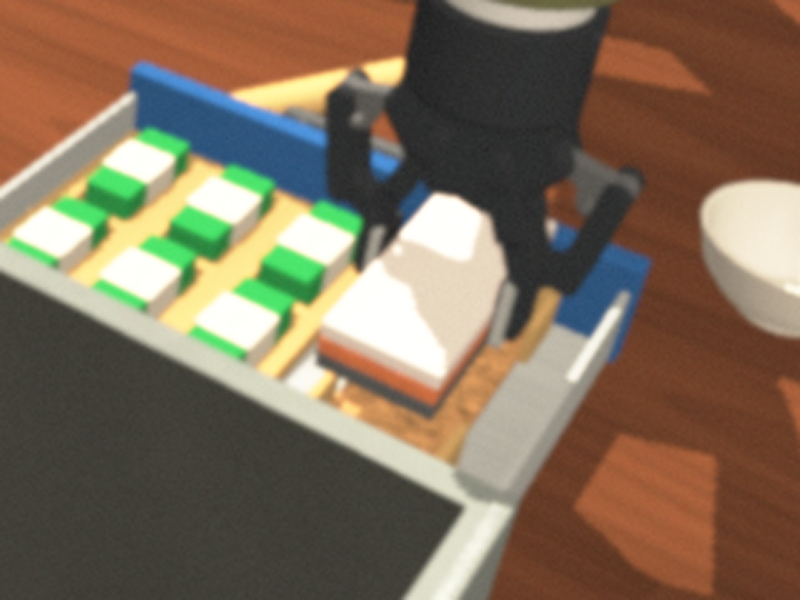

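>>> move_arm(motion=[{"tx":0,"ty":0.007,"tz":0,"spin":0},{"tx":0,"ty":0.007,"tz":0,"spin":0},{"tx":0,"ty":0.007,"tz":0.03,"spin":0},{"tx":0,"ty":0.007,"tz":0.06,"spin":0},{"tx":0,"ty":0.007,"tz":0.085,"spin":0},{"tx":0,"ty":0.007,"tz":0.1,"spin":0},{"tx":0,"ty":0.007,"tz":0.1,"spin":0},{"tx":0,"ty":0.007,"tz":0.1,"spin":0}])

```text
clock: 41.15
position: [560.4, 262.5, 55.0]
eef_rot: [-0.0, -0.011, 1.0, -0.0]
wrist_force: [1.0, 0.1, -5.4]
finger_gap: 54.7
```

```bash
python3 well.py w27 | cut -c1-300; python3 -c "
from h import *
f=cams.grab_frame('side'); cv2.imwrite('pics/s4c.png',cv2.resize(cv2.cvtColor(f['image'],cv2.COLOR_RGB2BGR)[250:430,80:320],(800,600),interpolation=cv2.INTER_CUBIC))"
```

```text
TCP drawer 104.4 86.1 55.3
-66 Y 59.3 113.7 0.37 w 54.4 z 83.1
-60 Y 59.2 113.7 0.34 w 54.4 z 83.0
-54 Y 59.3 113.7 0.41 w 54.4 z 83.0
-48 Y 59.3 113.7 0.41 w 54.4 z 83.0
-42 Y 59.2 113.6 0.3 w 54.4 z 83.0
-36 Y 59.1 113.8 0.3 w 54.7 z 83.0
-30 Y 59.2 113.6 0.3 w 54.4 z 83.0
-24 Y 59.2 113.4 0.2 w 54.2 z 83.0
-18 Y 59.3 113.7 0.37 w 54.4 z 83.0
-12 Y 55.3 116.9 -0.02 w 61.6 z 83.2
-6 Y 58.7 114.0 0.26 w 55.3 z 83.1
0 Y 58.8 114.0 0.26 w 55.2 z 83.1
6 Y 58.8 114.0 0.27 w 55.2 z 83.1
12 Y 59.1 114.0 0.41 w 54.9 z 83.0
18 Y 59.2 113.5 0.26 w 54.3 z 83.0
24 Y 59.3 113.6 0.33 w 54.2 z 83.0
30 Y 59.1 113.5 0.18 w 54.3 z 83.0
36 Y 59.0 113.5 0.14 w 54.5 z 82.9
42 Y 58.3 114.3 0.2 w 56.0 z 82.4
X range [-70.02400342  37.27599658]
Y@X20 40:29 41:29 42:30 52:69 53:70 54:70 55:70 56:70 57:70 58:70 59:70 60:70 61:70 62:70 63:70 64:70 65:70 66:70 67:70 68:70 69:70 70:70 71:70 72:70 73:70 74:70 75:70 76:70 77:70 78:70 79:70 80:70 81:70 82:70 83:70 84:70 85:70 86:70 87:70 88:70 89:70 90:70 91:70 92:70 93:70 94:70 95:70 96:70 97:70 
Y@X26 40:29 41:29 42:30 52:69 53:70 54:70 55:70 56:70 57:70 58:70 5
[... 637 characters left out ...]
61:36 62:35 63:35 64:35 65:35 66:35 67:35 68:35 69:35 70:35 71:35 72:35 73:35 74:35 75:35 76:35 77:35 78:35 79:35 80:35 81:35 82:35 83:35 84:34 85:35 86:35 87:35 88:35 89:35 90:35 91:35 92:35 93:35 
Y@X44 40:29 41:29 42:29 43:29 44:29 45:29 46:29 127:29 128:29 129:29 130:29 131:29 132:29 133:29 134:29
Y@X150 
Y@X156 
Y@X162 128:30
X@Y 0:80 1:80 2:80 3:80 4:80 5:80 6:80 7:62 8:29 9:29 10:29 11:29 13:70 14:70 15:70 16:70 17:70 18:70 19:70 20:70 21:70 22:70 23:70 24:70 25:70 26:70 27:70 28:70 30:35 31:35 32:35 33:35 34:64 35:64 36:35 37:35
pos [560.6 262.6  55.3] yawy 1.593 tilt [0. 0.] -> t [ 0.01   0.004 -0.139] spin -0.0005 gap 55.1 F [-0.2  0.6 -4.7] q6 [ 0.36  0.33  1.6   0.    1.22 -1.24]
```

View pics/w27.png

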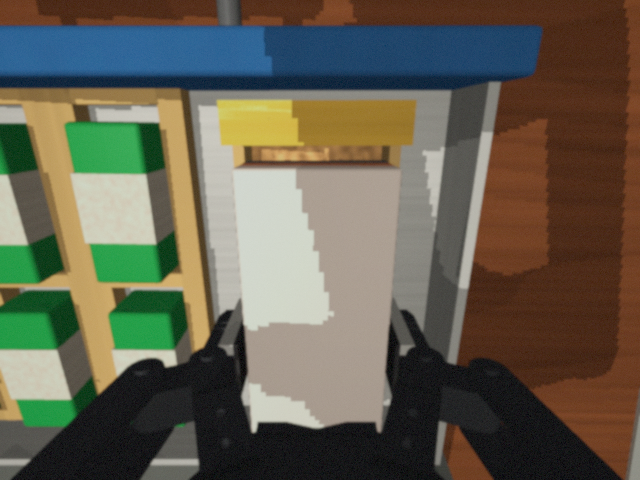

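View pics/s4c.png

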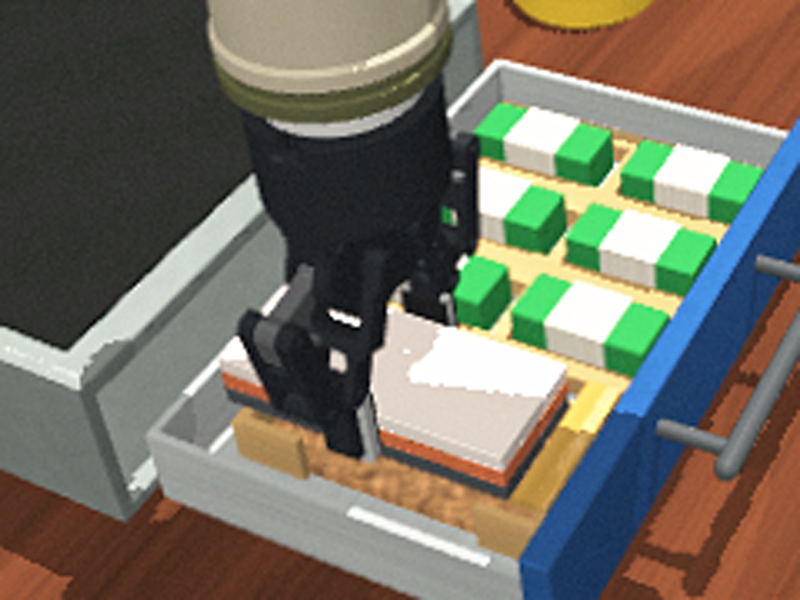

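>>> move_arm(motion=[{"tx":0,"ty":0.001,"tz":0.006,"spin":0},{"tx":0,"ty":0.001,"tz":0.012,"spin":0},{"tx":0,"ty":0.001,"tz":0.018,"spin":0},{"tx":0,"ty":0.001,"tz":0.024,"spin":0},{"tx":0,"ty":0.001,"tz":0.03,"spin":0},{"tx":0,"ty":0.001,"tz":0.034,"spin":0},{"tx":0,"ty":0.001,"tz":0.036,"spin":0},{"tx":0,"ty":0.001,"tz":0.036,"spin":0}])

```text
clock: 42.05
position: [562.1, 262.9, 47.9]
eef_rot: [0.002, -0.011, 1.0, 0.0]
wrist_force: [-1.3, -2.8, 5.0]
finger_gap: 54.8
```

```bash
python3 well.py w28 | cut -c1-100|head -24; python3 -c "
from h import *
f=cams.grab_frame('side'); cv2.imwrite('pics/s5c.png',cv2.resize(cv2.cvtColor(f['image'],cv2.COLOR_RGB2BGR)[250:430,80:320],(800,600),interpolation=cv2.INTER_CUBIC))"
```

```text
TCP drawer 105.9 86.4 47.9
-66 Y 59.8 114.2 0.59 w 54.5 z 74.0
-60 Y 59.7 114.1 0.51 w 54.4 z 74.2
-54 Y 59.6 114.1 0.46 w 54.5 z 74.4
-48 Y 59.7 114.0 0.44 w 54.3 z 74.6
-42 Y 59.8 114.2 0.56 w 54.4 z 74.8
-36 Y 59.7 113.9 0.4 w 54.3 z 74.9
-30 Y 59.7 114.0 0.44 w 54.3 z 75.1
-24 Y 59.6 113.9 0.36 w 54.3 z 75.3
-18 Y 59.6 114.0 0.42 w 54.4 z 75.5
-12 Y 55.6 117.3 0.02 w 61.7 z 75.8
-6 Y 59.1 114.4 0.36 w 55.3 z 76.0
0 Y 59.1 114.4 0.36 w 55.3 z 76.2
6 Y 59.1 114.4 0.34 w 55.3 z 76.3
12 Y 59.2 114.3 0.36 w 55.1 z 76.5
18 Y 59.5 113.9 0.28 w 54.4 z 76.6
24 Y 59.6 113.8 0.32 w 54.2 z 76.8
30 Y 59.5 113.8 0.24 w 54.2 z 77.0
36 Y 59.1 114.1 0.19 w 55.0 z 77.1
X range [-89.4094721  36.1905279]
Y@X20 40:29 41:30 52:69 53:70 54:70 55:70 56:70 57:70 58:70 59:70 60:70 61:70 62:70 63:70 64:70 65:7
Y@X26 40:29 41:29 52:69 53:70 54:70 55:70 56:70 57:70 58:70 59:70 60:70 61:70 62:70 63:70 64:70 65:7
Y@X32 40:29 41:29 42:29 43:29 44:29 45:29 46:29 53:53 54:53 55:53 56:53 57:48 58:36 59:36 60:36 61:3
Y@X38 40:29 41:29 42:29 43:29 44:29 45:29 46:29 47:30 53:53 54:53 55:53 56:53 57:44 58:35 59:54 60:7
```

View pics/s5c.png

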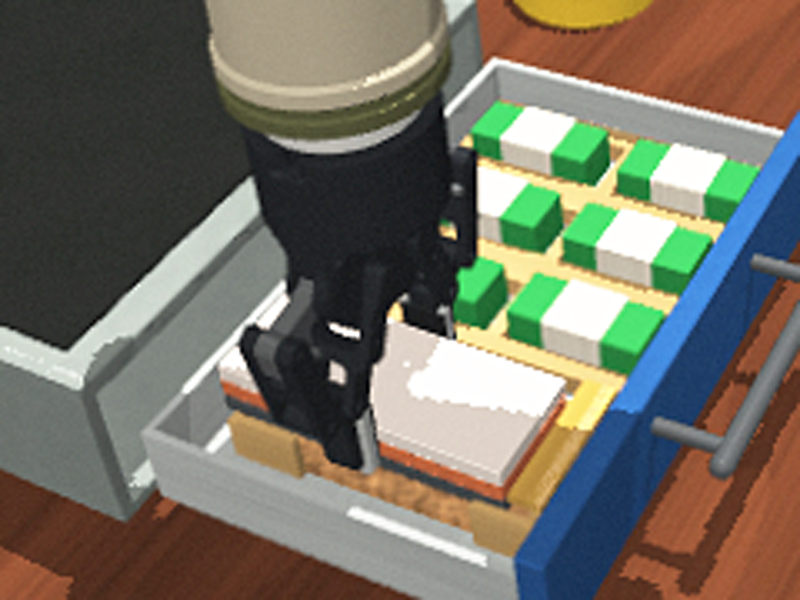

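>>> move_arm(motion=[{"tx":0.003,"ty":0,"tz":0.004,"spin":0},{"tx":0.003,"ty":0,"tz":0.008,"spin":0},{"tx":0.003,"ty":0,"tz":0.012,"spin":0},{"tx":0.003,"ty":0,"tz":0.016,"spin":0},{"tx":0.003,"ty":0,"tz":0.02,"spin":0},{"tx":0.003,"ty":0,"tz":0.022,"spin":0},{"tx":0.003,"ty":0,"tz":0.022,"spin":0},{"tx":0.003,"ty":0,"tz":0.022,"spin":0}])

```text
clock: 42.95
position: [561.3, 263.0, 42.4]
eef_rot: [0.002, -0.011, 1.0, 0.0]
wrist_force: [-1.5, -2.0, 5.7]
finger_gap: 55.0
```

```bash
python3 well.py w29 | cut -c1-260; python3 -c "
from h import *
f=cams.grab_frame('side'); cv2.imwrite('pics/s6c.png',cv2.resize(cv2.cvtColor(f['image'],cv2.COLOR_RGB2BGR)[250:430,80:320],(800,600),interpolation=cv2.INTER_CUBIC))"
```

```text
TCP drawer 105.1 86.5 42.4
-66 Y 59.9 114.4 0.65 w 54.5 z 62.9
-60 Y 59.8 114.3 0.54 w 54.5 z 63.6
-54 Y 59.7 114.2 0.45 w 54.5 z 64.4
-48 Y 59.6 114.2 0.43 w 54.5 z 65.0
-42 Y 59.8 114.2 0.55 w 54.4 z 65.7
-36 Y 59.7 114.3 0.53 w 54.6 z 66.4
-30 Y 59.5 114.1 0.33 w 54.6 z 67.2
-24 Y 59.8 114.1 0.45 w 54.3 z 67.9
-18 Y 59.7 114.0 0.37 w 54.4 z 68.6
-12 Y 55.6 117.2 -0.05 w 61.6 z 69.5
-6 Y 59.3 114.5 0.4 w 55.2 z 70.1
0 Y 59.2 114.5 0.36 w 55.3 z 70.8
6 Y 59.3 114.4 0.38 w 55.2 z 71.5
12 Y 59.3 114.3 0.34 w 55.0 z 72.2
18 Y 59.6 114.0 0.3 w 54.4 z 72.9
24 Y 59.5 113.8 0.21 w 54.3 z 73.6
30 Y 59.8 114.0 0.42 w 54.2 z 74.3
36 Y 59.7 114.1 0.42 w 54.4 z 74.7
X range [-89.16689377  32.83310623]
Y@X20 40:29 52:69 53:70 54:70 55:70 56:70 57:70 58:70 59:70 60:70 61:70 62:70 63:70 64:70 65:70 66:70 67:70 68:70 69:70 70:70 71:70 72:70 73:70 74:70 75:70 76:70 77:70 78:70 79:70 80:70 81:70 82:70 83:70 84:70 85:70 86:70 87:70 88:70 89:70 90:70 91:70 92:70 93
Y@X26 40:29 52:70 53:70 54:70 55:70 56:70 57:70 58:70 59:70 60:70 61:70 62:70 63:70 64:70 65:70 66:70 67:70 68:70 69:70 70:70 71:70 72:70 7
[... 709 characters left out ...]
 55:53 56:53 57:53 59:63 60:63 61:64 62:64 63:63 64:64 65:64 66:63 67:63 68:64 69:64 70:64 71:64 72:64 73:63 74:63 75:63 76:64 77:64 78:63 79:64 80:63 81:63 82:64 83:63 84:64 85:64 86:64 87:64 88
Y@X150 53:53 54:53 120:53
Y@X156 53:53 54:53 120:53
Y@X162 120:53 127:29 128:29
X@Y 0:80 1:80 2:80 3:80 4:80 5:80 6:80 7:80 8:80 9:64 10:55 11:29 12:29 13:29 14:29 16:70 17:70 18:70 19:70 20:70 21:70 22:70 23:70 24:70 25:70 26:70 27:70 28:70 29:70 30:70 34:35 35:36 36:62 37:62 38:63 39:63 40:63 41:63 42:63 43:63 44:64 45:64 46:64 47:64 48
pos [561.2 263.   42.4] yawy 1.593 tilt [0.003 0.001] -> t [ 0.011  0.002 -0.191] spin -0.0005 gap 54.7 F [-2.2 -0.8  5.8] q6 [ 0.36  0.34  1.6  -0.    1.19 -1.24]
```

View pics/s6c.png

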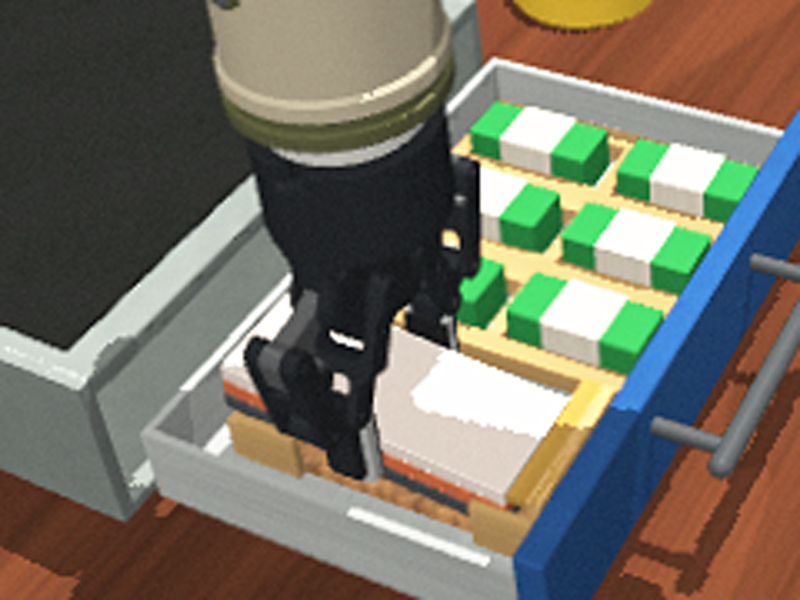

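View pics/w29.png

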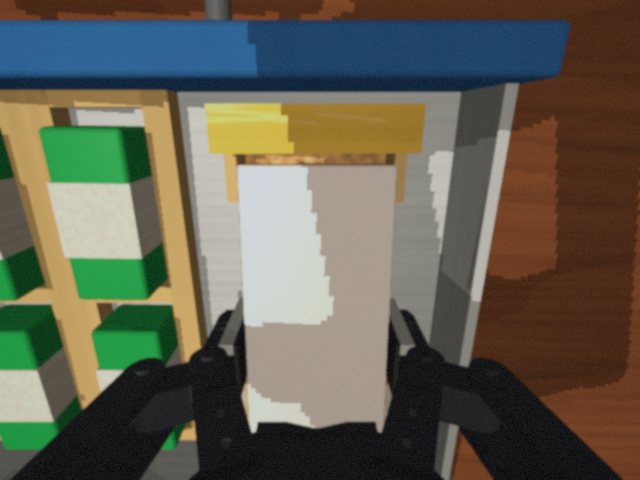

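Tilted 6.7° with the front end down on the cork, just behind the lip. Next, slide it under the lip (−x).

>>> move_arm(motion=[{"tx":0.008,"ty":0,"tz":-0.002,"spin":0},{"tx":0.018,"ty":0,"tz":-0.002,"spin":0},{"tx":0.028,"ty":0,"tz":-0.002,"spin":0},{"tx":0.038,"ty":0,"tz":-0.002,"spin":0},{"tx":0.046,"ty":0,"tz":-0.002,"spin":0},{"tx":0.052,"ty":0,"tz":-0.002,"spin":0},{"tx":0.056,"ty":0,"tz":-0.002,"spin":0},{"tx":0.058,"ty":0,"tz":-0.002,"spin":0}])

```text
clock: 43.85
position: [544.1, 262.2, 39.8]
eef_rot: [-0.001, -0.011, 1.0, -0.0]
wrist_force: [6.9, 1.3, -3.3]
finger_gap: 55.0
```

```bash
python3 well.py w30 | cut -c1-260 | grep -v "Y@X[2-4]"; python3 -c "
from h import *
f=cams.grab_frame('side'); cv2.imwrite('pics/s7c.png',cv2.resize(cv2.cvtColor(f['image'],cv2.COLOR_RGB2BGR)[250:430,80:320],(800,600),interpolation=cv2.INTER_CUBIC))"
```

```text
TCP drawer 87.9 86.1 39.8
-72 Y 55.9 116.3 0.04 w 60.5 z 70.0
-66 Y 55.6 116.4 -0.05 w 60.9 z 70.1
-60 Y 57.7 115.0 0.31 w 57.3 z 63.4
-54 Y 59.5 113.9 0.65 w 54.4 z 63.4
-48 Y 59.2 113.8 0.44 w 54.6 z 63.9
-42 Y 59.4 113.7 0.48 w 54.4 z 64.5
-36 Y 59.5 113.7 0.54 w 54.1 z 65.0
-30 Y 59.3 113.6 0.37 w 54.4 z 65.5
-24 Y 59.4 113.8 0.55 w 54.4 z 66.1
-18 Y 59.3 113.9 0.5 w 54.6 z 66.5
-12 Y 55.4 116.9 0.06 w 61.5 z 67.2
-6 Y 58.9 114.1 0.41 w 55.2 z 67.6
0 Y 58.8 114.1 0.39 w 55.2 z 68.2
6 Y 58.8 114.1 0.39 w 55.3 z 68.7
12 Y 58.9 113.9 0.35 w 55.0 z 69.2
18 Y 59.2 113.7 0.39 w 54.4 z 69.7
24 Y 59.3 113.5 0.35 w 54.2 z 70.2
30 Y 59.1 113.4 0.22 w 54.3 z 70.8
36 Y 59.1 114.2 0.57 w 55.1 z 71.1
X range [-75.93802439  33.96197561]
Y@X150 45:29 46:29 47:29 48:29 125:29 126:29 127:29 128:29
Y@X156 46:29 47:29 126:29 127:29
Y@X162 
X@Y 0:80 1:80 2:80 3:80 4:80 5:80 6:79 7:29 8:29 9:29 10:29 11:29 12:58 13:70 14:70 15:70 16:70 17:70 18:70 19:70 20:70 21:70 22:70 23:70 24:70 25:70 26:70 27:70 28:63 29:63 30:63 31:63 32:63 33:63 34:63 35:64 36:64 37:64 38:64 39:64 40:64 41:64 42:64 43:64 44
pos [544.1 262.2  39.8] yawy 1.593 tilt [-0.002 -0.001] -> t [-0.056  0.004 -0.201] spin -0.0005 gap 55.0 F [ 5.4  2.1 -3.3] q6 [ 0.36  0.31  1.65  0.    1.19 -1.23]
```

View pics/s7c.png

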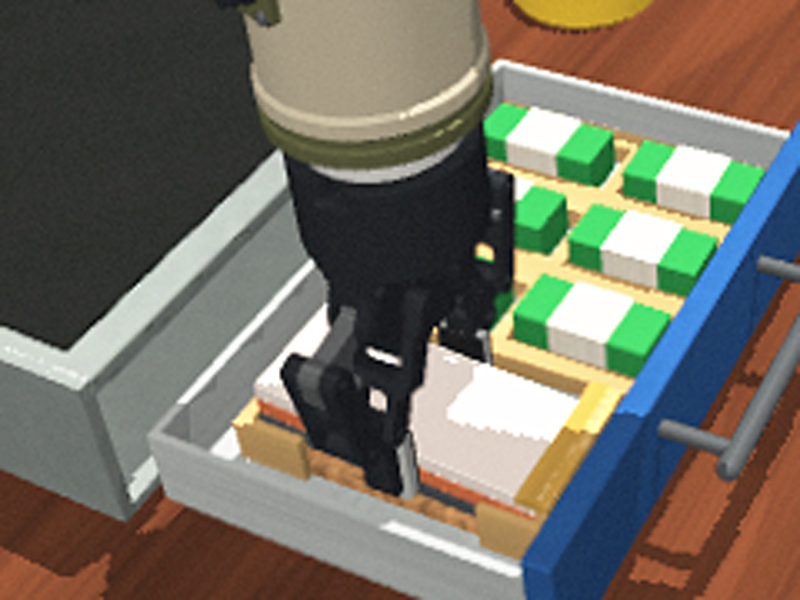

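View pics/w30.png

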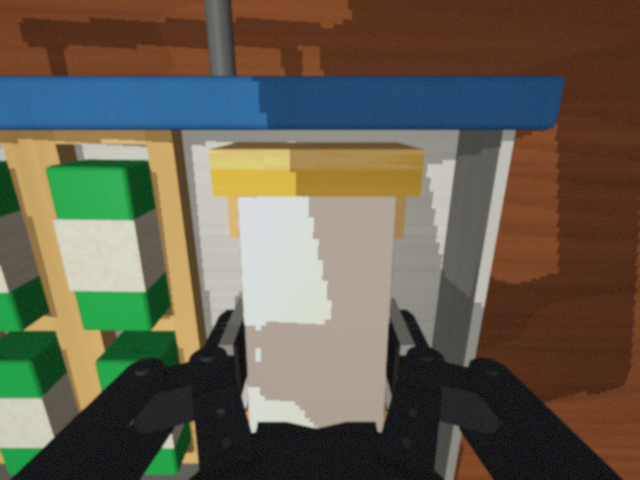

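Front end under the lip, touching the front wall, and the rear is already below the rear wall's top. Next, ease back 1 mm, lower until flat, then release.

>>> move_arm(motion=[{"tx":-0.005,"ty":0,"tz":0.002,"spin":0},{"tx":-0.005,"ty":0,"tz":0.006,"spin":0},{"tx":-0.005,"ty":0,"tz":0.01,"spin":0},{"tx":-0.005,"ty":0,"tz":0.014,"spin":0},{"tx":-0.005,"ty":0,"tz":0.018,"spin":0},{"tx":-0.005,"ty":0,"tz":0.021,"spin":0},{"tx":-0.005,"ty":0,"tz":0.021,"spin":0},{"tx":-0.005,"ty":0,"tz":0.021,"spin":0}])

```text
clock: 44.75
position: [546.4, 262.3, 35.8]
eef_rot: [0.0, -0.011, 1.0, -0.0]
wrist_force: [-2.3, -2.4, 4.4]
finger_gap: 55.3
```

```bash
python3 well.py w31 | cut -c1-100 | grep -v "Y@X[2-4]"; python3 -c "
from h import *
f=cams.grab_frame('side'); cv2.imwrite('pics/s8c.png',cv2.resize(cv2.cvtColor(f['image'],cv2.COLOR_RGB2BGR)[250:430,80:320],(800,600),interpolation=cv2.INTER_CUBIC))"
```

```text
TCP drawer 90.2 86.2 35.8
-72 Y 55.9 116.6 0.03 w 60.7 z 70.0
-66 Y 55.9 116.6 0.04 w 60.7 z 70.0
-60 Y 59.6 113.7 0.45 w 54.2 z 62.3
-54 Y 59.4 113.8 0.43 w 54.4 z 62.4
-48 Y 59.4 114.0 0.5 w 54.5 z 62.7
-42 Y 59.5 113.8 0.41 w 54.3 z 62.8
-36 Y 59.6 113.7 0.43 w 54.1 z 63.0
-30 Y 59.5 113.8 0.45 w 54.4 z 63.2
-24 Y 59.4 113.8 0.43 w 54.4 z 63.4
-18 Y 59.5 113.7 0.42 w 54.3 z 63.6
-12 Y 55.4 116.9 -0.04 w 61.5 z 63.9
-6 Y 59.0 114.2 0.4 w 55.3 z 64.0
0 Y 58.9 114.2 0.39 w 55.3 z 64.3
6 Y 59.0 114.2 0.39 w 55.2 z 64.5
12 Y 59.2 114.1 0.43 w 54.9 z 64.6
18 Y 59.3 113.7 0.27 w 54.4 z 64.8
24 Y 59.2 114.0 0.37 w 54.8 z 65.0
30 Y 59.3 113.8 0.38 w 54.5 z 65.2
36 Y 59.1 114.2 0.43 w 55.2 z 65.2
X range [-77.38890295  35.91109705]
Y@X150 47:29 48:29 49:29 124:29 125:29 126:29
Y@X156 126:29
Y@X162 
X@Y 0:80 1:80 2:80 3:80 4:80 5:80 6:80 7:79 8:29 9:29 10:29 11:29 12:29 13:61 14:70 15:70 16:70 17:7
pos [546.4 262.3  35.8] yawy 1.593 tilt [-0. -0.] -> t [-0.047  0.004 -0.217] spin -0.0005 gap 55.1
```

View pics/s8c.png

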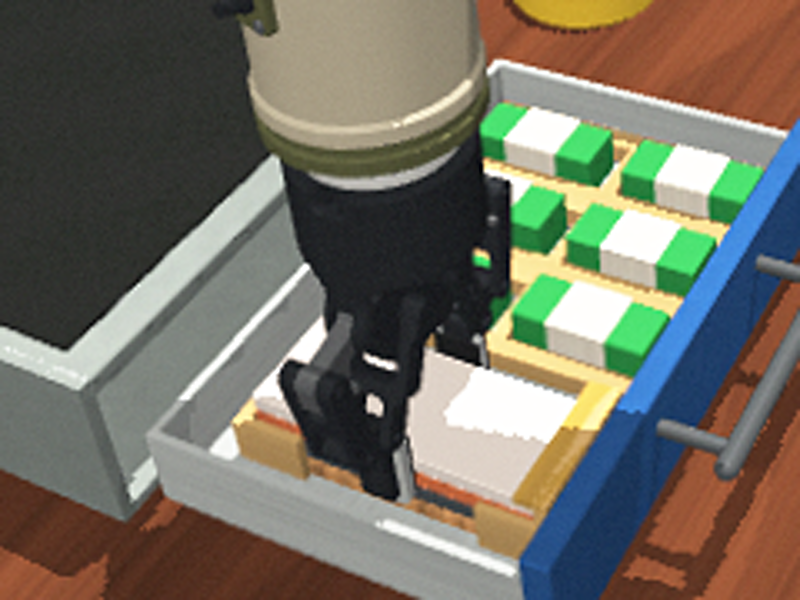

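>>> move_arm(motion=[{"tx":0,"ty":0,"tz":0.003,"spin":0},{"tx":0,"ty":0,"tz":0.006,"spin":0},{"tx":0,"ty":0,"tz":0.008,"spin":0},{"tx":0,"ty":0,"tz":0.008,"spin":0},{"tx":0,"ty":0,"tz":0.008,"spin":0},{"tx":0,"ty":0,"tz":0.008,"spin":0},{"tx":0,"ty":0,"tz":0.008,"spin":0},{"tx":0,"ty":0,"tz":0.008,"spin":0}])

```text
clock: 45.65
position: [547.0, 262.4, 34.3]
eef_rot: [0.001, -0.011, 1.0, 0.0]
wrist_force: [-1.5, -2.3, 7.2]
finger_gap: 54.9
```

>>> move_arm(motion=[{"tx":0,"ty":0,"tz":0,"spin":0},{"tx":0,"ty":0,"tz":0,"spin":0},{"tx":0,"ty":0,"tz":0,"spin":0},{"tx":0,"ty":0,"tz":0,"spin":0},{"tx":0,"ty":0,"tz":0,"spin":0},{"tx":0,"ty":0,"tz":0,"spin":0},{"tx":0,"ty":0,"tz":0,"spin":0},{"tx":0,"ty":0,"tz":0,"spin":0}], hand=-0.52)

```text
clock: 46.45
position: [546.4, 262.5, 33.8]
eef_rot: [-0.0, -0.011, 1.0, 0.0]
wrist_force: [-0.2, -0.2, -0.2]
finger_gap: 65.1
```

>>> move_arm(motion=[{"tx":0,"ty":0,"tz":-0.05,"spin":0},{"tx":0,"ty":0,"tz":-0.15,"spin":0},{"tx":0,"ty":0,"tz":-0.3,"spin":0},{"tx":0,"ty":0,"tz":-0.5,"spin":0},{"tx":0,"ty":0,"tz":-0.6,"spin":0},{"tx":0,"ty":0,"tz":-0.6,"spin":0},{"tx":0,"ty":0,"tz":-0.6,"spin":0},{"tx":0,"ty":0,"tz":-0.6,"spin":0}])

```text
clock: 47.25
position: [545.5, 262.1, 182.5]
eef_rot: [-0.001, -0.011, 1.0, -0.0]
wrist_force: [-0.4, -0.6, -0.4]
finger_gap: 65.0
```

Run:
```python
from h import *
f=cams.grab_frame('wrist'); save(f,'w32.png'); W=cloud(f); np.save('w32.npy',W); c=W.reshape(-1,3)
yaw=.0244; o=np.array([458.35,174]); X=(c[:,0]-o[0])+(c[:,1]-o[1])*yaw; Y=-(c[:,0]-o[0])*yaw+(c[:,1]-o[1]); Z=c[:,2]
def pr(n,m,A,lo,hi,st=2): print(n,' '.join(f'{a}:{np.median(Z[m&(abs(A-a)<st/2)]):.0f}' for a in range(lo,hi,st) if (m&(abs(A-a)<st/2)).sum()>2))
m=(abs(Y-87)<25)&(abs(Z-62)<5)&(X>32); print("slopes",np.linalg.lstsq(np.c_[X[m],Y[m],np.ones(m.sum())],Z[m],rcond=None)[0],Z[m].mean())
pr("X",abs(Y-87)<20,X,0,190); pr("Y",abs(X-90)<10,Y,30,150)
f=cams.grab_frame('side'); cv2.imwrite('pics/s9c.png',cv2.resize(cv2.cvtColor(f['image'],cv2.COLOR_RGB2BGR)[250:430,80:320],(800,600),interpolation=cv2.INTER_CUBIC))
goal([546,262,150])
```

```text
slopes [2.04907654e-03 9.79376746e-04 6.17442475e+01] 62.026539265502734
X 0:81 2:81 4:81 6:80 8:29 10:29 12:38 14:70 16:70 18:70 20:70 22:70 24:70 26:70 28:70 30:62 32:62 34:62 36:62 38:62 40:62 42:62 44:62 46:62 48:62 50:62 52:62 54:62 56:62 58:62 60:62 62:62 64:62 66:62 68:62 70:275 72:269 74:266 76:62 78:264 80:259 82:62 84:62 86:62 88:62 90:62 92:62 94:62 96:62 98:62 100:62 102:62 104:62 106:62 108:62 110:62 112:62 114:62 116:62 118:62 120:62 122:62 124:62 126:62 128:62 130:62 132:62 134:62 136:62 138:62 140:62 142:62 144:62 146:62 148:62 150:62 152:62 154:62 156:62 158:62 160:62 166:52 168:51 170:51 184:48 186:53 188:65
Y 30:245 32:259 34:244 36:242 38:241 40:241 42:239 44:209 46:30 48:29 50:30 52:226 54:211 56:29 58:269 60:62 62:62 64:62 66:62 68:62 70:62 72:62 74:62 76:62 78:62 80:62 82:62 84:62 86:62 88:62 90:62 92:62 94:62 96:62 98:62 100:63 102:62 104:62 106:62 108:62 110:62 112:62 114:62 118:210 120:225 122:225 124:29 126:29 128:206 130:220 132:240 134:241 136:242 138:242 140:255 142:248 144:245 146:64 148:244
pos [545.3 262.  181.9] yawy 1.593 tilt [-0.003 -0.001] -> t [-0.003 -0.     0.127] spin 0 gap 64.8 F [ 0.6 -0.7  1. ] q6 [ 0.36  0.17  1.53  0.    1.44 -1.23]
```

View pics/s9c.png

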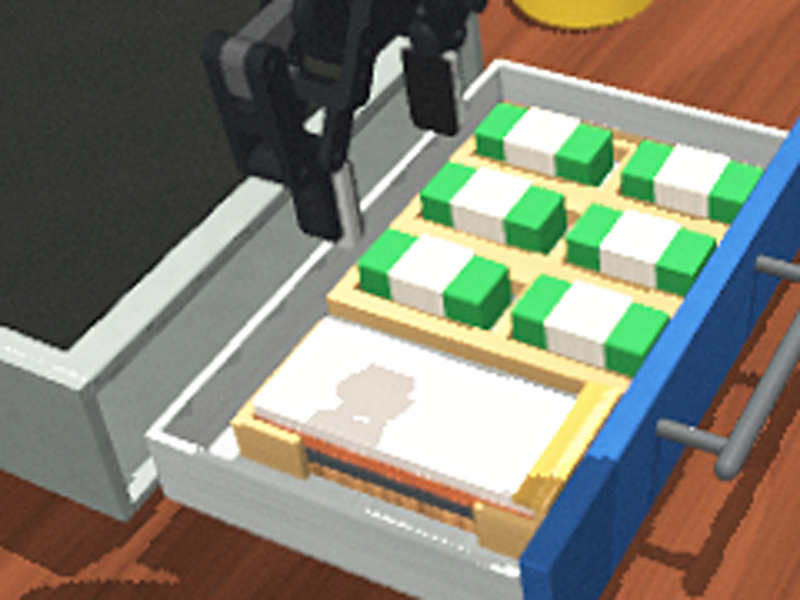

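View pics/w32.png

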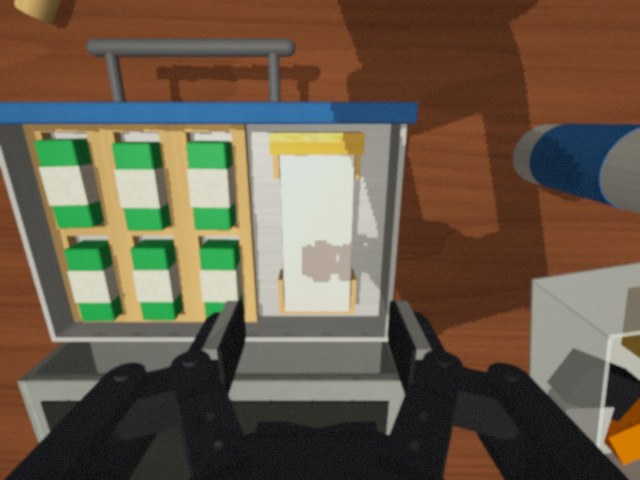

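The stones lie flat with top at z 63 = 36 + 27, in the order dark, red, white. Next, shut the drawer by pushing the handle with closed fingers.

>>> move_arm(motion=[{"tx":0.2,"ty":-0.08,"tz":0,"spin":0},{"tx":0.38,"ty":-0.16,"tz":0,"spin":0},{"tx":0.54,"ty":-0.25,"tz":0,"spin":0},{"tx":0.66,"ty":-0.32,"tz":0,"spin":0},{"tx":0.68,"ty":-0.34,"tz":0,"spin":0},{"tx":0.68,"ty":-0.34,"tz":0,"spin":0},{"tx":0.68,"ty":-0.34,"tz":0,"spin":0},{"tx":0.68,"ty":-0.34,"tz":0,"spin":0}], hand=1)

```text
clock: 48.15
position: [379.1, 174.0, 183.8]
eef_rot: [-0.0, -0.011, 1.0, 0.0]
wrist_force: [0.2, -0.6, -0.3]
finger_gap: -0.1
```

```bash
python3 -c "
from h import *
goal([376,178,50],1.595)
f=cams.grab_frame('wrist'); save(f,'w33.png')"
```

```text
pos [379.1 174.  183.8] yawy 1.593 tilt [-0.  0.] -> t [0.012 0.016 0.535] spin -0.0005 gap -0.1 F [ 0.2 -0.6 -0.3] q6 [ 0.31 -0.36  2.03  0.    1.47 -1.29]
```

View pics/w33.png

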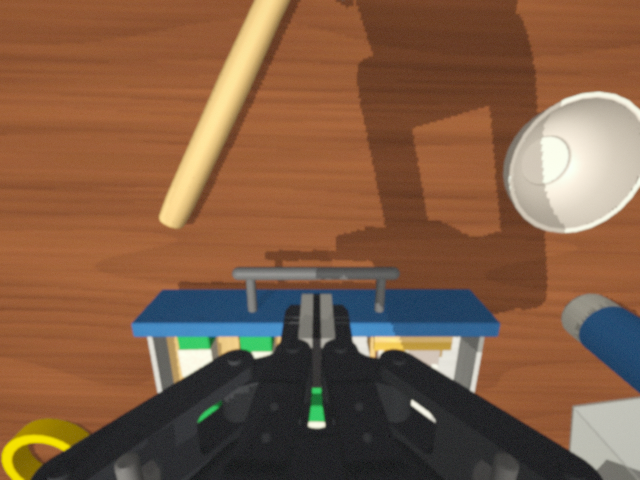

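>>> move_arm(motion=[{"tx":0.012,"ty":0.016,"tz":0.1,"spin":0},{"tx":0.012,"ty":0.016,"tz":0.25,"spin":0},{"tx":0.012,"ty":0.016,"tz":0.4,"spin":0},{"tx":0.012,"ty":0.016,"tz":0.5,"spin":0},{"tx":0.012,"ty":0.016,"tz":0.53,"spin":0},{"tx":0.012,"ty":0.016,"tz":0.53,"spin":0},{"tx":0.012,"ty":0.016,"tz":0.53,"spin":0},{"tx":0.012,"ty":0.016,"tz":0.53,"spin":0}])

```text
clock: 49.0
position: [376.8, 178.1, 53.1]
eef_rot: [0.001, -0.011, 1.0, 0.0]
wrist_force: [0.2, 0.6, 0.4]
finger_gap: 0.6
```

>>> move_arm(motion=[{"tx":-0.03,"ty":0,"tz":0,"spin":0},{"tx":-0.06,"ty":0,"tz":0,"spin":0},{"tx":-0.09,"ty":0,"tz":0,"spin":0},{"tx":-0.13,"ty":0,"tz":0,"spin":0},{"tx":-0.17,"ty":0,"tz":0,"spin":0},{"tx":-0.21,"ty":0,"tz":0,"spin":0},{"tx":-0.26,"ty":0,"tz":0,"spin":0},{"tx":-0.31,"ty":0,"tz":0,"spin":0}])

```text
clock: 49.8
position: [453.6, 179.3, 51.1]
eef_rot: [-0.0, -0.011, 1.0, -0.0]
wrist_force: [-3.8, 1.0, 1.2]
finger_gap: -0.1
```

```bash
python3 -c "
from h import *
goal([600,182,50],1.595)
f=cams.grab_frame('side'); save(f,'s10.png')"
```

```text
pos [453.6 179.3  51.1] yawy 1.593 tilt [-0. -0.] -> t [-0.586 -0.003  0.004] spin -0.0005 gap -0.1 F [-3.8  1.   1.2] q6 [ 0.27 -0.    1.97  0.    1.17 -1.32]
```

View pics/s10.png

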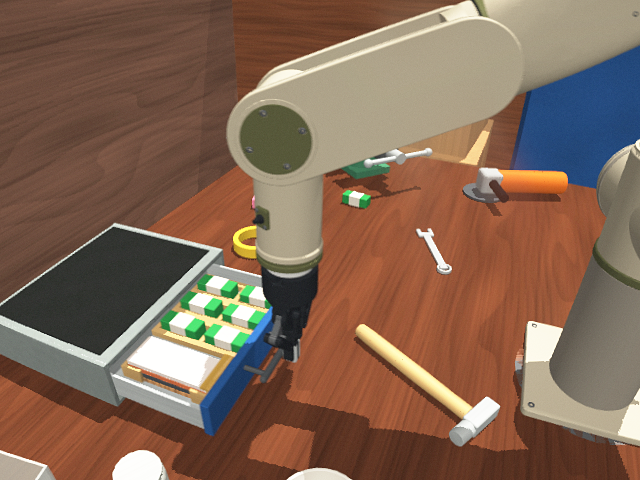

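>>> move_arm(motion=[{"tx":-0.05,"ty":0,"tz":0,"spin":0},{"tx":-0.1,"ty":0,"tz":0,"spin":0},{"tx":-0.15,"ty":0,"tz":0,"spin":0},{"tx":-0.2,"ty":0,"tz":0,"spin":0},{"tx":-0.25,"ty":0,"tz":0,"spin":0},{"tx":-0.3,"ty":0,"tz":0,"spin":0},{"tx":-0.35,"ty":0,"tz":0,"spin":0},{"tx":-0.4,"ty":0,"tz":0,"spin":0}])

```text
clock: 50.65
position: [552.9, 181.4, 50.7]
eef_rot: [-0.001, -0.011, 1.0, -0.0]
wrist_force: [-2.7, 0.4, 1.6]
finger_gap: -0.1
```

>>> move_arm(motion=[{"tx":-0.03,"ty":0,"tz":0,"spin":0},{"tx":-0.06,"ty":0,"tz":0,"spin":0},{"tx":-0.09,"ty":0,"tz":0,"spin":0},{"tx":-0.11,"ty":0,"tz":0,"spin":0},{"tx":-0.13,"ty":0,"tz":0,"spin":0},{"tx":-0.15,"ty":0,"tz":0,"spin":0},{"tx":-0.16,"ty":0,"tz":0,"spin":0},{"tx":-0.17,"ty":0,"tz":0,"spin":0}])

```text
clock: 51.45
position: [595.3, 182.5, 51.2]
eef_rot: [-0.0, -0.011, 1.0, -0.0]
wrist_force: [-1.9, -0.9, 0.1]
finger_gap: 0.2
```

```bash
python3 -c "
from h import *
goal([600,182,50],1.595)
f=cams.grab_frame('side'); save(f,'s11.png')"
```

```text
pos [595.3 182.5  51.2] yawy 1.593 tilt [-0. -0.] -> t [-0.019 -0.002  0.005] spin -0.0005 gap 0.2 F [-1.9 -0.9  0.1] q6 [ 0.22  0.34  1.59 -0.    1.22 -1.38]
```

View pics/s11.png

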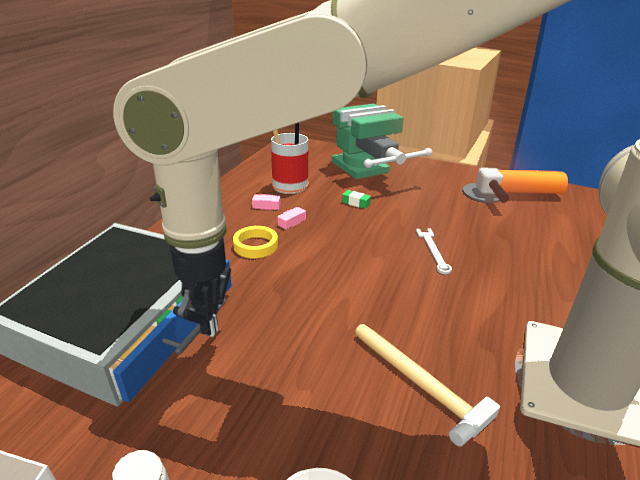

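>>> move_arm(motion=[{"tx":-0.01,"ty":0,"tz":0,"spin":0},{"tx":-0.02,"ty":0,"tz":0,"spin":0},{"tx":-0.03,"ty":0,"tz":0,"spin":0},{"tx":-0.035,"ty":0,"tz":0,"spin":0},{"tx":-0.04,"ty":0,"tz":0,"spin":0},{"tx":-0.045,"ty":0,"tz":0,"spin":0},{"tx":-0.045,"ty":0,"tz":0,"spin":0},{"tx":-0.045,"ty":0,"tz":0,"spin":0}])

```text
clock: 52.3
position: [599.2, 182.7, 51.1]
eef_rot: [-0.008, -0.012, 1.0, -0.001]
wrist_force: [-41.2, -3.8, 30.0]
finger_gap: -0.0
```

>>> move_arm(motion=[{"tx":-0.008,"ty":0,"tz":0,"spin":0},{"tx":-0.016,"ty":0,"tz":0,"spin":0},{"tx":-0.02,"ty":0,"tz":0,"spin":0},{"tx":-0.02,"ty":0,"tz":0,"spin":0},{"tx":-0.02,"ty":0,"tz":0,"spin":0},{"tx":-0.02,"ty":0,"tz":0,"spin":0},{"tx":-0.02,"ty":0,"tz":0,"spin":0},{"tx":-0.02,"ty":0,"tz":0,"spin":0}])

```text
clock: 53.1
position: [599.4, 182.7, 50.9]
eef_rot: [-0.013, -0.012, 1.0, -0.002]
wrist_force: [-65.4, -7.3, 50.3]
finger_gap: -0.1
```

Hard stop at x ≈ 599, about 200 mm of travel. Back off and check.

>>> move_arm(motion=[{"tx":0.06,"ty":0,"tz":0,"spin":0},{"tx":0.1,"ty":0,"tz":0,"spin":0},{"tx":0.18,"ty":0,"tz":0,"spin":0},{"tx":0.26,"ty":0,"tz":-0.1,"spin":0},{"tx":0.34,"ty":0,"tz":-0.25,"spin":0},{"tx":0.4,"ty":0,"tz":-0.4,"spin":0},{"tx":0.4,"ty":0,"tz":-0.6,"spin":0},{"tx":0.4,"ty":0,"tz":-0.7,"spin":0}])

```text
clock: 53.9
position: [513.3, 181.2, 231.8]
eef_rot: [0.004, -0.011, 1.0, 0.001]
wrist_force: [0.7, 0.3, 0.2]
finger_gap: -0.3
```

Run:
```python
from h import *
f=cams.grab_frame('side'); save(f,'s12.png')
f=cams.grab_frame('scene'); save(f,'c12.png')
f=cams.grab_frame('wrist'); save(f,'w34.png'); W=cloud(f); c=W.reshape(-1,3)
yaw=.0244; o=np.array([458.35,174]); X=(c[:,0]-o[0])+(c[:,1]-o[1])*yaw; Y=-(c[:,0]-o[0])*yaw+(c[:,1]-o[1]); Z=c[:,2]
for y in (-100,-30,0,100):
    m=abs(Y-y)<8; print(y,' '.join(f'{a}:{np.median(Z[m&(abs(X-a)<1)]):.0f}' for a in range(130,240,2) if (m&(abs(X-a)<1)).sum()>2))
goal([500,180,200])
```

```text
-100 130:-1 132:-1 134:-1 136:-1 138:-1 140:-1 142:-2 144:-1 146:-1 148:-1 150:-1 152:-1 154:-1 156:-1 158:-1 160:-1 162:-1 164:-1 166:-1 168:-1 170:-1 172:-1 174:-1 176:-1 178:-1 180:-1 182:-1 184:-1 186:-1 188:-1 190:40 192:54 194:80 196:80 198:80 200:80 202:80 204:-0 206:80
-30 130:-1 132:-1 134:-1 136:-1 138:-1 140:-1 142:-0 144:-1 146:-1 148:-1 150:-1 152:61 154:64 156:0 158:64 160:-1 162:-1 164:-1 166:-1 168:-1 170:-1 172:-1 174:-1 176:-1 178:-2 180:-1 182:-1 184:-1 186:-1 190:46 192:54 194:81 200:-1 202:-1 204:-1
0 130:-1 132:-1 134:-1 136:-1 138:-1 140:-1 142:-1 144:-1 146:-1 148:-1 150:-1 152:-1 154:-1 156:-1 158:-1 160:-1 162:-1 164:-1 166:-1 168:-1 170:-1 172:-1 228:97 230:97 232:97 234:97 236:97 238:97
100 130:-1 132:-1 134:-1 136:-1 138:-1 140:-1 142:-1 144:-0 146:-1 148:-1 150:-1 152:-1 154:-1 156:-1 158:-1 160:-1 162:-1 164:-1 166:-1 168:-1 170:-1 172:-2 174:-1 176:-1 178:-1 180:-1 182:-1 184:-1 186:-1 188:-1 190:14 192:54 194:80 196:0 198:-0 200:-0 202:-1 204:-1
pos [513.6 181.1 229.5] yawy 1.593 tilt [0.007 0.002] -> t [ 0.055 -0.003  0.118] spin 0 gap -0.2 F [-0.7  0.6 -0.1] q6 [ 0.24 -0.03  1.65 -0.    1.51 -1.35]
```

View pics/s12.png

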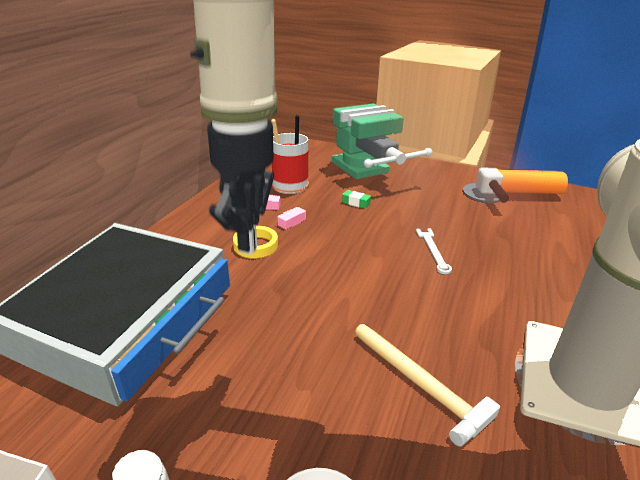

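View pics/w34.png

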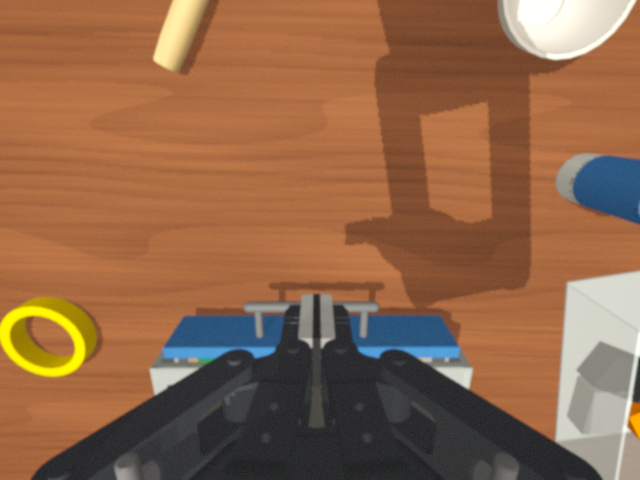

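View pics/c12.png

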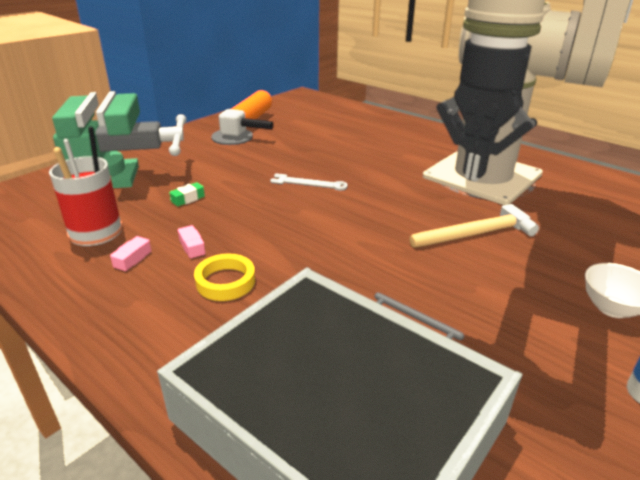

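>>> move_arm(motion=[{"tx":-0.1,"ty":0,"tz":-0.05,"spin":0},{"tx":-0.2,"ty":0,"tz":-0.1,"spin":0},{"tx":-0.3,"ty":0,"tz":-0.1,"spin":0},{"tx":-0.4,"ty":0,"tz":-0.1,"spin":0},{"tx":-0.48,"ty":0,"tz":-0.1,"spin":0},{"tx":-0.48,"ty":0,"tz":-0.1,"spin":0},{"tx":-0.48,"ty":0,"tz":-0.1,"spin":0},{"tx":-0.48,"ty":0,"tz":-0.1,"spin":0}])

```text
clock: 54.85
position: [630.6, 183.4, 250.4]
eef_rot: [-0.001, -0.011, 1.0, -0.0]
wrist_force: [-0.3, -0.3, 0.1]
finger_gap: 0.2
```

Run:
```python
from h import *
f=cams.grab_frame('wrist'); save(f,'w35.png'); W=cloud(f); c=W.reshape(-1,3)
yaw=.0244; o=np.array([458.35,174]); X=(c[:,0]-o[0])+(c[:,1]-o[1])*yaw; Y=-(c[:,0]-o[0])*yaw+(c[:,1]-o[1]); Z=c[:,2]
for y in (-130,-100,-50,-30,50,100,130):
    m=abs(Y-y)<8; print(y,' '.join(f'{a}:{np.median(Z[m&(abs(X-a)<.5)]):.0f}' for a in range(145,225,1) if (m&(abs(X-a)<.5)).sum()>2 and np.median(Z[m&(abs(X-a)<.5)])>5))
```

```text
-130 191:45 192:55 193:79 194:80 195:80 196:80 197:80 198:81 199:81 200:81 201:81 202:81 203:80 204:81 205:93 206:90 207:95 208:95 209:95 210:95 211:95 212:95 213:95 214:95 215:95 216:95 217:95 218:95 219:95 220:94 221:95 222:94 223:95 224:95
-100 191:46 192:52 193:80 194:80 195:81 197:81 198:81 199:81 200:81 201:81 202:81 203:81 204:81 205:90 206:92 207:95 208:95 209:95 210:95 211:94 212:95 213:95 214:95 215:95 216:74 217:74 218:95 219:95 220:95 221:94 222:95 223:95 224:95
-50 152:61 153:63 154:64 155:65 156:64 157:65 158:338 159:337 160:333 161:332 162:333 163:64 164:200 165:63 166:62 167:62 168:63 169:64 170:63 171:63 172:63 173:63 174:63 175:63 182:31 191:50 192:58 193:80 194:81 195:81 196:80 197:80 198:81 199:81 200:81 201:81 202:81 203:81 204:81 205:90 206:92 207:95 208:95 209:95 210:95 211:95 212:95 213:95 214:95 215:95 216:95 217:95 218:95 219:50 220:95 221:95 222:95 223:95 224:95
-30 152:61 153:63 154:64 155:65 156:65 157:65 158:65 159:301 160:316 161:316 162:325 163:325 164:324 165:325 166:325 167:327 168:330 169:326 170:324 171:323 172:323 173:323 174:323 175:323 176:323 1
[... 565 characters left out ...]
194:81 195:81 196:80 197:80 198:81 199:81 200:81 201:81 202:81 203:81 204:81 205:92 206:91 207:95 208:95 209:95 210:95 211:95 212:81 213:95 214:95 215:95 216:95 217:95 218:95 219:95 220:95 221:95 222:95 223:95 224:94
100 191:31 192:53 193:79 194:80 195:81 196:80 197:80 198:81 199:81 200:81 201:81 202:81 203:81 204:81 205:93 206:90 207:94 208:95 209:95 210:95 211:95 212:68 213:95 214:95 215:95 216:95 217:95 218:95 219:95 220:95 221:95 222:95 223:95 224:95
130 191:27 192:54 193:80 194:81 195:81 196:80 197:80 198:81 199:81 200:81 201:81 202:81 203:81 204:81 205:84 206:90 207:95 208:95 209:95 210:95 211:95 212:95 213:95 214:95 215:95 216:95 217:95 218:95 219:95 220:95 221:95 222:95 223:95 224:95
```

View pics/w35.png

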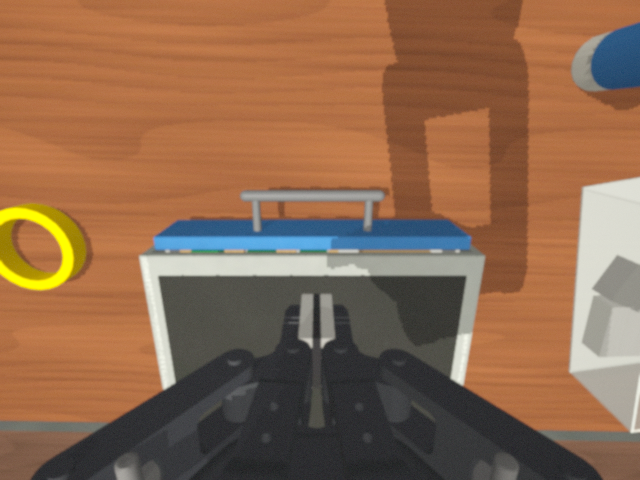

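The handle lies 49 mm before the chest face and the panel is at its hard stop, so the drawer is shut. Hand in.

```bash
python3 -c "
from h import *
print(arm.close_job())"
```

```text
the job is handed in; nothing more can be done
None
```

The job is done as asked and handed in after about 55 s of the 210 s allowed. The hand-in gave no verdict.

- **Drawer out:** I gripped the handle and pulled it to its outer stop.
- **Bars:** Pockets 2, 3 and 6 were empty and got one spare each. All six bar tops then measured level, about 55 mm above the bench.
    - One spare had been knocked about 30 mm aside before I took it, so I measured its new place first.
    - I left the spare beside the vise on the bench, because the vise handle would have hit the gripper there.
- **Stones:** I picked up all three as one pile and tilted them about 6.7° by pressing the rear end on the well's rear wall. The front end then went under the lip and I lowered the pile flat. The top measured flat, about 63 mm above the bench allowing for the camera reading about 1 mm low (expected 36 + 27 = 63). The side picture showed dark, red, white from the bottom up.
- **Drawer shut:** I pushed the handle to the hard stop, about 200 mm in. Afterwards it measured about 49 mm in front of the chest face, as it should when shut. The fingers pressed the handle with about 65 N along x (about 80 N in all at the wrist) at the stop, under the 120 N wrist limit.

No check failed. The wrist camera read 1 to 2.5 mm off against the arm's own position; I corrected for this when placing. The contents can't be seen with the drawer shut, so the bar and stone checks date from before I closed it.

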